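# Make up the height pack of a display-laminating jig from setting plates and clip it

### The arm

A 6-joint arm with a two-finger parallel gripper is mounted at the origin on the work surface. World frame = base frame: x ahead of the robot, y to its left, z up, the work surface at z = 0. Lengths are in m, angles in rad, forces in N, time in s.
With the tool pointing down it reaches from about 0.25 to 0.775 m from the base axis. Payload 4 kg.
Tool frame: the origin (TCP) lies on the centre line of the jaws, within the pads' length; the fingertips stand 25 mm ahead of it and the grasp point (between the pads) lies 6 mm ahead of it; z points along the fingers, y is the direction in which the jaws open and shut (so a half turn about z gives the same grasp; the last joint's range is limited). The gripper opens to 85 mm and grips with 20 to 120 N. Pads are 22 mm wide; open, the fingers measure 114 mm over their backs; the gripper's body (76 mm by 85 mm) begins 54 mm behind the grasp point. The pads swing forward as they close: fully open they stand 13 mm farther back than shut.
Start: joints at [-1.36, 0.087, 1.371, -0, 1.684, -0.103], TCP at [0.17, -0.523, 0.256] pointing down, gripper open.
Joint ranges: [-3.1, 3.1], [-0.76, 2.03], [0.27, 2.55], [-1.08, 4.22], [0.17, 2.65], [-2.57, 2.57]. Speed limits (rad/s): [2.79, 2.79, 3.14, 3.14, 3.14, 3.14].

### API

Orientations are given as a unit quaternion [w, x, y, z].
In Python, from bench import bot, read_camera, calibration, boxes_of, pinpoint gives the robot as it stands.
- The arm moves only by the tool arm_command, never from a script. Its argument "plan" is a list of rows, each a list of 3 entries, a list of its own where there are three numbers: the shift along the tool's x, y, z in cm, then the turn, a rotation vector about the tool's x, y, z in degrees, then the finger opening in cm, from 0 to 8.54. In form: [[[tx, ty, tz], [wx, wy, wz], grip], ...]. A call has 1 to 8 rows; each row shifts and turns the pose as measured when the row begins, along the tool's axes as they then stand; what a row does not reach is not made up. A row lasts 1/10 s, in which the tool goes at most 50 mm and 8.59 degrees, less where a joint would pass 70% of its speed; a pose out of reach is approached as far as the arm can. A call is refused whole if a number of a shift passes 5 or a number of a turn 8.59, either way. A call with a gripper value outside its range is refused whole. The fingers move at their own pace and stop on an object; "force" is the grip in N (left out, the last holds). Time passes only in rows, so rows that do not move let the fingers close. It gives the time, the measured TCP pose, the force and the opening at its end, in the units of the state.
- bot.get_obs(): the state, without advancing time (a new reading comes with each control period).
- read_camera(name): name is "scene" or "side" or "wrist"; returns (picture, depth): 384x512x3 uint8, red, green, blue; 384x512 float32, m along the optical axis (not along the pixel's ray), 0 where there is no reading.
- calibration(name): a dict with "K" (3x3 intrinsics, pixels), "k1" (the pictures are not rectified: a ray, as slopes to the right and down, at radius r is drawn at 1 + k1 r^2 times it, then the intrinsics apply), "R" (3x3) and "t" (3): a world point X has camera coordinates R X + t. Camera axes: x right, y down, z forward; pixel columns grow to the right and rows downward; lengths in m; the calibration is good to about 2 mm. A picture is of the moment at which its call begins: read the wrist's pose just before it. calibration takes no time and is no camera call; for the wrist camera it gives the pose at the moment of the call.
- bot.hand_in(): hands the job in, once; it reports no verdict.
Trained networks look in the newest picture that a camera, given by its name, has taken for a name from the list of things; names that differ only in an ending like _2 or _b are one class to them, and where a whole thing is asked for, a point or a joint stands for the part that bears it (a point fixed in the world has none). Each returns a list of dicts, best first, with "p" (0 to 1); they miss things now and then, are a little off and sometimes report something else, mostly with a low value. They report only what shows in the picture. A call takes as long as a camera call. They do not tell look-alikes from the thing itself.
- boxes_of(camera, query): "position" ([row, column] in pixels, amid what is visible of it).
- pinpoint(camera, query): "position" ([row, column] in pixels: a listed point, or the origin of a listed thing).
The state is a dict: "time_s": time; "joint_pos": joint angles; "dq": joint speeds; "joint_efforts": joint torques, N m; "position": TCP position; "orientation": TCP orientation; "wrist_force": force on the tool from outside, world axes, zero at the start; "torque": the same for the moment, N m; "finger_gap": finger opening in m.
Only numpy, scipy, OpenCV 4.12 (cv2) and the standard library are available. Lean on these libraries where they do the work, as an engineer would, in place of code of your own. Each camera call takes 0.05 s, during which the arm holds its last target.

### The job

Change the height pack in the jig: lift the spring clip by its red handle and swing it well aside, take the old black block out and lay it flat in the grey tray. Then stack all the coloured setting plates that are on the bench between the jig's pins, thickest at the bottom to thinnest on top (red, yellow, green, blue, as far as they are there), and after letting go of each press its top face firmly down with the fingers to feel that it lies flat before adding the next. Last, lift the clip, swing it back over the pack and let its foot down on the top plate; leave the bottle, the tape and the screwdriver alone.

Things in the scene. Friction and masses are not known exactly. Their poses are not given: they have to be found in the camera images.
- jig: aluminium jig fixed to the bench; origin on the bench under the bed's centre, axes as bed. Its base, 12 mm thick, reaches from -86 to +130 mm in x and +-95 mm in y. The clip's post, 20 mm thick, stands at (92, 0) mm.
- bed (a point): centre of the top face of the steel bed (100 x 40 mm) that block and plates lie on, 16 mm above the bench; x along its length to the clip's post, z up. Six round-nosed pins 8 mm thick stand 42 mm above it at (x, y) = (+-42, +-36.5) and (+-66.5, 0) mm and leave a plate 2.5 mm of play on each side. The long sides are open between the pins for fingers.
- clip_swing (a joint): turn of the spring clip about its upright post (rad): 0 = arm over the bed, foot at bed (12, 0) mm; grows counter-clockwise seen from above; 1.57 = arm pointing to the bed's -y side; runs from -0.12 to 1.62 and stays where it is left.
- clip_lift (a joint): height of the clip's arm above its lowest position (m), 0 to 0.055. A spring pushes it down with 5.4 N at 0 and 1.2 N more per 10 mm, besides its weight of 1.5 N. At 0 the foot's underside is 4 mm above bed level and the arm's 50 mm, so with the foot on a pack of height h it reads h - 0.004. To swing over the pins the foot must be above them: more than 0.040.
- clip_knob (a point): centre of the clip's red wing handle on the post's axis, rigid with the arm: a bar 44 mm long (x), 12 mm thick (y), 32 mm high, flat upright sides; the arm's hub begins 24 mm under this point. Pulled up it lifts the clip, turned about z it swings it. Its -x axis points along the arm to the foot, 80 mm away.
- clip_foot (a point): centre of the underside of the clip's black rubber foot (22 mm across), hanging under the end of the arm on a 10 mm stem.
- block_mid (a point): centre, half-way up, of the old black plastic block, 120 mm (x) x 60 mm (y) x 22 mm (z), 0.22 kg; lies on the bed under the clip's foot at the start.
- tray_in (a point): centre of the inner floor (4 mm above the bench) of the fixed grey open tray, outside 200 mm (x) x 170 mm (y) x 28 mm high, walls 4 mm.
- red_mid (a point): centre, half-way up, of the red setting plate (loose, may be absent: None). 120 mm (x) x 60 mm (y) x 14 mm thick over all (z up), 0.272 kg or somewhat more or less. Top: a paler raised land 106 x 46 mm, 1.5 mm high, inside a lower rim. Lies flat on the bench at the start.
- yellow_mid (a point): centre, half-way up, of the yellow setting plate (loose, may be absent: None). 120 mm (x) x 60 mm (y) x 11 mm thick over all (z up), 0.214 kg or somewhat more or less. Top: a paler raised land 106 x 46 mm, 1.5 mm high, inside a lower rim. Lies flat on the bench at the start.
- green_mid (a point): centre, half-way up, of the green setting plate (loose, may be absent: None). 120 mm (x) x 60 mm (y) x 9 mm thick over all (z up), 0.175 kg or somewhat more or less. Top: a paler raised land 106 x 46 mm, 1.5 mm high, inside a lower rim. Lies flat on the bench at the start.
- blue_mid (a point): centre, half-way up, of the blue setting plate (loose, may be absent: None). 120 mm (x) x 60 mm (y) x 7 mm thick over all (z up), 0.136 kg or somewhat more or less. Top: a paler raised land 106 x 46 mm, 1.5 mm high, inside a lower rim. Lies flat on the bench at the start.
- solvent: white solvent bottle with blue cap, 56 mm across, 130 mm high, upright; origin at its underside. A bystander.
- tape: roll of amber tape, 84 mm across, 25 mm high, lying flat; origin at its underside. A bystander.
- driver: screwdriver, 180 mm, lying on the bench. A bystander.
Not all that is in view belongs to the job. Several things look just like the part that bears red_mid: the one meant starts farthest to the robot's left.

How it is judged:
By the outcome, as a careful person would: the job done as asked, in the order asked, and still so for the second after the job is handed in, with the robot touching nothing.
Of plate_red, plate_yellow, plate_green, plate_blue only 3 to 4 are there at a start; the rules pass over those that are not, and their reading is None.
At some moment in a run one of plate_red, plate_yellow, plate_green, plate_blue may be knocked a few centimetres aside while the robot is not near it.
Once in a run the grip may slacken for a moment while it holds something.
It also fails if it takes over 210 s, if anything falls off the work surface, if the arm or the gripper's body presses on something with over 40 N, if the wrist force passes 120 N, or if a joint passes its speed limit or range.

## Working session

There is one attempt and no reset: what is moved stays moved. The work goes in short steps, Python scripts to look and compute and a tool call to move; the robot and the scene stay as the last step left them, time stands still between calls to the robot, and variables do not carry over. Pictures are saved under pics/ and viewed, and the job is handed in when it is done.

Besides the shell and the picture viewer there is one more tool, called as name(argument=value, ...) on one line, values as JSON. arm_command: Moves the arm, as the interface text tells. Its arguments: {"type":"object","properties":{"plan":{"type":"array"},"force":{"type":"number"}},"required":["plan"]}

I'll start by looking at the state and the scene.

```bash
ls; mkdir -p pics; python3 - <<'E'
from bench import bot, read_camera, calibration
import cv2, json
print(bot.get_obs())
for c in ["scene","side","wrist"]:
    p,d=read_camera(c)
    cv2.imwrite(f"pics/a_{c}.png",cv2.cvtColor(p,cv2.COLOR_RGB2BGR))
    k=calibration(c); print(c,k)
E
```

```text
pics
{'time_s': 0.0, 'joint_pos': array([-1.36012657e+00,  8.79878972e-02,  1.37225764e+00, -1.36400307e-05,
        1.68360209e+00, -1.03116204e-01]), 'dq': array([-0.00077374, -0.00110082,  0.00095957,  0.00128565,  0.00042095,
       -0.00264422]), 'joint_efforts': array([-4.56769303e-04, -3.51864696e+01, -3.13278723e+01, -1.44287628e-04,
        1.09096075e-02, -1.10507554e-05]), 'position': array([ 0.16965488, -0.5227177 ,  0.25511937]), 'orientation': array([-1.12549125e-03,  9.87717013e-01,  1.56249259e-01, -6.73710469e-05]), 'wrist_force': array([ 0.0708151 , -0.05852999, -0.69595848]), 'torque': array([ 0.02339856, -0.00717851, -0.07273099]), 'finger_gap': 0.0851394781899261}
scene {'K': array([[389.00235328,   0.        , 256.36398958],
       [  0.        , 389.00235328, 186.7807342 ],
       [  0.        ,   0.        ,   1.        ]]), 'k1': 0.002272867709585488, 'R': array([[ 0.6463345 ,  0.76293341,  0.01357685],
       [ 0.56250592, -0.46436486, -0.68407044],
       [-0.51559558,  0.44977538, -0.72928959]]), 't': array([-0.31136619, -0.23985852,  1.37455296])}
side {'K': array([[393.34555381,   0.        , 251.92446344],
       [  0.        , 393.34555381, 193.20481081],
       [  0.        ,   0.        ,   1.        ]]), 'k1': -0.06811209291195598, 'R': array([[-0.85506508, -0.51805717,  0.02191972],
       [-0.36634808,  0.57366875, -0.7325935 ],
       [ 0.36695066, -0.63444537, -0.68031337]]), 't': array([0.45829863, 0.27045782, 0.92768058])}
wrist {'K': array([[335.18768486,   0.        , 262.41870143],
       [  0.        , 335.18768486, 194.20126138],
       [  0.        ,   0.        ,   1.        ]]), 'k1': 0.022901872323000914, 'R': array([[ 0.30885569, -0.95110481, -0.00279469],
       [-0.90004534, -0.29322228,  0.32239585],
       [-0.30745171, -0.09705844, -0.94660082]]), 't': array([-0.54975617, -0.04220412,  0.37935816])}
```

View pics/a_scene.png

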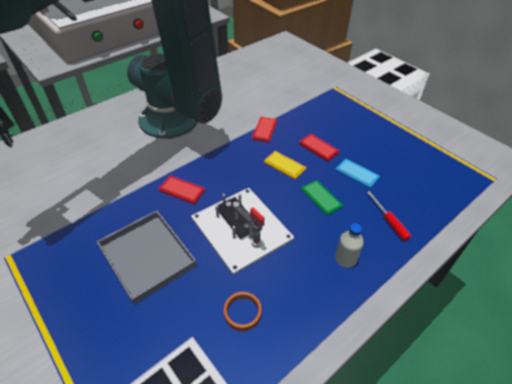

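View pics/a_side.png

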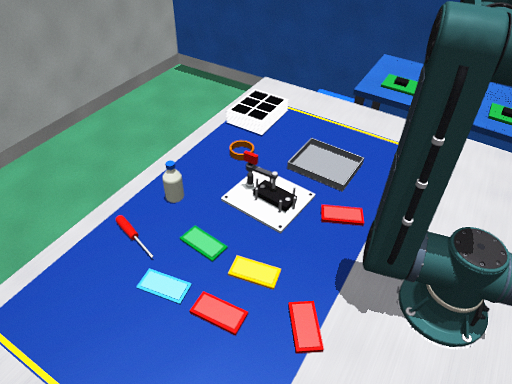

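View pics/a_wrist.png

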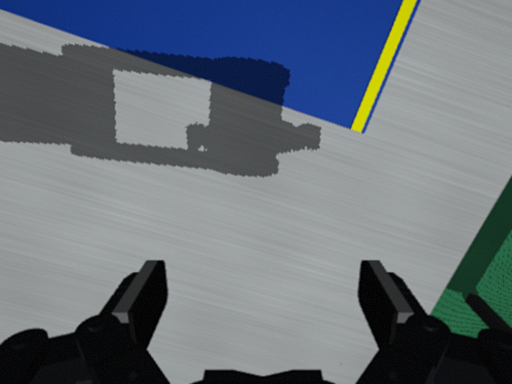

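The scene view has three red plates, at px (col,row) (265,129), (319,147) and (182,189). It also has yellow (285,164), green (322,196), blue (358,172), the jig (243,228) and the tray (146,255). Next I'll measure them all from colour segmentation plus depth.

```bash
cat > h.py <<'E'
import numpy as np, cv2
from bench import bot, read_camera, calibration, boxes_of, pinpoint
def save(p,name,scale=1,crop=None):
    if crop: p=p[crop[0]:crop[1],crop[2]:crop[3]]
    p=cv2.resize(p,None,fx=scale,fy=scale,interpolation=cv2.INTER_CUBIC)
    cv2.imwrite("pics/"+name,cv2.cvtColor(p,cv2.COLOR_RGB2BGR))
def rays(uv,c):
    K=c["K"]; uv=np.asarray(uv,float).reshape(-1,2)
    d=np.array([c["k1"],0,0,0,0])
    n=cv2.undistortPoints(uv.reshape(-1,1,2),K,d).reshape(-1,2)
    return np.c_[n,np.ones(len(n))]
def onplane(uv,c,z):
    r=rays(uv,c)@c["R"]; o=-c["R"].T@c["t"]
    return o+r*((z-o[2])/r[:,2])[:,None]
def cloud(d,c):
    v,u=np.mgrid[0:d.shape[0],0:d.shape[1]]
    r=rays(np.c_[u.ravel(),v.ravel()],c)*d.reshape(-1,1)
    return ((r-c["t"])@c["R"]).reshape(*d.shape,3)
def proj(X,c):
    X=np.asarray(X,float).reshape(-1,3)
    return cv2.projectPoints(X,cv2.Rodrigues(c["R"])[0],c["t"],c["K"],np.array([c["k1"],0,0,0,0]))[0].reshape(-1,2)
def mask(p,col):
    h=cv2.cvtColor(p,cv2.COLOR_RGB2HSV); H,S,V=h[...,0].astype(int),h[...,1],h[...,2]
    r={"red":(H<8)|(H>172),"yellow":(H>20)&(H<34),"green":(H>50)&(H<80),"blue":(H>88)&(H<108)}[col]
    return r&(S>90)&(V>80)
def rect(uv,c,z):
    P=onplane(uv,c,z)[:,:2]
    hull=cv2.convexHull((P*1000).astype(np.float32))
    (cx,cy),(w,h),a=cv2.minAreaRect(hull)
    if w<h: w,h=h,w; a+=90
    a=(a+90)%180-90
    return cx,cy,w,h,a
T={"red":.014,"yellow":.011,"green":.009,"blue":.007}
def plates(cam,p,d=None,area=60):
    c=calibration(cam); out=[]
    for col in T:
        n,l,s,ce=cv2.connectedComponentsWithStats(mask(p,col).astype(np.uint8))
        for i in range(1,n):
            if s[i,4]<area: continue
            v,u=np.nonzero(l==i)
            out.append((col,[round(float(x),1) for x in rect(np.c_[u,v],c,T[col]*.8)],ce[i].round(),s[i,4]))
    return out
E
python3 - <<'E'
from h import *
for cam in ["scene","side"]:
    p,d=read_camera(cam)
    print(cam)
    for o in plates(cam,p): print(*o)
    c=calibration(cam)
    for q in ["jig","bed","tray_in","block_mid","clip_knob","clip_foot","solvent","tape"]:
        z={"bed":.016,"tray_in":.004,"block_mid":.027,"clip_knob":.1,"clip_foot":.038}.get(q,0)
        r=pinpoint(cam,q)[:2]
        print(q,[(np.round(x["position"]),round(x["p"],2),onplane([x["position"][::-1]],c,z).round(4)[0]) for x in r])
E
```

```text
scene
red [264.7, 218.3, 126.1, 59.6, -54.4] [264. 129.] 397
red [448.9, 292.7, 119.9, 61.9, 5.0] [319. 147.] 456
red [325.7, -153.1, 120.7, 61.0, 24.9] [182. 189.] 642
red [540.9, -51.0, 63.5, 26.1, -2.4] [257. 216.] 138
red [805.6, 220.1, 95.2, 26.3, -17.8] [397. 226.] 259
yellow [567.3, 597.3, 651.2, 13.6, -0.0] [418. 136.] 470
yellow [437.2, 152.1, 119.7, 62.0, 11.3] [285. 164.] 528
yellow [434.9, -608.7, 389.3, 12.5, -0.1] [ 39. 322.] 947
green [-425.5, 600.1, 222.9, 24.1, -37.8] [230.  29.] 109
green [-354.7, 10.1, 348.1, 231.6, 89.0] [109.  79.] 1491
green [-355.4, -207.7, 243.9, 83.2, -10.3] [69. 95.] 752
green [-381.3, -297.3, 283.9, 31.4, -7.2] [ 43. 101.] 358
green [-382.4, -350.0, 283.8, 23.4, -5.3] [ 28. 105.] 300
green [-375.4, -429.5, 270.4, 32.3, -4.1] [  9. 118.] 213
green [603.4, 142.9, 117.5, 57.7, -6.9] [322. 197.] 620
green [1072.4, 224.4, 710.2, 201.5, -82.7] [469. 318.] 12434
blue [-3.5, -78.6, 112.1, 41.8, 4.1] [148. 126.] 172
blue [602.8, 303.3, 127.6, 71.4, 10.3] [357. 172.] 674
blue [601.6, 145.3, 128.5, 69.6, -6.7] [321. 195.] 137
jig [(array([220., 239.])
[... 1765 characters left out ...]
[284., 165.]), 0.59, array([0.6032, 0.3022, 0.    ])), (array([201., 273.]), 0.57, array([ 0.5206, -0.0992,  0.    ]))]
bed [(array([199., 274.]), 0.71, array([ 0.5156, -0.0913,  0.016 ]))]
tray_in [(array([187., 274.]), 0.69, array([ 0.5462, -0.1489,  0.004 ])), (array([163., 324.]), 0.58, array([ 0.463 , -0.3446,  0.004 ]))]
block_mid [(array([194., 273.]), 0.88, array([ 0.5233, -0.1002,  0.027 ]))]
clip_knob [(array([157., 251.]), 0.75, array([ 0.6223, -0.133 ,  0.1   ]))]
clip_foot [(array([186., 276.]), 0.78, array([ 0.5276, -0.1251,  0.038 ]))]
solvent []
tape [(array([152., 240.]), 0.73, array([ 0.7359, -0.2473,  0.    ])), (array([310., 217.]), 0.54, array([0.4534, 0.293 , 0.    ]))]
```

All four colours are there. The red candidates, by world position, are px(265,129) → (0.263,0.222), px(319,147) → (0.447,0.296) and px(182,189) → (0.324,-0.150). The robot's left is +y, so the one at scene px (319,147), side px (219,312), is the one meant. I'll confirm it in an enlarged crop, and also work out the jig pose and the camera mount.

```bash
python3 - <<'E'
from h import *
from scipy.spatial.transform import Rotation as Ro
o=bot.get_obs(); c=calibration("wrist")
q=o["orientation"]; Rt=Ro.from_quat([q[1],q[2],q[3],q[0]]).as_matrix()
cp=-c["R"].T@c["t"]
print("cam in tool",Rt.T@(cp-o["position"]),"\ncam axes in tool\n",(Rt.T@c["R"].T).round(3))
print("tool axes\n",Rt.round(3))
for cam in ["scene","side"]:
    p,d=read_camera(cam); c=calibration(cam)
    h=cv2.cvtColor(p,cv2.COLOR_RGB2HSV)
    m=((h[...,1]<40)&(h[...,2]>170)).astype(np.uint8)
    X=cloud(d,c); 
    near=(np.hypot(X[...,0]-.52,X[...,1]+.1)<.18)&(X[...,2]<.03)
    n,l,s,ce=cv2.connectedComponentsWithStats(m*near.astype(np.uint8))
    i=1+np.argmax(s[1:,4]); v,u=np.nonzero(l==i)
    print(cam,"jig base",np.round(rect(np.c_[u,v],c,.012),1),s[i,4], X[l==i][:,2].mean())
    if cam=="scene":
        save(p,"b_scene_jig.png",5,(170,290,130,290))
        a=p[100:220,225:385].copy(); 
        save(a,"b_red.png",5)
    else: save(p,"b_side_jig.png",5,(130,250,200,360))
    # tray
    m=((h[...,1]<40)&(h[...,2]>90)&(h[...,2]<170)).astype(np.uint8)
    near=(np.hypot(X[...,0]-.46,X[...,1]+.34)<.2)&(X[...,2]<.025)
    n,l,s,ce=cv2.connectedComponentsWithStats(m*near.astype(np.uint8))
    i=1+np.argmax(s[1:,4]); v,u=np.nonzero(l==i)
    print(cam,"tray",np.round(rect(np.c_[u,v],c,.004),1),s[i,4], X[l==i][:,2].mean())
E
```

```text
cam in tool [ 0.08243475  0.00091381 -0.11576549] 
cam axes in tool
 [[ 0.    -0.947 -0.323]
 [ 1.     0.    -0.001]
 [ 0.001 -0.323  0.947]]
tool axes
 [[ 0.951  0.309  0.   ]
 [ 0.309 -0.951 -0.   ]
 [-0.     0.    -1.   ]]
scene jig base [ 541.4 -103.9  213.5  188.8   -5.7] 3007 0.011360541131553884
scene tray [ 452.3 -338.2  184.9  169.3   -2.5] 3853 0.0036930601670875814
side jig base [538.5 -98.8 215.  190.7  -5.6] 1876 0.010805207546010503
side tray [ 479.  -421.1   88.9    6.    -1.5] 25 0.0045800208523355925
```

View pics/b_red.png

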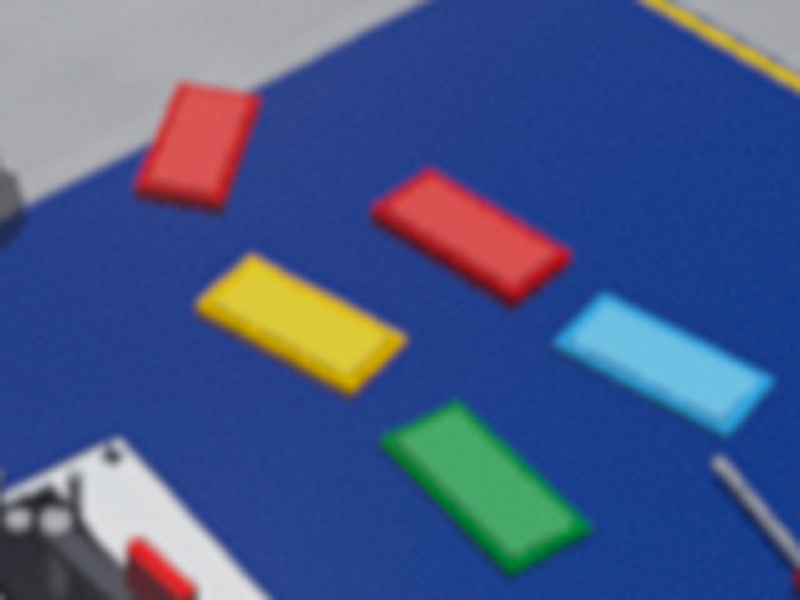

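View pics/b_side_jig.png

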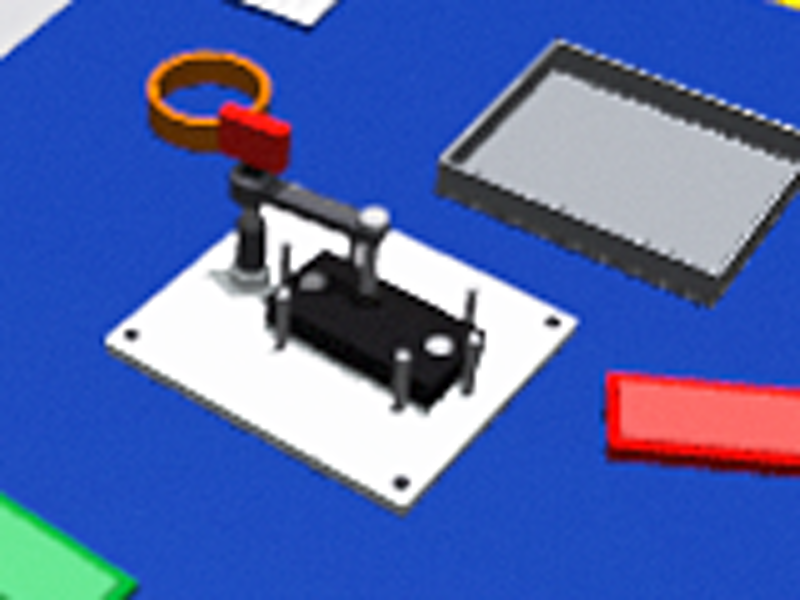

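View pics/b_scene_jig.png

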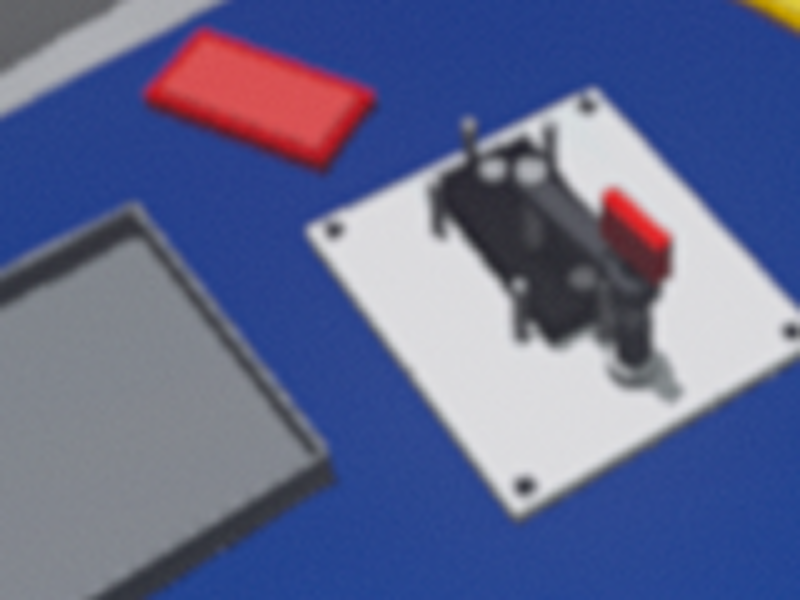

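The crop shows that the middle red plate (scene px 319,147) lies clearly farther to +y than the other two, at y≈0.296 against 0.222 and -0.150, so that is red_mid. The jig origin is at about (0.518,-0.099) with yaw about -5.7°, and the knob is on the far side. Next I'll write a go-to helper and move over the jig for a wrist view.

```bash
cat >> h.py <<'E'
from scipy.spatial.transform import Rotation as Ro
def Rtool(o): 
    q=o["orientation"]; return Ro.from_quat([q[1],q[2],q[3],q[0]]).as_matrix()
def yawR(deg):
    a=np.radians(deg); return np.array([[np.cos(a),np.sin(a),0],[np.sin(a),-np.cos(a),0],[0,0,-1.]])
def st(o=None):
    o=o or bot.get_obs(); R=Rtool(o)
    print("t %.2f pos"%o["time_s"],o["position"].round(4),"yaw %.2f"%np.degrees(np.arctan2(R[1,0],R[0,0])),"tilt",R[:2,2].round(4),"F",o["wrist_force"].round(1),"M",o["torque"].round(2),"gap %.4f"%o["finger_gap"],"q",o["joint_pos"].round(2))
def to(x,y,z,yaw):
    """turn first (rotvec in tool deg), then shift cm in the turned tool axes"""
    o=bot.get_obs(); R=Rtool(o); G=yawR(yaw)
    rv=np.degrees(Ro.from_matrix(R.T@G).as_rotvec())
    s=G.T@(np.array([x,y,z])-o["position"])*100
    s0=R.T@(np.array([x,y,z])-o["position"])*100
    print("-> turn",rv.round(2),"shift after turn",s.round(2),"norm %.1f"%np.linalg.norm(s),"| shift in present axes",s0.round(2))
E
python3 - <<'E'
from h import *
st(); to(.59,-.108,.30,-5.7)
c=calibration("side"); p,d=read_camera("side"); X=cloud(d,c)
m=mask(p,"red")&(np.hypot(X[...,0]-.61,X[...,1]+.108)<.06)
Y=X[m]; print(len(Y),Y.min(0),Y.max(0),np.median(Y,0))
E
```

```text
t 1.15 pos [ 0.1698 -0.5232  0.2563] yaw 17.98 tilt [ 0.     -0.0001] F [0.7 0.1 1.3] M [ 0.04  0.01 -0.01] gap 0.0855 q [-1.36  0.09  1.37  0.    1.68 -0.1 ]
-> turn [ 1.000e-02 -0.000e+00  2.368e+01] shift after turn [ 37.69 -45.48  -4.37] norm 59.2 | shift in present axes [ 52.79 -26.52  -4.37]
131 [ 0.5870947  -0.11183928  0.10545928] [ 0.6295757  -0.09697147  0.14075836] [ 0.60608852 -0.10117674  0.12822541]
```

arm_command(plan=[[[0,0,0],[0,0,7.9],8.5],[[0,0,0],[0,0,7.9],8.5],[[0,0,0],[0,0,7.9],8.5],[[3.1,-3.6,-0.4],[0,0,0],8.5],[[3.1,-3.6,-0.4],[0,0,0],8.5],[[3.1,-3.6,-0.4],[0,0,0],8.5],[[3.1,-3.6,-0.4],[0,0,0],8.5],[[3.1,-3.6,-0.4],[0,0,0],8.5]])

```text
time_s: 2.0
position: [0.346, -0.3623, 0.2749]
orientation: [-0.0, 0.998, -0.066, -0.001]
wrist_force: [1.2, -0.6, 0.7]
finger_gap: 0.0854
```

```bash
python3 -c "
from h import *
st(); to(.59,-.108,.30,-5.7)"
```

```text
t 2.00 pos [ 0.346  -0.3623  0.2749] yaw -7.54 tilt [-0.0015  0.0003] F [ 1.2 -0.6  0.7] M [-0.01 -0.08 -0.01] gap 0.0854 q [-0.92 -0.02  1.45 -0.    1.72  0.78]
-> turn [-0.01  0.09 -1.84] shift after turn [ 21.75 -27.73  -2.51] norm 35.3 | shift in present axes [ 20.85 -28.42  -2.54]
```

arm_command(plan=[[[2.7,-3.5,-0.3],[0,0,-1.8],8.5],[[2.7,-3.5,-0.3],[0,0,0],8.5],[[2.7,-3.5,-0.3],[0,0,0],8.5],[[2.7,-3.5,-0.3],[0,0,0],8.5],[[2.7,-3.5,-0.3],[0,0,0],8.5],[[2.7,-3.5,-0.3],[0,0,0],8.5],[[2.7,-3.5,-0.3],[0,0,0],8.5],[[2.7,-3.5,-0.3],[0,0,0],8.5]])

```text
time_s: 2.8
position: [0.5986, -0.0933, 0.3014]
orientation: [0.002, 0.999, -0.049, 0.002]
wrist_force: [0.2, -1.0, -0.2]
finger_gap: 0.0848
```

```bash
python3 - <<'E'
from h import *
st(); to(.59,-.108,.30,-5.7)
p,d=read_camera("wrist"); save(p,"c_wrist.png",1.5)
c=calibration("wrist"); X=cloud(d,c)
r=pinpoint("wrist","clip_knob")[:2]; print(r)
r=pinpoint("wrist","bed")[:2]; print(r,[onplane([x["position"][::-1]],c,.016) for x in r])
m=mask(p,"red")&(X[...,2]>.09)&(X[...,2]<.17); Y=X[m]; print(len(Y),Y.min(0),Y.max(0))
T=Y[Y[:,2]>Y[:,2].max()-.006][:,:2]
print(cv2.minAreaRect((T*1000).astype(np.float32)))
h=cv2.cvtColor(p,cv2.COLOR_RGB2HSV)
mm=((h[...,1]<40)&(h[...,2]>170)&(abs(X[...,2]-.012)<.008)).astype(np.uint8)
n,l,s,ce=cv2.connectedComponentsWithStats(mm); i=1+np.argmax(s[1:,4]); v,u=np.nonzero(l==i)
print("base",np.round(rect(np.c_[u,v],c,.012),1),u.min(),u.max(),v.min(),v.max())
E
```

```text
t 2.80 pos [ 0.5986 -0.0933  0.3014] yaw -5.63 tilt [ 0.0029 -0.0034] F [ 0.2 -1.  -0.2] M [-0.05  0.02  0.01] gap 0.0848 q [-0.25  0.21  1.15 -0.    1.78  1.42]
-> turn [ 0.17 -0.18  0.07] shift after turn [-0.71  1.55  0.14] norm 1.7 | shift in present axes [-0.71  1.55  0.14]
[{'position': [163.1, 276.1], 'p': 0.9}]
[{'position': [215.5, 269.3], 'p': 0.87}, {'position': [279.2, 97.9], 'p': 0.54}] [array([[ 0.52120781, -0.08883106,  0.016     ]]), array([[0.44861646, 0.15308758, 0.016     ]])]
688 [ 0.59159073 -0.10944509  0.11041254] [ 0.63518088 -0.09731007  0.13764208]
((613.2538452148438, -103.37129211425781), (43.317630767822266, 11.73203182220459), 1.0183725357055664)
base [545.6 -96.2 211.4 187.3  -5.2] 196 354 111 269
```

View pics/c_wrist.png

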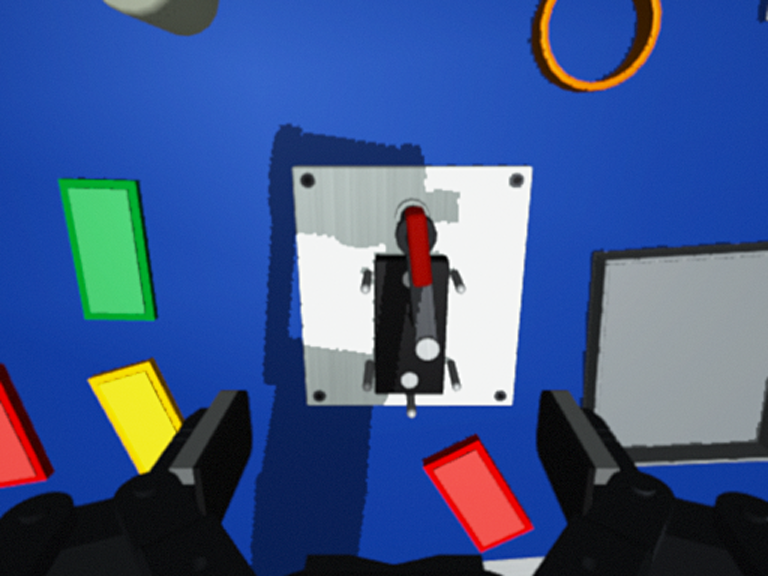

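The wrist view shows the knob at px (276,163) unscaled, turned about 6° from the jig axis, with the jig, the block and all six pins in sight. I'll measure again with the arm at rest.

```bash
cat >> h.py <<'E'
def wlook(name=None,scale=1.5):
    c=calibration("wrist"); p,d=read_camera("wrist"); 
    if name: save(p,name,scale)
    return p,d,c,cloud(d,c)
def knob(p,X):
    m=mask(p,"red")&(X[...,2]>.09)&(X[...,2]<.2); Y=X[m]
    zt=np.percentile(Y[:,2],98); Tt=Y[Y[:,2]>zt-.004][:,:2]
    (cx,cy),(w,h),a=cv2.minAreaRect((Tt*1000).astype(np.float32))
    if w<h: w,h=h,w; a+=90
    return cx,cy,zt*1000,w,h,(a+90)%180-90
def base(p,X,c):
    h=cv2.cvtColor(p,cv2.COLOR_RGB2HSV)
    mm=((h[...,1]<40)&(h[...,2]>90)&(abs(X[...,2]-.012)<.005)).astype(np.uint8)
    n,l,s,ce=cv2.connectedComponentsWithStats(mm); i=1+np.argmax(s[1:,4]); v,u=np.nonzero(l==i)
    return rect(np.c_[u,v],c,.012)
E
python3 - <<'E'
from h import *
for i in range(2):
    st(); p,d,c,X=wlook()
    print("knob",np.round(knob(p,X),1)); print("base",np.round(base(p,X,c),1))
    print([ (o[0],o[1]) for o in plates("wrist",p,area=800)])
E
```

```text
t 2.95 pos [ 0.5988 -0.0926  0.3003] yaw -5.38 tilt [ 0.0016 -0.0027] F [-0.4 -0.8  0.3] M [-0.    0.02 -0.03] gap 0.0850 q [-0.25  0.21  1.15 -0.    1.78  1.42]
knob [ 608.8 -110.2  137.6   43.4   11.7    0.7]
base [ 540.2 -103.3  211.8  188.1   -5.5]
[('red', [432.4, 265.9, 114.2, 40.7, -18.9]), ('red', [321.7, -153.4, 121.4, 60.1, 24.7]), ('yellow', [440.6, 151.2, 110.3, 63.8, 10.9]), ('green', [599.9, 141.3, 119.1, 60.1, -7.2])]
t 3.00 pos [ 0.5979 -0.0941  0.3006] yaw -5.52 tilt [ 0.0014 -0.0034] F [-0.2 -0.  -0.2] M [ 0.03  0.01 -0.02] gap 0.0848 q [-0.25  0.21  1.15 -0.    1.78  1.42]
knob [ 6.085e+02 -1.102e+02  1.376e+02  4.350e+01  1.170e+01  6.000e-01]
base [ 540.  -103.3  212.9  187.9   -5.7]
[('red', [432.1, 266.2, 109.4, 39.4, -18.9]), ('red', [322.7, -152.9, 120.8, 60.5, 24.8]), ('yellow', [440.3, 152.4, 111.4, 62.4, 10.9]), ('green', [600.4, 142.2, 119.3, 60.1, -6.9])]
```

```bash
python3 - <<'E'
from h import *
st(); to(.6086,-.110,.128,.7)
E
```

```text
t 3.05 pos [ 0.5973 -0.0951  0.3008] yaw -5.62 tilt [ 0.0016 -0.0035] F [ 0.  -0.4 -0.1] M [ 0.   -0.03  0.03] gap 0.0848 q [-0.25  0.21  1.15 -0.    1.78  1.42]
-> turn [ 0.2  -0.1  -6.32] shift after turn [ 1.11  1.51 17.28] norm 17.4 | shift in present axes [ 1.24  1.32 17.29]
```

arm_command(plan=[[[1.2,1.3,4],[0,0,-6.3],6],[[0,0,4.5],[0,0,0],6],[[0,0,3],[0,0,0],6],[[0,0,0],[0,0,0],6],[[0,0,0],[0,0,0],6]])

```text
time_s: 3.55
position: [0.6058, -0.1178, 0.1878]
orientation: [0.004, 1.0, 0.003, 0.004]
wrist_force: [0.5, 0.6, 0.3]
finger_gap: 0.0601
```

```bash
python3 - <<'E'
from h import *
for i in range(2):
  st(); p,d,c,X=wlook("d_wrist.png"); print("knob",np.round(knob(p,X),1))
to(.6086,-.110,.128,.7)
E
```

```text
t 3.55 pos [ 0.6058 -0.1178  0.1878] yaw 0.35 tilt [ 0.0088 -0.0079] F [0.5 0.6 0.3] M [-0.   -0.03 -0.03] gap 0.0601 q [-0.28  0.25  1.32 -0.01  1.56  1.28]
knob [ 6.091e+02 -1.103e+02  1.373e+02  4.330e+01  1.160e+01  1.000e-01]
t 3.60 pos [ 0.6058 -0.1179  0.1877] yaw 0.35 tilt [ 0.0085 -0.008 ] F [ 0.2 -0.1 -0.1] M [ 0.03  0.02 -0.01] gap 0.0600 q [-0.28  0.25  1.32 -0.01  1.56  1.28]
knob [ 6.090e+02 -1.104e+02  1.373e+02  4.340e+01  1.160e+01  1.000e-01]
-> turn [ 0.48 -0.59 -0.32] shift after turn [ 0.23 -0.75  6.06] norm 6.1 | shift in present axes [ 0.16 -0.81  6.06]
```

View pics/d_wrist.png

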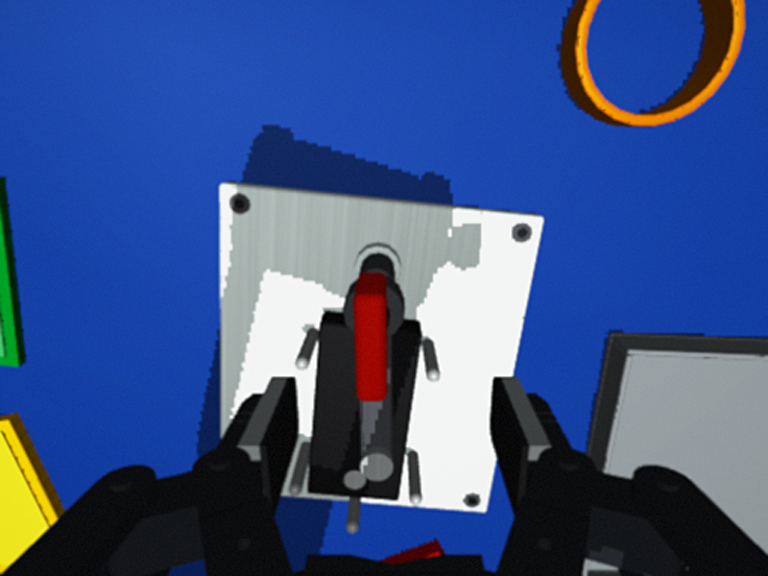

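The picture shows the knob at px col 370 and the jaw centre at about col 393, so the tool has to go ~0.8 cm to its -y, which agrees with the numbers. I'll correct the tilt and go down.

arm_command(plan=[[[0.2,-0.8,0],[0.5,-0.6,0.2],6],[[0,0,0],[0,0,0],6],[[0,0,3],[0,0,0],6],[[0,0,0],[0,0,0],6]])

```text
time_s: 4.05
position: [0.6121, -0.1095, 0.1667]
orientation: [0.001, 1.0, 0.001, 0.006]
wrist_force: [-1.1, 0.2, -1.2]
finger_gap: 0.0599
```

```bash
python3 - <<'E'
from h import *
for i in range(2):
  st(); p,d,c,X=wlook("d2_wrist.png"); print("knob",np.round(knob(p,X),1))
to(.609,-.1103,.128,.2)
E
```

```text
t 4.05 pos [ 0.6121 -0.1095  0.1667] yaw 0.17 tilt [ 0.0129 -0.0023] F [-1.1  0.2 -1.2] M [-0.01  0.02 -0.02] gap 0.0599 q [-0.27  0.27  1.34  0.    1.52  1.3 ]
knob [ 609.5 -110.2  137.3   43.1   11.3    0.7]
t 4.10 pos [ 0.6139 -0.11    0.1705] yaw 0.18 tilt [ 0.0195 -0.0041] F [-0.3 -0.1  0.8] M [ 0.   -0.01  0.01] gap 0.0600 q [-0.27  0.27  1.33  0.    1.52  1.3 ]
knob [ 609.1 -110.3  137.4   43.3   11.5    0.7]
-> turn [ 0.28 -1.27 -0.03] shift after turn [-0.56 -0.    4.41] norm 4.4 | shift in present axes [-0.66 -0.03  4.39]
```

arm_command(plan=[[[-0.6,0,0.5],[0.3,-1.3,0],6],[[0,0,1],[0,0,0],6],[[0,0,1],[0,0,0],6],[[0,0,0],[0,0,0],6]])

```text
time_s: 4.55
position: [0.6103, -0.1108, 0.1501]
orientation: [0.001, 1.0, 0.002, 0.002]
wrist_force: [-0.1, -0.4, -0.3]
finger_gap: 0.0599
```

```bash
python3 - <<'E'
from h import *
for i in range(2):
  st(); p,d,c,X=wlook("d2_wrist.png"); print("knob",np.round(knob(p,X),1))
to(.609,-.1103,.128,.7)
E
```

```text
t 4.55 pos [ 0.6103 -0.1108  0.1501] yaw 0.19 tilt [ 0.005  -0.0015] F [-0.1 -0.4 -0.3] M [-0.04  0.02  0.05] gap 0.0599 q [-0.27  0.28  1.36 -0.    1.5   1.3 ]
knob [ 609.3 -110.3  137.3   43.6   11.6    0.8]
t 4.60 pos [ 0.6107 -0.1109  0.1509] yaw 0.19 tilt [ 0.0061 -0.0018] F [ 0.4 -0.5  0.3] M [-0.02 -0.03  0.05] gap 0.0603 q [-0.27  0.28  1.36 -0.    1.5   1.3 ]
knob [ 609.2 -110.4  137.3   43.8   11.7    0.7]
-> turn [ 0.12 -0.41 -0.51] shift after turn [-0.2  -0.07  2.35] norm 2.4 | shift in present axes [-0.21 -0.07  2.35]
```

arm_command(plan=[[[-0.2,-0.1,0.8],[0.1,-0.4,-0.5],6],[[0,0,0.8],[0,0,0],6],[[0,0,0.7],[0,0,0],6],[[0,0,0],[0,0,0],3],[[0,0,0],[0,0,0],0.5],[[0,0,0],[0,0,0],0.5],[[0,0,0],[0,0,0],0.5],[[0,0,0],[0,0,0],0.5]], force=80)

```text
time_s: 5.45
position: [0.6088, -0.1096, 0.1265]
orientation: [-0.0, 1.0, 0.006, -0.0]
wrist_force: [-0.0, -0.0, -1.9]
finger_gap: 0.0111
```

```bash
python3 - <<'E'
from h import *
st(); to(.609,-.1103,.1275,.7)
E
```

```text
t 5.45 pos [ 0.6088 -0.1096  0.1265] yaw 0.73 tilt [-0.0008  0.0003] F [-0.  -0.  -1.9] M [ 0.02 -0.02 -0.06] gap 0.0111 q [-0.27  0.3   1.39  0.    1.46  1.29]
-> turn [-0.02  0.04  0.03] shift after turn [ 0.02  0.07 -0.1 ] norm 0.1 | shift in present axes [ 0.02  0.07 -0.1 ]
```

The knob is gripped. Now I'll lift it about 3 cm (lift from ~0.018 to ~0.049).

arm_command(plan=[[[0,0,-0.5],[0,0,0],0.5],[[0,0,-0.5],[0,0,0],0.5],[[0,0,-0.5],[0,0,0],0.5],[[0,0,-0.5],[0,0,0],0.5],[[0,0,-0.5],[0,0,0],0.5],[[0,0,-0.5],[0,0,0],0.5],[[0,0,-0.2],[0,0,0],0.5]])

```text
time_s: 6.15
position: [0.6084, -0.1097, 0.1523]
orientation: [-0.001, 1.0, 0.006, -0.003]
wrist_force: [2.5, 0.1, -12.0]
finger_gap: 0.011
```

```bash
python3 - <<'E'
from h import *
st(); p,d=read_camera("side"); save(p,"e_side.png",5,(110,230,190,350)); to(.609,-.1103,.1575,.7)
E
```

```text
t 6.15 pos [ 0.6084 -0.1097  0.1523] yaw 0.71 tilt [-0.0055  0.0019] F [  2.5   0.1 -12. ] M [-0.22 -1.19  0.01] gap 0.0110 q [-0.27  0.28  1.35  0.    1.51  1.29]
-> turn [-0.11  0.3   0.01] shift after turn [ 0.06  0.06 -0.5 ] norm 0.5 | shift in present axes [ 0.05  0.06 -0.5 ]
```

View pics/e_side.png

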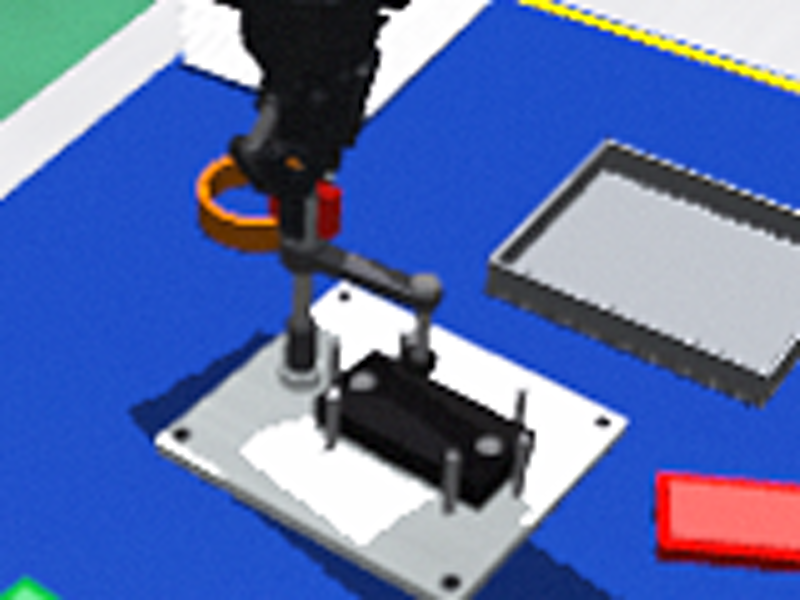

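arm_command(plan=[[[0,0,-0.5],[0,0.2,0],0.5],[[0,0,-0.2],[0,0.1,0],0.5],[[0,0,-0.1],[0,0,-5],0.5],[[0,0,-0.1],[0,0,-7],0.5],[[0,0,-0.1],[0,0,-7],0.5],[[0,0,-0.1],[0,0,-7],0.5],[[0,0,-0.1],[0,0,0],0.5]])

```text
time_s: 6.9
position: [0.608, -0.11, 0.1632]
orientation: [-0.001, 0.971, 0.239, -0.0]
wrist_force: [2.9, -0.9, -13.8]
finger_gap: 0.0106
```

```bash
python3 - <<'E'
from h import *
st(); to(.609,-.1103,.1575,82)
E
```

```text
t 6.90 pos [ 0.608  -0.11    0.1632] yaw 27.65 tilt [-0.001   0.0023] F [  2.9  -0.9 -13.8] M [-0.19 -1.26  0.04] gap 0.0106 q [-0.27  0.27  1.34  0.    1.53  0.82]
-> turn [ -0.13  -0.08 -54.35] shift after turn [-0.02  0.11  0.57] norm 0.6 | shift in present axes [0.08 0.08 0.57]
```

arm_command(plan=[[[0.1,0,0.2],[0,0,-7],0.5],[[0,0,0],[0,0,-7.5],0.5],[[0,0,0],[0,0,-7.5],0.5],[[0,0,0],[0,0,-7.5],0.5],[[0,0,0],[0,0,-7.5],0.5],[[0,0,0],[0,0,-7.5],0.5],[[0,0,0],[0,0,-5],0.5],[[0,0,0],[0,0,0],0.5]])

```text
time_s: 7.7
position: [0.6085, -0.1102, 0.1602]
orientation: [-0.002, 0.779, 0.627, 0.0]
wrist_force: [4.3, -2.8, -13.6]
finger_gap: 0.0113
```

```bash
python3 - <<'E'
from h import *
st(); to(.609,-.1103,.1275,83)
E
```

```text
t 7.70 pos [ 0.6085 -0.1102  0.1602] yaw 77.72 tilt [-0.0021  0.0035] F [  4.3  -2.8 -13.6] M [-0.03 -1.13 -0.04] gap 0.0113 q [-0.27  0.28  1.34  0.    1.53 -0.06]
-> turn [-0.15 -0.18 -5.28] shift after turn [-0.    0.05  3.27] norm 3.3 | shift in present axes [-0.01  0.06  3.27]
```

arm_command(plan=[[[0,0,0.3],[0,0,-4.5],0.5],[[0,0,0.8],[0,0,0],0.5],[[0,0,0.8],[0,0,0],0.5],[[0,0,0.8],[0,0,0],0.5],[[0,0,0.8],[0,0,0],0.5],[[0,0,0.8],[0,0,0],0.5],[[0,0,0.4],[0,0,0],0.5],[[0,0,0],[0,0,0],0.5]])

```text
time_s: 8.5
position: [0.6087, -0.1107, 0.113]
orientation: [-0.001, 0.758, 0.652, 0.001]
wrist_force: [2.0, -1.9, -7.2]
finger_gap: 0.0108
```

```bash
python3 - <<'E'
from h import *
st(); to(.609,-.1103,.1085,83);p,d=read_camera("side"); save(p,"f_side.png",5,(110,230,190,350))
E
```

```text
t 8.50 pos [ 0.6087 -0.1107  0.113 ] yaw 81.34 tilt [-0.0001  0.0026] F [ 2.  -1.9 -7.2] M [ 0.04 -0.63  0.04] gap 0.0108 q [-0.27  0.31  1.4   0.    1.43 -0.12]
-> turn [-0.03 -0.15 -1.66] shift after turn [0.04 0.03 0.45] norm 0.5 | shift in present axes [0.04 0.03 0.45]
```

View pics/f_side.png

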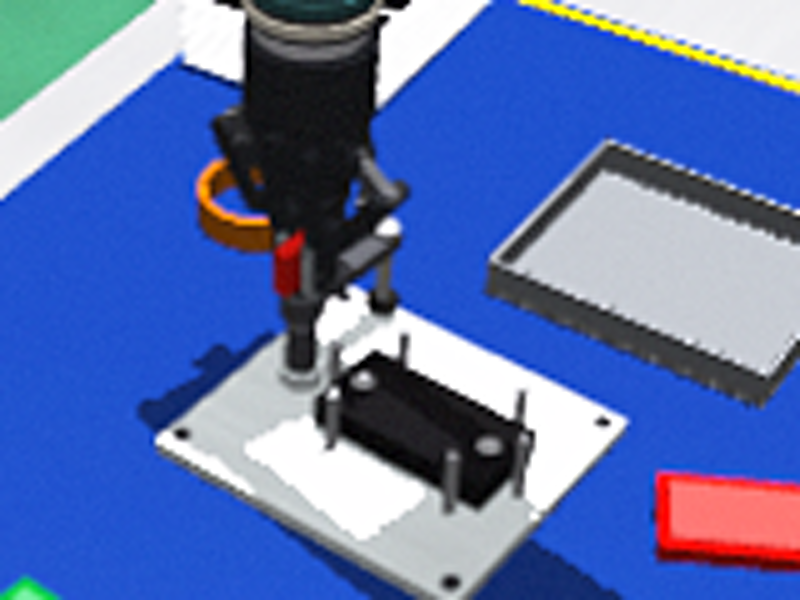

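The clip is swung aside and nearly down. I'll let it down, open and rise.

arm_command(plan=[[[0,0,0.3],[0,0,0],0.5],[[0,0,0.2],[0,0,0],0.5],[[0,0,0],[0,0,0],2],[[0,0,0],[0,0,0],5],[[0,0,0],[0,0,0],5],[[0,0,-3],[0,0,0],8.5],[[0,0,-5],[0,0,0],8.5],[[0,0,-4],[0,0,0],8.5]])

```text
time_s: 9.35
position: [0.6059, -0.1093, 0.2313]
orientation: [-0.005, 0.758, 0.652, -0.002]
wrist_force: [0.8, 0.1, -0.0]
finger_gap: 0.0851
```

```bash
python3 - <<'E'
from h import *
st(); to(.518,-.101,.2,174.3);to(.518,-.101,.2,-5.7)
E
```

```text
t 9.35 pos [ 0.6059 -0.1093  0.2313] yaw 81.39 tilt [-0.0098  0.005 ] F [ 0.8  0.1 -0. ] M [-0.03 -0.03 -0.01] gap 0.0851 q [-0.27  0.25  1.24  0.    1.67 -0.12]
-> turn [ -0.3   -0.64 -92.9 ] shift after turn [ 8.83 -0.04  3.13] norm 9.4 | shift in present axes [-0.5  -8.79  3.22]
-> turn [-0.63  0.29 87.09] shift after turn [-8.83  0.04  3.13] norm 9.4 | shift in present axes [-0.5  -8.79  3.22]
```

arm_command(plan=[[[0,0,-0.5],[0,0,-8],8.5],[[0,0,-0.5],[0,0,-8],8.5],[[0,0,0],[0,0,-8],8.5],[[0,0,0],[0,0,-8],8.5],[[0,0,0],[0,0,-8],8.5],[[0,0,0],[0,0,-8],8.5],[[0,0,0],[0,0,-8],8.5],[[0,0,0],[0,0,-8],8.5]])

```text
time_s: 10.15
position: [0.61, -0.1092, 0.2624]
orientation: [0.01, 0.275, 0.961, 0.001]
wrist_force: [-0.1, 0.7, -0.3]
finger_gap: 0.0847
```

```bash
python3 - <<'E'
from h import *
st(); to(.518,-.101,.22,174.3)
E
```

```text
t 10.15 pos [ 0.61   -0.1092  0.2624] yaw 148.08 tilt [ 0.02   -0.0029] F [-0.1  0.7 -0.3] M [-0.04 -0.01 -0.04] gap 0.0847 q [-0.27  0.23  1.2   0.    1.7  -1.28]
-> turn [  0.21   1.15 -26.21] shift after turn [ 9.24 -0.1   4.24] norm 10.2 | shift in present axes [ 8.32 -4.2   4.05]
```

arm_command(plan=[[[0,0,0],[0,1,-8],8.5],[[0,0,0],[0,0,-8],8.5],[[0,0,0],[0,0,-7],8.5],[[2.5,0,1],[0,0,-2],8.5],[[2.5,0,1],[0,0,0],8.5],[[2.5,0,1],[0,0,0],8.5],[[1,0,0.5],[0,0,0],8.5],[[0,0,0],[0,0,0],8.5]])

```text
time_s: 10.95
position: [0.5241, -0.0984, 0.2325]
orientation: [0.007, 0.049, 0.999, 0.002]
wrist_force: [0.4, 0.3, -0.7]
finger_gap: 0.0853
```

```bash
python3 - <<'E'
from h import *
read_camera("scene")
st(); p,d,c,X=wlook("g_wrist.png"); print("base",np.round(base(p,X,c),1)); to(.518,-.101,.22,174.3)
E
```

```text
t 11.00 pos [ 0.5248 -0.0986  0.233 ] yaw 174.44 tilt [0.0153 0.0027] F [-0.2 -0.5 -0.5] M [-0.02  0.03 -0.04] gap 0.0855 q [-0.3   0.05  1.46  0.01  1.62 -1.77]
base [ 538.2 -103.4  212.   187.6   -5.6]
-> turn [0.23 0.92 0.14] shift after turn [ 0.74 -0.3   1.33] norm 1.6 | shift in present axes [ 0.76 -0.3   1.32]
```

View pics/g_wrist.png

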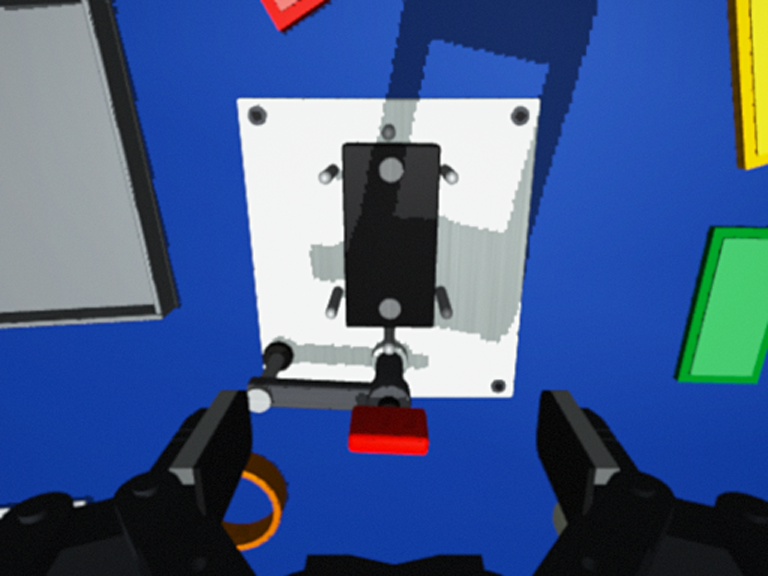

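From the far-side view the block's top shows at px (390,235) in the enlarged view, between all six pins. The clip lies aside at (315,395). Now I'll fit the block and pins.

```bash
cat >> h.py <<'E'
JO=np.array([.5171,-.1012]); JY=-5.65
def jig2w(x,y):
    a=np.radians(JY); return JO+np.array([x*np.cos(a)-y*np.sin(a), x*np.sin(a)+y*np.cos(a)])/1000
def w2jig(P):
    a=np.radians(JY); Q=(np.asarray(P)[...,:2]-JO)*1000
    return np.stack([Q[...,0]*np.cos(a)+Q[...,1]*np.sin(a),-Q[...,0]*np.sin(a)+Q[...,1]*np.cos(a)],-1)
E
python3 - <<'E'
from h import *
st(); p,d,c,X=wlook()
h=cv2.cvtColor(p,cv2.COLOR_RGB2HSV)
J=w2jig(X)
m=((h[...,2]<80)&(abs(X[...,2]-.038)<.004)&(abs(J[...,0])<80)&(abs(J[...,1])<45)).astype(np.uint8)
n,l,s,ce=cv2.connectedComponentsWithStats(m); i=1+np.argmax(s[1:,4]); v,u=np.nonzero(l==i)
r=np.array(rect(np.c_[u,v],c,.038)); print("block",r.round(1),w2jig(r[:2]/1000), X[l==i][:,2].mean())
# pins: high points
m=((X[...,2]>.048)&(X[...,2]<.075)&(abs(J[...,0])<80)&(abs(J[...,1])<45)).astype(np.uint8)
n,l,s,ce=cv2.connectedComponentsWithStats(m)
for i in range(1,n):
    if s[i,4]>5:
        Y=X[l==i]; print("pin",w2jig(Y[Y[:,2]>Y[:,2].max()-.004]).mean(0).round(1),Y[:,2].max().round(4),s[i,4])
to(*jig2w(0,0),.10,174.35)
E
```

```text
t 11.05 pos [ 0.5256 -0.0987  0.2333] yaw 174.44 tilt [0.0163 0.0024] F [ 0.6  0.1 -0.3] M [-0.04  0.01 -0.05] gap 0.0851 q [-0.3   0.05  1.46  0.01  1.62 -1.77]
block [ 516.2 -100.   118.6   58.9   -6. ] [-1.0328052   1.12699501] 0.03621125037405353
pin [-67.1   0.2] 0.0574 74
pin [-41.9 -36.1] 0.057 74
pin [-42.1  36.2] 0.057 73
pin [ 41.3 -36.3] 0.057 69
pin [41.3 36.4] 0.057 67
pin [65.9 -0. ] 0.0576 62
pin [78.8  0.6] 0.0749 74
-> turn [0.23 0.93 0.09] shift after turn [ 0.87 -0.32 13.33] norm 13.4 | shift in present axes [ 1.08 -0.37 13.31]
```

The pins match the jig model to within 0.7 mm. Now descending onto the block.

arm_command(plan=[[[1,-0.4,0],[0.2,0.9,0],8.5],[[0,0,4],[0,0,0],8.5],[[0,0,4],[0,0,0],8.5],[[0,0,3],[0,0,0],8.5],[[0,0,1],[0,0,0],8.5],[[0,0,0],[0,0,0],8.5]])

```text
time_s: 11.7
position: [0.5196, -0.1046, 0.1148]
orientation: [0.003, 0.048, 0.999, -0.002]
wrist_force: [0.2, 0.5, 0.7]
finger_gap: 0.0849
```

```bash
python3 - <<'E'
from h import *
st(); p,d,c,X=wlook("g2_wrist.png");  to(*jig2w(0,0.5),.036,174.1)
E
```

```text
t 11.70 pos [ 0.5196 -0.1046  0.1148] yaw 174.48 tilt [ 0.0067 -0.004 ] F [0.2 0.5 0.7] M [-0.02 -0.02 -0.01] gap 0.0849 q [-0.3   0.11  1.63 -0.    1.39 -1.78]
-> turn [-0.2   0.48  0.38] shift after turn [0.32 0.37 7.96] norm 8.0 | shift in present axes [0.39 0.4  7.96]
```

View pics/g2_wrist.png

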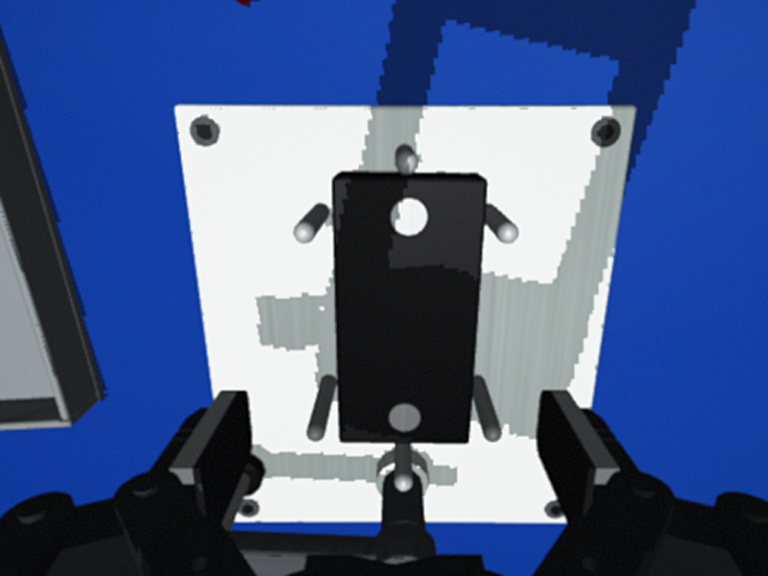

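arm_command(plan=[[[0.4,0.4,0],[-0.2,0.5,0.4],8.5],[[0,0,2],[0,0,0],8.5],[[0,0,2],[0,0,0],8.5],[[0,0,2],[0,0,0],8.5],[[0,0,0.5],[0,0,0],8.5],[[0,0,0],[0,0,0],8.5]])

```text
time_s: 12.35
position: [0.5248, -0.1018, 0.0627]
orientation: [0.01, 0.052, 0.999, -0.002]
wrist_force: [0.0, -0.6, -0.3]
finger_gap: 0.0852
```

```bash
python3 - <<'E'
from h import *
st();  to(*jig2w(0,0.5),.036,174.1)
E
```

```text
t 12.35 pos [ 0.5248 -0.1018  0.0627] yaw 174.02 tilt [ 0.0206 -0.0059] F [ 0.  -0.6 -0.3] M [ 0.03 -0.03 -0.02] gap 0.0852 q [-0.3   0.16  1.69  0.    1.27 -1.76]
-> turn [-0.21  1.21 -0.08] shift after turn [0.77 0.04 2.67] norm 2.8 | shift in present axes [0.83 0.04 2.65]
```

arm_command(plan=[[[0.8,0,0],[-0.2,1.2,0],8.5],[[0,0,0.9],[0,0,0],8.5],[[0.1,0,0.8],[0,0.1,0],8.5],[[0,0,0.5],[0,0.1,0],8.5],[[0,0,0],[0,0,0],8.5]])

```text
time_s: 12.85
position: [0.5179, -0.1016, 0.0439]
orientation: [0.001, 0.052, 0.999, -0.001]
wrist_force: [-0.7, 0.6, 0.2]
finger_gap: 0.0853
```

```bash
python3 - <<'E'
from h import *
st();  to(*jig2w(0,0.5),.036,174.1)
E
```

```text
t 12.85 pos [ 0.5179 -0.1016  0.0439] yaw 174.01 tilt [ 0.0025 -0.0017] F [-0.7  0.6  0.2] M [-0.04  0.01  0.05] gap 0.0853 q [-0.3   0.18  1.71 -0.    1.25 -1.77]
-> turn [-0.08  0.15 -0.09] shift after turn [0.09 0.08 0.79] norm 0.8 | shift in present axes [0.09 0.08 0.79]
```

arm_command(plan=[[[0.1,0.1,0.5],[0,0.1,0],8.5],[[0,0,0.3],[0,0,0],8.5],[[0,0,0],[0,0,0],7],[[0,0,0],[0,0,0],5],[[0,0,0],[0,0,0],5],[[0,0,0],[0,0,0],5],[[0,0,0],[0,0,0],5]], force=60)

```text
time_s: 13.55
position: [0.5171, -0.1002, 0.0352]
orientation: [0.0, 0.052, 0.999, -0.0]
wrist_force: [0.4, 0.0, -0.3]
finger_gap: 0.0592
```

```bash
python3 - <<'E'
from h import *
st(); p,d,c,X=wlook("g3_wrist.png");  to(*jig2w(0,0.5),.036,174.1)
E
```

```text
t 13.55 pos [ 0.5171 -0.1002  0.0352] yaw 174.01 tilt [ 0.0002 -0.001 ] F [ 0.4  0.  -0.3] M [0.03 0.   0.02] gap 0.0592 q [-0.3   0.19  1.72 -0.    1.24 -1.76]
-> turn [-0.05  0.01 -0.1 ] shift after turn [-0.02 -0.05 -0.08] norm 0.1 | shift in present axes [-0.02 -0.05 -0.08]
```

View pics/g3_wrist.png

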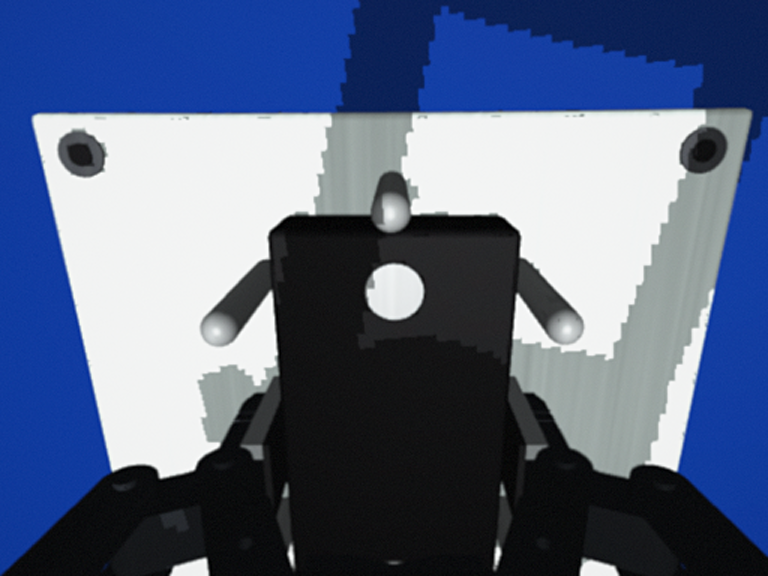

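Gripped at a gap of 59 mm. Lifting.

arm_command(plan=[[[0,0,-0.6],[0,0,0],5],[[0,0,-1],[0,0,0],5],[[0,0,-1.5],[0,0,0],5],[[0,0,-1.5],[0,0,0],5],[[0,0,-1.5],[0,0,0],5],[[0,0,-2],[0,0,0],5],[[0,0,-2],[0,0,0],5],[[0,0,-1],[0,0,0],5]])

```text
time_s: 14.4
position: [0.5142, -0.0993, 0.15]
orientation: [-0.004, 0.052, 0.999, 0.0]
wrist_force: [0.4, 0.9, -2.8]
finger_gap: 0.0587
```

```bash
python3 - <<'E'
from h import *
st(); p,d=read_camera("scene"); save(p,"i_scene.png",4,(130,310,80,280)); c=calibration("scene")
X=cloud(d,c); h=cv2.cvtColor(p,cv2.COLOR_RGB2HSV)
near=(abs(X[...,0]-.46)<.16)&(abs(X[...,1]+.34)<.15)
m=near&(X[...,2]>.018)&(X[...,2]<.035)&(h[...,1]<60)
v,u=np.nonzero(m); print("rim",np.round(rect(np.c_[u,v],c,.028),1),len(u), X[m][:,2].max())
P=(X[m][:,:2]*1000).astype(np.float32); print(cv2.minAreaRect(cv2.convexHull(P)))
E
```

```text
t 14.40 pos [ 0.5142 -0.0993  0.15  ] yaw 174.01 tilt [-0.0076  0.0012] F [ 0.4  0.9 -2.8] M [-0.01 -0.03 -0.01] gap 0.0587 q [-0.3   0.08  1.59 -0.    1.48 -1.76]
rim [ 483.5 -305.8  243.8  243.7   -2.4] 646 0.0338198839399329
((481.57135009765625, -306.24298095703125), (241.9187469482422, 247.30450439453125), 87.64449310302734)
```

View pics/i_scene.png

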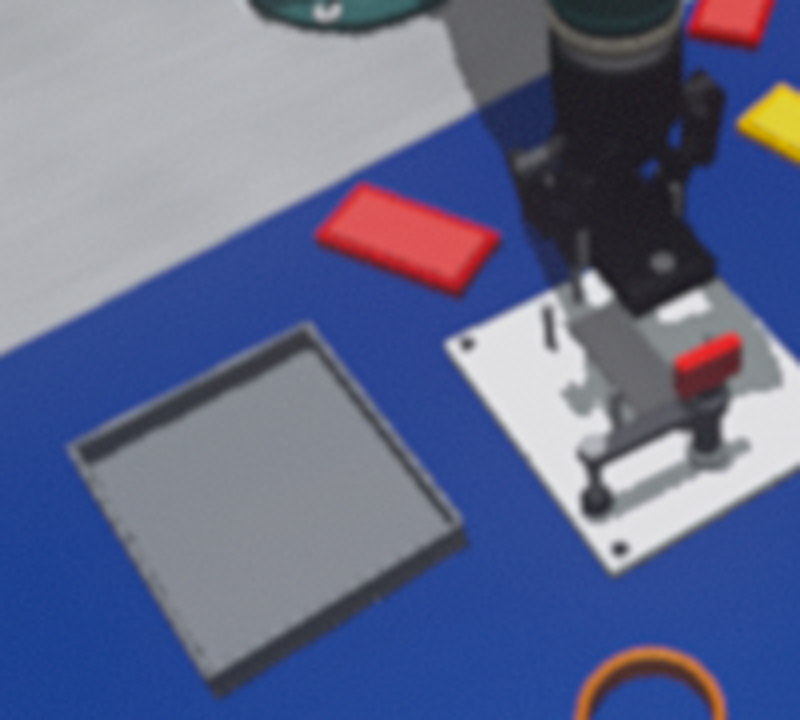

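```bash
python3 - <<'E'
from h import *
c=calibration("scene")
P=onplane([(97.5,241.2),(157,210.5),(196.3,261),(133.5,300)],c,.028)[:,:2]; print(P.round(3),P.mean(0))
e=P[2]-P[1]; print(np.linalg.norm(P[2]-P[1]),np.linalg.norm(P[1]-P[0]),np.degrees(np.arctan2(e[1],e[0])))
to(.455,-.337,.15,177.5)
E
```

```text
[[ 0.358 -0.42 ]
 [ 0.365 -0.254]
 [ 0.565 -0.262]
 [ 0.559 -0.428]] [ 0.46161107 -0.3408508 ]
0.19984530428038758 0.16653534212703616 -2.38357265850284
-> turn [ 0.   -0.29 -3.5 ] shift after turn [  4.96 -23.98   0.14] norm 24.5 | shift in present axes [  3.48 -24.24   0.16]
```

arm_command(plan=[[[0,0,0],[0,0,-3.5],5],[[0.7,-3.5,0],[0,0,0],5],[[0.7,-3.5,0],[0,0,0],5],[[0.7,-3.5,0],[0,0,0],5],[[0.7,-3.5,0],[0,0,0],5],[[0.7,-3.5,0],[0,0,0],5],[[0.7,-3.5,0],[0,0,0],5],[[0,0,0],[0,0,0],5]])

```text
time_s: 15.25
position: [0.4614, -0.3125, 0.1472]
orientation: [-0.005, 0.018, 1.0, 0.002]
wrist_force: [0.4, -0.3, -2.2]
finger_gap: 0.0588
```

```bash
python3 - <<'E'
from h import *
st(); p,d,c,X=wlook("j_wrist.png"); to(.462,-.340,.03,177.6)
E
```

```text
t 15.25 pos [ 0.4614 -0.3125  0.1472] yaw 177.97 tilt [-0.0093  0.0041] F [ 0.4 -0.3 -2.2] M [-0.02  0.02 -0.03] gap 0.0588 q [-0.7   0.16  1.51 -0.    1.48 -2.23]
-> turn [ 0.36 -0.55  0.44] shift after turn [-0.14 -2.96 11.7 ] norm 12.1 | shift in present axes [-0.23 -3.03 11.68]
```

View pics/j_wrist.png

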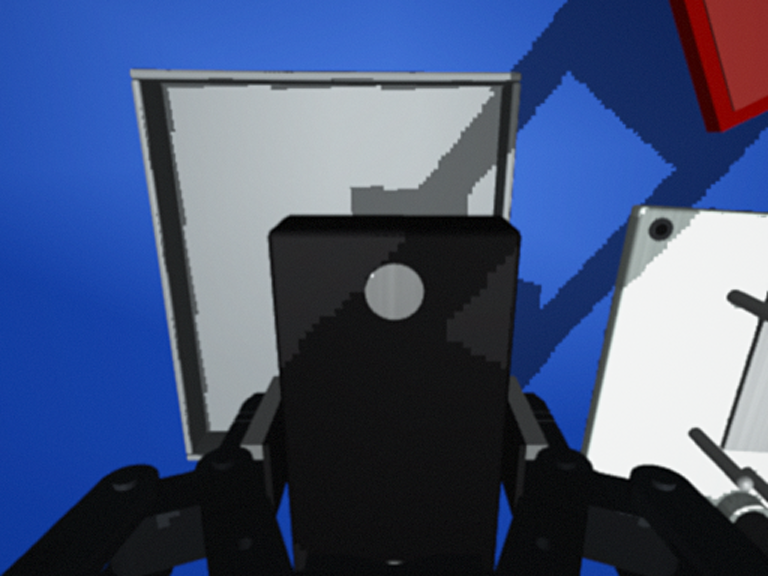

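arm_command(plan=[[[-0.1,-1.5,0],[0.4,-0.6,0.4],5],[[-0.1,-1.5,0],[0,0,0],5],[[0,0,1.5],[0,0,0],5],[[0,0,2],[0,0,0],5],[[0,0,2],[0,0,0],5],[[0,0,2],[0,0,0],5],[[0,0,1],[0,0,0],5],[[0,0,0],[0,0,0],5]])

```text
time_s: 16.1
position: [0.4636, -0.3373, 0.053]
orientation: [-0.001, 0.018, 1.0, 0.002]
wrist_force: [-0.8, 0.3, -2.9]
finger_gap: 0.0592
```

```bash
python3 - <<'E'
from h import *
st(); to(.462,-.340,.024,177.6)
E
```

```text
t 16.10 pos [ 0.4636 -0.3373  0.053 ] yaw 177.92 tilt [-0.0015  0.0048] F [-0.8  0.3 -2.9] M [-0.02 -0.   -0.01] gap 0.0592 q [-0.73  0.27  1.58  0.    1.3  -2.26]
-> turn [ 0.27 -0.1   0.32] shift after turn [ 0.15 -0.28  2.9 ] norm 2.9 | shift in present axes [ 0.14 -0.29  2.9 ]
```

arm_command(plan=[[[0.1,-0.3,0.8],[0.3,0,0.3],5],[[0,0,0.8],[0,0,0],5],[[0,0,0.7],[0,0,0],5],[[0,0,0.4],[0,0,0],5],[[0,0,0.2],[0,0,0],5],[[0,0,0],[0,0,0],5]])

```text
time_s: 16.7
position: [0.4643, -0.3414, 0.0247]
orientation: [0.001, 0.021, 1.0, -0.002]
wrist_force: [-0.2, 0.9, -2.7]
finger_gap: 0.0588
```

```bash
python3 - <<'E'
from h import *
st(); to(.462,-.340,.024,177.6)
E
```

```text
t 16.70 pos [ 0.4643 -0.3414  0.0247] yaw 177.64 tilt [ 0.0026 -0.0043] F [-0.2  0.9 -2.7] M [-0.02 -0.   -0.03] gap 0.0588 q [-0.73  0.3   1.6  -0.    1.24 -2.26]
-> turn [-0.24  0.16  0.04] shift after turn [0.24 0.13 0.07] norm 0.3 | shift in present axes [0.24 0.13 0.07]
```

arm_command(plan=[[[0,0,0.1],[-0.2,0.1,0],5],[[0,0,0],[0,0,0],5],[[0,0,0],[0,0,0],6.3],[[0,0,0],[0,0,0],7.5],[[0,0,0],[0,0,0],8.5],[[0,0,-1],[0,0,0],8.5],[[0,0,-3],[0,0,0],8.5],[[0,0,-4],[0,0,0],8.5]])

```text
time_s: 17.5
position: [0.4623, -0.3397, 0.1026]
orientation: [-0.003, 0.021, 1.0, 0.003]
wrist_force: [0.1, -1.7, 0.8]
finger_gap: 0.0843
```

arm_command(plan=[[[0,0,-4],[0,0,0],8.5],[[0,0,-4],[0,0,0],8.5],[[0,0,-1],[0,0,0],8.5],[[0,0,0],[0,0,0],8.5]])

```text
time_s: 17.9
position: [0.4648, -0.3419, 0.2065]
orientation: [0.003, 0.021, 1.0, -0.003]
wrist_force: [0.6, -1.3, 0.0]
finger_gap: 0.085
```

```bash
python3 - <<'E'
from h import *
st(); p,d,c,X=wlook("k_wrist.png"); 
h=cv2.cvtColor(p,cv2.COLOR_RGB2HSV)
m=(h[...,2]<70)&(abs(X[...,2]-.026)<.006)&(abs(X[...,0]-.462)<.08)&(abs(X[...,1]+.34)<.06)
Y=X[m]; print(len(Y),np.percentile(Y[:,2],[5,50,95]))
A=np.c_[Y[:,:2],np.ones(len(Y))]; print("tilt",np.linalg.lstsq(A,Y[:,2],rcond=None)[0])
p,d=read_camera("side"); save(p,"k_side.png",1.5); print(plates("side",p,area=150)); 
p,d=read_camera("scene"); print(plates("scene",p,area=300))
E
```

```text
t 17.90 pos [ 0.4648 -0.3419  0.2065] yaw 177.63 tilt [ 0.0067 -0.0058] F [ 0.6 -1.3  0. ] M [-0.07 -0.01  0.03] gap 0.0850 q [-0.73  0.16  1.39  0.    1.58 -2.26]
7590 [0.02299231 0.02419186 0.02532928]
tilt [-0.00019609  0.00051544  0.02443515]
[('red', [321.1, -145.5, 120.3, 68.4, 24.4], array([342., 215.]), np.int32(700)), ('red', [809.1, 219.4, 101.7, 24.6, -15.6], array([126., 227.]), np.int32(225)), ('red', [445.2, 299.5, 121.2, 63.7, 4.4], array([219., 312.]), np.int32(1309)), ('red', [260.7, 225.2, 124.5, 61.2, -54.8], array([305., 327.]), np.int32(1359)), ('yellow', [434.7, 157.1, 119.9, 62.7, 11.5], array([254., 271.]), np.int32(981)), ('yellow', [723.4, 612.7, 194.9, 12.1, 0.1], array([ 27., 361.]), np.int32(466)), ('green', [1146.0, -73.9, 1198.8, 408.5, -90.0], array([100., 158.]), np.int32(20290)), ('green', [418.2, -1071.0, 131.1, 111.2, -90.0], array([393.,  83.]), np.int32(201)), ('green', [599.4, 148.7, 121.0, 60.8, -7.1], array([203., 243.]), np.int32(790)), ('blue', [812.0, -1921.5, 602.2, 213.0, -53.3], array([365.,  11.]), np.int32(398)), ('blue', [369.1, -1901
[... 924 characters left out ...]
rray([ 39., 322.]), np.int32(947)), ('green', [-381.5, -298.7, 283.9, 30.8, -6.8], array([ 43., 102.]), np.int32(335)), ('green', [-382.5, -351.2, 283.8, 26.5, -5.8], array([ 28., 105.]), np.int32(329)), ('green', [-379.1, -433.5, 277.2, 40.9, -3.3], array([  8., 118.]), np.int32(421)), ('green', [603.4, 142.9, 117.5, 57.7, -6.9], array([322., 197.]), np.int32(619)), ('green', [1074.9, 176.6, 782.0, 238.0, -89.9], array([457., 323.]), np.int32(14032)), ('blue', [-670.4, 58.9, 683.0, 278.4, -40.3], array([95., 58.]), np.int32(2251)), ('blue', [-742.7, -86.4, 586.5, 71.2, -38.9], array([58., 50.]), np.int32(531)), ('blue', [602.7, 303.2, 127.4, 71.2, 10.4], array([357., 172.]), np.int32(670))]
```

View pics/k_wrist.png

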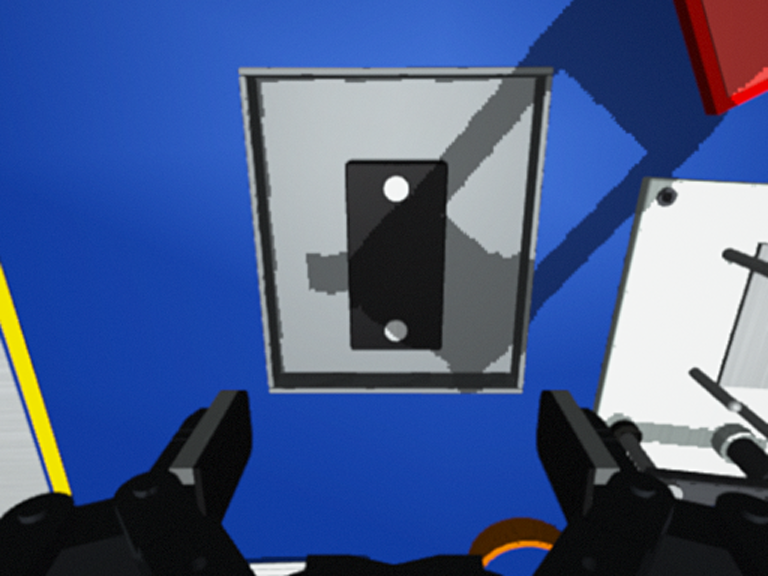

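View pics/k_side.png

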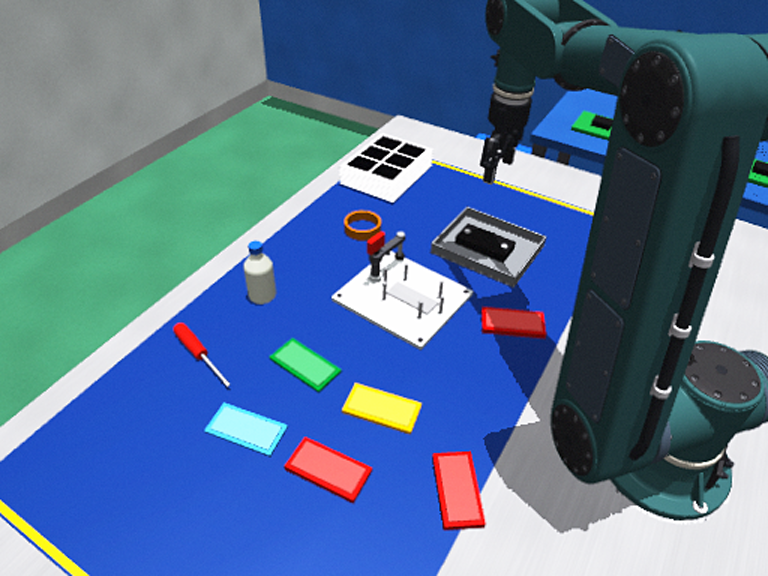

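The block lies flat in the tray, at wrist px (396,255) enlarged with fitted tilt ~0, and no plate has moved. Next is the red plate at (0.447,0.296).

```bash
python3 - <<'E'
from h import *
to(.447,.296,.20,185)
E
```

```text
-> turn [-0.07  0.09 -7.37] shift after turn [-3.88 63.6   0.25] norm 63.7 | shift in present axes [ 4.3  63.57  0.17]
```

arm_command(plan=[[[0,0,-0.5],[0.4,0.4,-4],8.5],[[0,0,-0.5],[0,0,-3.4],8.5],[[-0.2,4.5,0],[0,0,0],8.5],[[-0.2,4.5,0],[0,0,0],8.5],[[-0.2,4.5,0],[0,0,0],8.5],[[-0.2,4.5,0],[0,0,0],8.5],[[-0.2,4.5,0],[0,0,0],8.5],[[-0.2,4.5,0],[0,0,0],8.5]])

```text
time_s: 18.85
position: [0.4427, -0.0632, 0.1903]
orientation: [-0.02, -0.041, 0.999, 0.007]
wrist_force: [0.4, 0.5, -0.1]
finger_gap: 0.0851
```

```bash
python3 - <<'E'
from h import *
st();to(.447,.296,.20,185)
E
```

```text
t 18.85 pos [ 0.4427 -0.0632  0.1903] yaw -175.31 tilt [-0.0405  0.0122] F [ 0.4  0.5 -0.1] M [-0.    0.02  0.01] gap 0.0851 q [-0.27 -0.09  1.68  0.    1.59 -1.92]
-> turn [ 0.89 -2.25 -0.33] shift after turn [-3.56 35.75 -0.97] norm 35.9 | shift in present axes [-3.32 35.78 -0.55]
```

arm_command(plan=[[[-0.4,4.3,-0.2],[0.9,-2.2,-0.3],8.5],[[-0.4,4.3,-0.2],[0,0,0],8.5],[[-0.4,4.3,-0.1],[0,0,0],8.5],[[-0.4,4.3,-0.1],[0,0,0],8.5],[[-0.4,4.3,-0.1],[0,0,0],8.5],[[-0.4,4.3,-0.1],[0,0,0],8.5],[[-0.4,4.3,-0.1],[0,0,0],8.5],[[-0.4,4,-0.1],[0,0,0],8.5]])

```text
time_s: 19.65
position: [0.4326, 0.2922, 0.1796]
orientation: [-0.018, -0.044, 0.999, -0.003]
wrist_force: [0.9, -0.7, 0.6]
finger_gap: 0.0849
```

```bash
cat >> h.py <<'E'
def wplate(col,name=None,near=None,z=None):
    p,d,c,X=wlook(name)
    m=mask(p,col).astype(np.uint8)
    m=m&(np.hypot(X[...,0]-near[0],X[...,1]-near[1])<.1).astype(np.uint8) if near is not None else m
    n,l,s,ce=cv2.connectedComponentsWithStats(m); i=1+np.argmax(s[1:,4]); v,u=np.nonzero(l==i)
    zt=np.percentile(X[l==i][:,2],90)
    # top face only: points within 3 mm of top
    k=(l==i)&(X[...,2]>zt-.005); k=cv2.morphologyEx(k.astype(np.uint8),cv2.MORPH_OPEN,np.ones((3,3)))
    v,u=np.nonzero(k)
    r=np.array(rect(np.c_[u,v],c,(T[col]-.001) if z is None else z))
    R=Rtool(bot.get_obs())
    print(col,"rect",r.round(1),"ztop",zt.round(4)," bias-corrected xy",(r[:2]-R[:2,0]*1.0).round(1))
    return r
E
python3 - <<'E'
from h import *
st();to(.447,.296,.20,185)
wplate("red","l_wrist.png",near=(.447,.296))
wplate("red","l_wrist.png",near=(.447,.296))
E
```

```text
t 19.65 pos [0.4326 0.2922 0.1796] yaw -175.01 tilt [-0.0352 -0.0069] F [ 0.9 -0.7  0.6] M [-0.03 -0.02  0.02] gap 0.0849 q [ 0.48  0.08  1.54  0.01  1.56 -1.18]
-> turn [-0.22 -2.04 -0.01] shift after turn [-1.47  0.25 -2.04] norm 2.5 | shift in present axes [-1.39  0.24 -2.1 ]
red rect [444.  295.1 118.2  59.1   4.4] ztop 0.0129  bias-corrected xy [445.  295.2]
red rect [444.  295.1 118.4  59.    4.5] ztop 0.0129  bias-corrected xy [445.  295.2]
```

View pics/l_wrist.png

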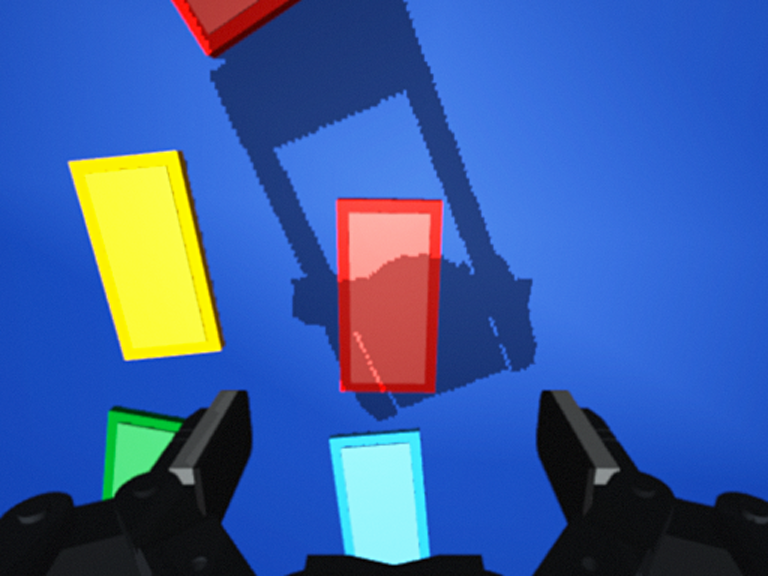

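The chosen red plate is centred under the jaws at px (389,295). Coming down on it.

```bash
python3 - <<'E'
from h import *
st();to(.445,.2953,.023,184.5)
E
```

```text
t 19.75 pos [0.4321 0.2944 0.1789] yaw -174.71 tilt [-0.0366 -0.0055] F [ 0.7 -0.   0.9] M [ 0.01  0.03 -0.02] gap 0.0852 q [ 0.48  0.08  1.54  0.01  1.56 -1.18]
-> turn [-0.14 -2.11  0.8 ] shift after turn [-1.290e+00 -1.000e-02  1.559e+01] norm 15.6 | shift in present axes [-1.870e+00  1.000e-02  1.553e+01]
```

arm_command(plan=[[[-1.3,0,0],[-0.1,-2.1,0.8],8.5],[[0,0,3],[0,0,0],8.5],[[0,0,3],[0,0,0],8.5],[[0,0,3],[0,0.3,0],8.5],[[0,0,2],[0,0.3,0],8.5],[[0,0,0],[0,0,0],8.5]])

```text
time_s: 20.35
position: [0.4389, 0.2893, 0.0533]
orientation: [-0.014, -0.04, 0.999, -0.007]
wrist_force: [-0.7, 0.9, 0.6]
finger_gap: 0.0851
```

```bash
python3 - <<'E'
from h import *
st();to(.445,.2953,.023,184.5)
E
```

```text
t 20.35 pos [0.4389 0.2893 0.0533] yaw -175.45 tilt [-0.0274 -0.0142] F [-0.7  0.9  0.6] M [ 0.01 -0.06 -0.03] gap 0.0851 q [ 0.48  0.18  1.68 -0.    1.31 -1.18]
-> turn [-0.69 -1.63  0.06] shift after turn [-0.65  0.55  3.03] norm 3.2 | shift in present axes [-0.74  0.58  3.01]
```

arm_command(plan=[[[-0.6,0.5,0],[-0.7,-1.6,0],8.5],[[0,0,0],[0,0,0],8.5]])

```text
time_s: 20.55
position: [0.4431, 0.2924, 0.0507]
orientation: [-0.003, -0.039, 0.999, -0.001]
wrist_force: [0.3, -0.2, 0.1]
finger_gap: 0.085
```

```bash
python3 - <<'E'
from h import *
st();to(.445,.2953,.023,184.5)
E
```

```text
t 20.55 pos [0.4431 0.2924 0.0507] yaw -175.52 tilt [-0.0054 -0.0032] F [ 0.3 -0.2  0.1] M [ 0.02  0.01 -0.06] gap 0.0850 q [ 0.48  0.18  1.69 -0.    1.28 -1.17]
-> turn [-0.16 -0.33 -0.02] shift after turn [-0.21  0.27  2.77] norm 2.8 | shift in present axes [-0.23  0.28  2.77]
```

arm_command(plan=[[[-0.2,0.3,0.7],[-0.2,-0.3,0],8.5],[[0,0,0.7],[0,0,0],8.5],[[0,0,0.7],[0,0,0],8.5],[[0,0,0.5],[0,0,0],8.5],[[0,0,0],[0,0,0],8.5]])

```text
time_s: 21.05
position: [0.4455, 0.295, 0.0241]
orientation: [0.0, -0.039, 0.999, 0.0]
wrist_force: [-0.3, 0.2, -0.1]
finger_gap: 0.0852
```

```bash
python3 - <<'E'
from h import *
st();to(.445,.2953,.023,184.5)
E
```

```text
t 21.05 pos [0.4455 0.295  0.0241] yaw -175.56 tilt [0.0007 0.0008] F [-0.3  0.2 -0.1] M [ 0.01 -0.02  0.01] gap 0.0852 q [ 0.48  0.22  1.71  0.    1.22 -1.17]
-> turn [ 0.04  0.04 -0.06] shift after turn [0.05 0.03 0.11] norm 0.1 | shift in present axes [0.05 0.03 0.11]
```

arm_command(plan=[[[0,0,0.2],[0,0,0],7.5],[[0,0,0],[0,0,0],6.5],[[0,0,0],[0,0,0],5],[[0,0,0],[0,0,0],5],[[0,0,0],[0,0,0],5]], force=60)

```text
time_s: 21.55
position: [0.4459, 0.2954, 0.0227]
orientation: [0.001, -0.039, 0.999, 0.001]
wrist_force: [0.2, -0.5, -0.4]
finger_gap: 0.0582
```

```bash
python3 - <<'E'
from h import *
st(); wlook("m_wrist.png",1)
E
```

```text
t 21.55 pos [0.4459 0.2954 0.0227] yaw -175.55 tilt [0.0017 0.0014] F [ 0.2 -0.5 -0.4] M [ 0.03 -0.02 -0.04] gap 0.0582 q [ 0.48  0.22  1.71  0.    1.21 -1.17]
```

View pics/m_wrist.png

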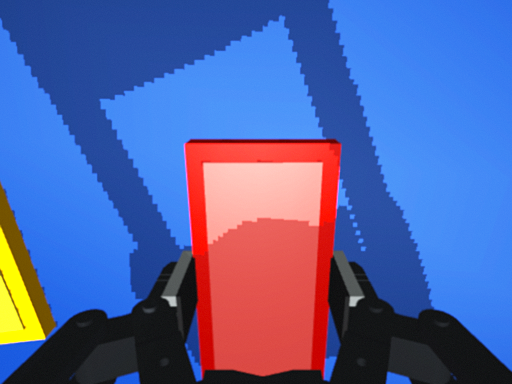

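Red is gripped. Lifting and carrying it to the jig.

arm_command(plan=[[[0,0,-1],[0,0,0],5],[[0,0,-2],[0,0,0],5],[[0,0,-3],[0,0,0],5],[[0,0,-3],[0,0,0],5],[[0,0,-3],[0,0,0],5],[[0,0,-1],[0,0,5],5],[[0,0,0],[0,0,5],5],[[0,0,0],[0,0,0],5]])

```text
time_s: 22.4
position: [0.4432, 0.2938, 0.1584]
orientation: [-0.002, 0.051, 0.999, -0.001]
wrist_force: [-0.4, 0.2, -2.5]
finger_gap: 0.0579
```

```bash
python3 - <<'E'
from h import *
st(); to(*jig2w(0,0),.14,174.35)
E
```

```text
t 22.40 pos [0.4432 0.2938 0.1584] yaw 174.12 tilt [-0.0043 -0.0021] F [-0.4  0.2 -2.5] M [-0.    0.04 -0.01] gap 0.0579 q [ 0.48  0.09  1.56  0.    1.49 -0.99]
-> turn [-0.14 -0.23 -0.23] shift after turn [-11.24 -38.59   1.84] norm 40.2 | shift in present axes [-11.4  -38.54   1.89]
```

arm_command(plan=[[[-1.2,-4.1,0],[0,0,0],5],[[-1.2,-4.1,0],[0,0,0],5],[[-1.2,-4.1,0.1],[0,0,0],5],[[-1.2,-4.1,0.1],[0,0,0],5],[[-1.2,-4.1,0.1],[0,0,0],5],[[-1.2,-4.1,0.1],[0,0,0],5],[[-1.2,-4.1,0.2],[0,0,0],5],[[-1.2,-4.1,0.2],[0,0,0],5]])

```text
time_s: 23.2
position: [0.5072, -0.0474, 0.1485]
orientation: [-0.004, 0.036, 0.999, 0.0]
wrist_force: [-0.6, 1.4, -3.0]
finger_gap: 0.058
```

```bash
python3 - <<'E'
from h import *
st(); to(*jig2w(0,0),.12,174.35)
E
```

```text
t 23.20 pos [ 0.5072 -0.0474  0.1485] yaw 175.84 tilt [-0.0085  0.0008] F [-0.6  1.4 -3. ] M [ 0.05 -0.09 -0.01] gap 0.0580 q [-0.2   0.05  1.63 -0.    1.47 -1.7 ]
-> turn [ 0.01 -0.49  1.49] shift after turn [-1.51 -5.26  2.85] norm 6.2 | shift in present axes [-1.4  -5.3   2.83]
```

arm_command(plan=[[[-0.5,-1.6,0.5],[0,-0.5,1.5],5],[[-0.4,-1.6,0.5],[0,0,0],5],[[-0.4,-1.4,0.5],[0,0,0],5],[[-0.2,-0.6,0.5],[0,0,0],5],[[0,0,0],[0,0,0],5],[[0,0,0],[0,0,0],5]])

```text
time_s: 23.8
position: [0.5159, -0.108, 0.125]
orientation: [-0.003, 0.05, 0.999, 0.0]
wrist_force: [-0.0, 0.1, -2.7]
finger_gap: 0.0577
```

```bash
python3 - <<'E'
from h import *
p,d,c,X=wlook("n_wrist.png"); st(); to(*jig2w(0,0),.08,174.35)
E
```

```text
t 23.85 pos [ 0.5158 -0.1078  0.1249] yaw 174.28 tilt [-0.0057  0.0007] F [-0.3 -0.1 -3.3] M [ 0.   -0.04  0.04] gap 0.0580 q [-0.31  0.1   1.62 -0.    1.43 -1.78]
-> turn [ 0.01 -0.33 -0.07] shift after turn [-0.06  0.67  4.49] norm 4.5 | shift in present axes [-0.09  0.67  4.49]
```

View pics/n_wrist.png

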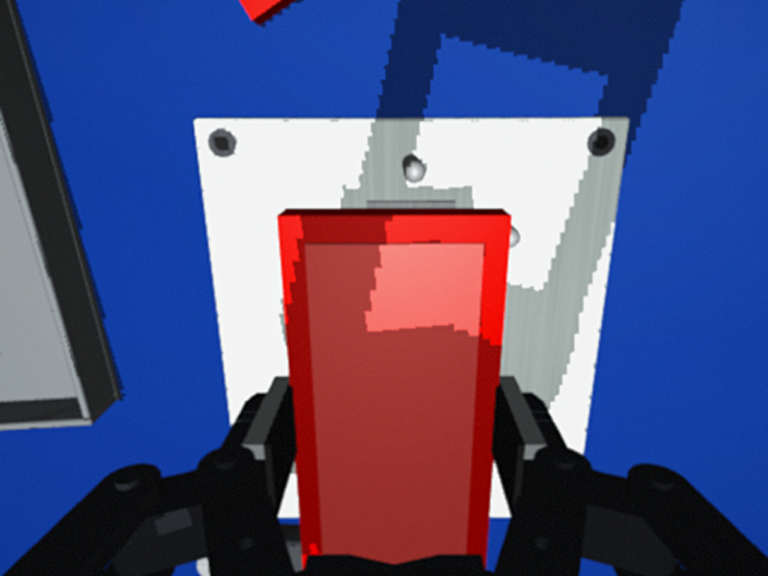

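```bash
cat >> h.py <<'E'
def held(col,th,zb):
    """held plate's far-edge & sides in tool frame (mm). zb: plate bottom below TCP (m)"""
    o=bot.get_obs(); R=Rtool(o); p,d,c,X=wlook()
    L=(X-o["position"])@R*1000   # tool frame
    zt=(zb-th)*1000
    m=mask(p,col)&(abs(L[...,2]-zt-0.8)<4)&(abs(L[...,1])<45)&(L[...,0]<75)
    e=[]
    for y in range(-20,21,4):
        k=m&(abs(L[...,1]-y)<2)
        if k.sum()>5: e.append((y,L[...,0][k].max()))
    e=np.array(e); f=np.polyfit(e[:,0],e[:,1],1)
    k=m&(abs(L[...,0]-52)<4); ys=L[...,1][k]
    print(col,"far edge tool x %.1f (minus ~1 bias, want 60), skew deg %.2f; sides y %.1f %.1f mid %.2f"%(f[1],np.degrees(np.arctan(f[0])),ys.min(),ys.max(),(ys.min()+ys.max())/2),"top z",np.median(L[...,2][m]).round(1))
E
python3 - <<'E'
from h import *
held("red",.014,.0227);st(); to(*jig2w(0,0),.08,174.35)
E
```

```text
red far edge tool x 60.3 (minus ~1 bias, want 60), skew deg 0.06; sides y -31.0 29.1 mid -0.97 top z 10.9
t 23.90 pos [ 0.5159 -0.1078  0.1251] yaw 174.29 tilt [-0.0052  0.0005] F [-0.1  0.5 -2.3] M [0.03 0.03 0.02] gap 0.0584 q [-0.31  0.1   1.62 -0.    1.43 -1.78]
-> turn [-0.   -0.3  -0.06] shift after turn [-0.05  0.66  4.51] norm 4.6 | shift in present axes [-0.08  0.66  4.51]
```

arm_command(plan=[[[0,0.3,0.8],[0,-0.3,0],5],[[0,0.4,0.8],[0,0,0],5],[[0,0,0.8],[0,0,0],5],[[0,0,0.6],[0,0,0],5],[[0,0,0],[0,0,0],5],[[0,0,0],[0,0,0],5]])

```text
time_s: 24.5
position: [0.5164, -0.0974, 0.0924]
orientation: [0.0, 0.048, 0.999, 0.0]
wrist_force: [0.5, -0.5, -3.2]
finger_gap: 0.0583
```

```bash
python3 - <<'E'
from h import *
p,d,c,X=wlook("n2_wrist.png"); st(); to(*jig2w(-.5,0),.08,174.35)
J=w2jig(X); m=((X[...,2]>.048)&(X[...,2]<.0600)&(abs(J[...,0])<80)&(abs(J[...,1])<45)&~mask(p,"red")).astype(np.uint8)
n,l,s,ce=cv2.connectedComponentsWithStats(m)
for i in range(1,n):
    if s[i,4]>5:
        Y=X[l==i]; print("pin",w2jig(Y[Y[:,2]>Y[:,2].max()-.004]).mean(0).round(1),Y[:,2].max().round(4),s[i,4])
held("red",.014,.0227)
E
```

```text
t 24.55 pos [ 0.5163 -0.0974  0.0924] yaw 174.54 tilt [-0.0001  0.0008] F [-0.6 -0.  -2.7] M [-0.04  0.02  0.04] gap 0.0584 q [-0.29  0.12  1.66  0.    1.35 -1.77]
-> turn [ 0.05 -0.01  0.19] shift after turn [-0.07 -0.37  1.24] norm 1.3 | shift in present axes [-0.07 -0.38  1.24]
pin [-66.5  -0.2] 0.0576 254
pin [-42.4 -36.4] 0.0569 204
pin [-42.1  39.3] 0.0558 12
pin [ 41.5 -34.6] 0.0574 53
pin [40.5 39.3] 0.0557 9
red far edge tool x 60.4 (minus ~1 bias, want 60), skew deg 0.21; sides y -30.9 29.1 mid -0.89 top z 10.9
```

View pics/n2_wrist.png

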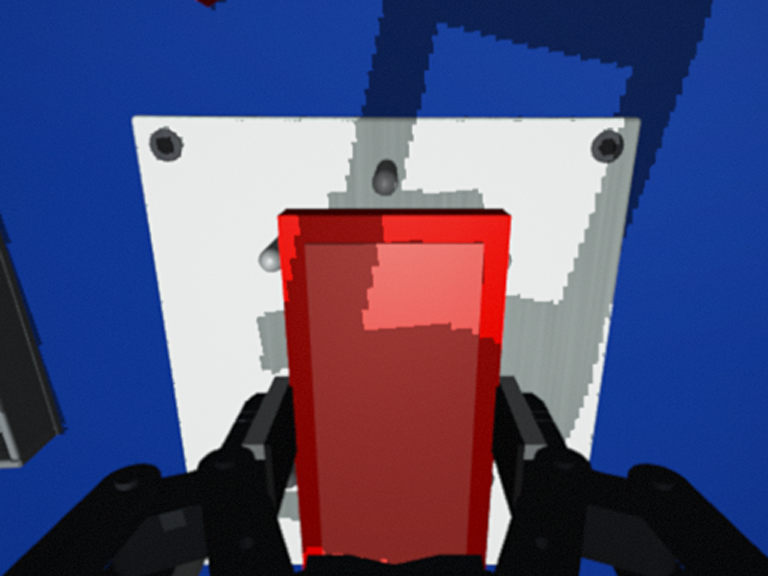

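arm_command(plan=[[[-0.1,-0.4,0],[0,0,0.2],5],[[0,0,0],[0,0,0],5],[[0,0,0.3],[0,0,0],5],[[0,0,0],[0,0,0],5]])

```text
time_s: 25.0
position: [0.518, -0.1027, 0.0908]
orientation: [0.002, 0.05, 0.999, -0.0]
wrist_force: [-0.4, -0.1, -2.8]
finger_gap: 0.0577
```

```bash
python3 - <<'E'
from h import *
p,d,c,X=wlook("n3_wrist.png"); st(); to(*jig2w(-.6,0),.08,174.35)
held("red",.014,.0227)
E
```

```text
t 25.05 pos [ 0.5182 -0.1028  0.0911] yaw 174.27 tilt [ 0.0036 -0.0006] F [ 0.7 -0.5 -3.1] M [ 0.04 -0.01 -0.02] gap 0.0580 q [-0.3   0.13  1.66  0.    1.35 -1.77]
-> turn [-0.01  0.21 -0.08] shift after turn [0.19 0.15 1.11] norm 1.1 | shift in present axes [0.19 0.15 1.11]
red far edge tool x 60.3 (minus ~1 bias, want 60), skew deg -0.02; sides y -31.0 29.2 mid -0.88 top z 10.9
```

View pics/n3_wrist.png

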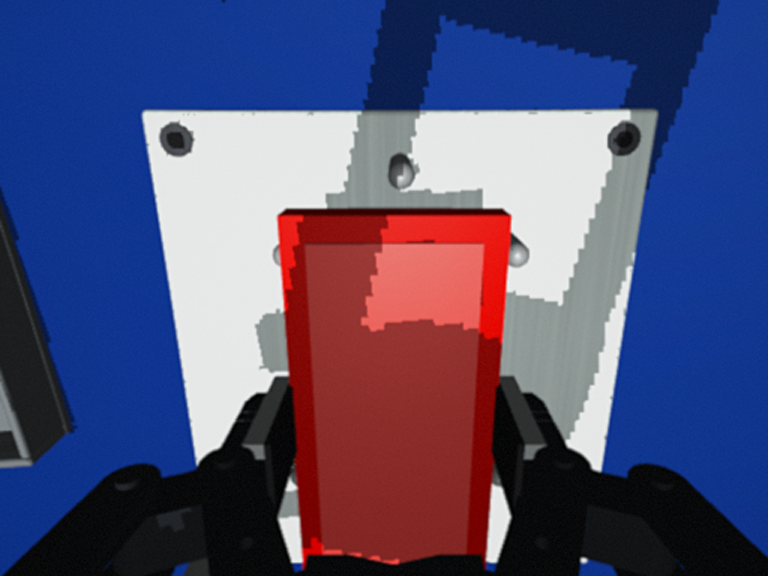

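The pins straddle the plate with a mid at col 400, and the plate's mid is at 395. So a ~1.5 mm shift is needed, which agrees with the numbers. Descending in small steps.

arm_command(plan=[[[0.2,0.15,0.2],[0,0.2,0],5],[[0,0,0.4],[0,0,0],5],[[0,0,0.4],[0,0,0],5],[[0,0,0],[0,0,0],5]])

```text
time_s: 25.5
position: [0.5162, -0.1006, 0.0803]
orientation: [-0.0, 0.05, 0.999, -0.0]
wrist_force: [-0.2, 0.4, -2.0]
finger_gap: 0.0583
```

```bash
python3 - <<'E'
from h import *
st(); to(*jig2w(-.6,0),.039,174.35)
E
```

```text
t 25.50 pos [ 0.5162 -0.1006  0.0803] yaw 174.29 tilt [-0.0001 -0.0001] F [-0.2  0.4 -2. ] M [ 0.02 -0.01  0.01] gap 0.0583 q [-0.3   0.14  1.67 -0.    1.33 -1.77]
-> turn [-0.   -0.   -0.06] shift after turn [-0.04 -0.05  4.13] norm 4.1 | shift in present axes [-0.04 -0.05  4.13]
```

arm_command(plan=[[[0,0,0.5],[0,0,0],5],[[0,0,0.5],[0,0,0],5],[[0,0,0.6],[0,0,0],5],[[0,0,0.6],[0,0,0],5],[[0,0,0.6],[0,0,0],5],[[0,0,0.5],[0,0,0],5],[[0,0,0],[0,0,0],5]])

```text
time_s: 26.2
position: [0.5156, -0.1005, 0.0434]
orientation: [-0.001, 0.05, 0.999, 0.0]
wrist_force: [0.5, -0.1, -1.2]
finger_gap: 0.058
```

```bash
python3 - <<'E'
from h import *
st(); to(*jig2w(-.6,0),.039,174.35)
E
```

```text
t 26.20 pos [ 0.5156 -0.1005  0.0434] yaw 174.30 tilt [-0.0019  0.0005] F [ 0.5 -0.1 -1.2] M [-0.02  0.04  0.02] gap 0.0580 q [-0.3   0.18  1.71 -0.    1.26 -1.77]
-> turn [ 0.02 -0.11 -0.05] shift after turn [-0.1  -0.06  0.44] norm 0.5 | shift in present axes [-0.1  -0.06  0.44]
```

arm_command(plan=[[[-0.1,0,0.2],[0,-0.1,0],5],[[0,0,0.2],[0,0,0],5],[[0,0,0.1],[0,0,0],5],[[0,0,0],[0,0,0],5]])

```text
time_s: 26.6
position: [0.5172, -0.1008, 0.039]
orientation: [0.001, 0.05, 0.999, -0.0]
wrist_force: [-0.0, 0.4, -3.2]
finger_gap: 0.0585
```

```bash
python3 - <<'E'
from h import *
st(); to(*jig2w(-.6,0),.039,174.35)
E
```

```text
t 26.60 pos [ 0.5172 -0.1008  0.039 ] yaw 174.30 tilt [ 0.0012 -0.0001] F [-0.   0.4 -3.2] M [0.01 0.01 0.04] gap 0.0585 q [-0.3   0.18  1.71  0.    1.24 -1.77]
-> turn [ 0.    0.07 -0.05] shift after turn [ 0.07 -0.05 -0.  ] norm 0.1 | shift in present axes [ 0.07 -0.05 -0.  ]
```

Bottom contact height reached. Release, rise, close the fingers and prepare to press.

arm_command(plan=[[[0,0,0],[0,0,0],6.3],[[0,0,0],[0,0,0],7.2],[[0,0,0],[0,0,0],8],[[0,0,0],[0,0,0],8.5],[[0,0,-1.2],[0,0,0],8.5],[[0,0,-1.5],[0,0,0],8.5],[[0,0,-1],[0,0,0],4],[[0,0,0],[0,0,0],0]])

```text
time_s: 27.4
position: [0.5197, -0.1015, 0.0822]
orientation: [0.004, 0.05, 0.999, -0.001]
wrist_force: [0.6, 0.5, 0.5]
finger_gap: 0.0589
```

```bash
python3 - <<'E'
from h import *
st(); to(*jig2w(0,0),.055,174.35); wlook("o_wrist.png",1)
E
```

```text
t 27.40 pos [ 0.5197 -0.1015  0.0822] yaw 174.30 tilt [ 0.0086 -0.0024] F [0.6 0.5 0.5] M [ 0.01  0.04 -0.01] gap 0.0589 q [-0.3   0.14  1.67  0.    1.32 -1.77]
-> turn [-0.09  0.51 -0.05] shift after turn [0.26 0.01 2.72] norm 2.7 | shift in present axes [0.29 0.01 2.72]
```

View pics/o_wrist.png

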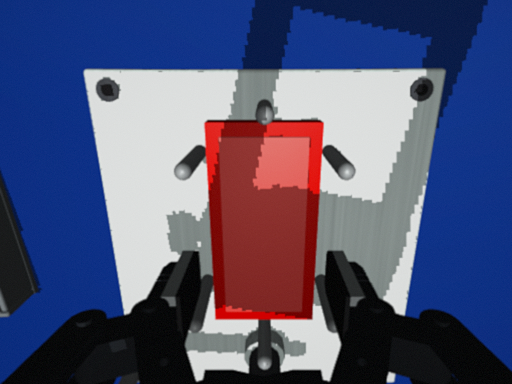

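Red lies between all six pins at px (265,220). Closing the fingers and going down to press.

arm_command(plan=[[[0.3,0,0],[0,0.5,0],0],[[0,0,0],[0,0,0],0],[[0,0,0],[0,0,0],0],[[0,0,0.7],[0,0,0],0],[[0,0,0.7],[0,0,0],0],[[0,0,0.6],[0,0,0],0],[[0,0,0],[0,0,0],0]])

```text
time_s: 28.15
position: [0.5139, -0.1005, 0.0566]
orientation: [-0.004, 0.05, 0.999, 0.0]
wrist_force: [-0.3, -0.6, 0.5]
finger_gap: -0.0001
```

```bash
python3 - <<'E'
from h import *
st(); to(*jig2w(0,0),.055,174.35)
E
```

```text
t 28.15 pos [ 0.5139 -0.1005  0.0566] yaw 174.29 tilt [-0.0075  0.0006] F [-0.3 -0.6  0.5] M [-0.1  -0.02  0.05] gap -0.0001 q [-0.3   0.16  1.7  -0.    1.29 -1.77]
-> turn [-0.01 -0.43 -0.06] shift after turn [-0.32 -0.04  0.16] norm 0.4 | shift in present axes [-0.32 -0.04  0.16]
```

arm_command(plan=[[[-0.3,0,-0.1],[0,-0.4,0],0],[[0,0,0.2],[0,0,0],0],[[0,0,0.2],[0,0,0],0],[[0,0,0.3],[0,0,0],0]])

```text
time_s: 28.55
position: [0.5172, -0.1008, 0.055]
orientation: [-0.001, 0.05, 0.999, -0.0]
wrist_force: [-9.7, 3.0, 19.5]
finger_gap: -0.0
```

```bash
python3 - <<'E'
from h import *
st(); to(*jig2w(0,0),.055,174.35)
E
```

```text
t 28.55 pos [ 0.5172 -0.1008  0.055 ] yaw 174.31 tilt [-0.001  -0.0001] F [-9.7  3.  19.5] M [ 0.48  1.5  -0.01] gap -0.0000 q [-0.3   0.17  1.7  -0.    1.28 -1.77]
-> turn [-0.01 -0.06 -0.04] shift after turn [ 0.01 -0.04 -0.  ] norm 0.0 | shift in present axes [ 0.01 -0.04 -0.  ]
```

19.5 N at TCP z=0.0550, so the top is at 0.030, exactly bed + 14 mm and flat. Holding briefly, then up and off to yellow.

arm_command(plan=[[[0,0,0.3],[0,0,0],0],[[0,0,0],[0,0,0],0],[[0,0,-0.5],[0,0,0],0],[[0,0,-3],[0,0,0],2],[[0,0,-4],[0,0,0],5],[[0,0,-4],[0,0,0],8.5],[[0,0,-3],[0,0,0],8.5],[[0,0,0],[0,0,0],8.5]])

```text
time_s: 29.35
position: [0.5173, -0.1007, 0.2058]
orientation: [-0.001, 0.05, 0.999, -0.0]
wrist_force: [0.9, 0.0, 0.1]
finger_gap: 0.0721
```

```bash
cat >> h.py <<'E'
def jigplate(p,X,c,zt,col):
    J=w2jig(X); m=(mask(p,col)&(abs(X[...,2]-zt)<.004)&(abs(J[...,0])<80)&(abs(J[...,1])<45)).astype(np.uint8)
    n,l,s,ce=cv2.connectedComponentsWithStats(m); i=1+np.argmax(s[1:,4]); v,u=np.nonzero(l==i)
    r=np.array(rect(np.c_[u,v],c,zt-.001)); Y=X[l==i]; A=np.c_[w2jig(Y)/1000,np.ones(len(Y))]
    print(col,"in jig",w2jig(r[:2]/1000).round(1),"rel yaw %.1f"%(r[4]-JY),r[2:4].round(1),"tilt",np.linalg.lstsq(A,Y[:,2],rcond=None)[0].round(4))
E
python3 - <<'E'
from h import *
p,d,c,X=wlook("p_wrist.png",1); st(); to(.439,.153,.17,191); jigplate(p,X,c,.030,"red")
p,d=read_camera("side"); print([o[:2] for o in plates("side",p,area=300) if o[2][1]>200])
E
```

```text
t 29.40 pos [ 0.5163 -0.1004  0.2034] yaw 174.32 tilt [-0.0048  0.0009] F [ 0.4 -0.1 -0.6] M [-0.01 -0.07 -0.06] gap 0.0788 q [-0.3   0.05  1.51 -0.    1.58 -1.77]
-> turn [  0.06  -0.28 -16.68] shift after turn [ 2.76 26.35  3.34] norm 26.7 | shift in present axes [10.19 24.45  3.4 ]
red in jig [-0.8 -0.3] rel yaw -0.1 [118.7  59.4] tilt [-0.0001  0.001   0.0278]
[('red', [321.2, -145.9, 120.5, 67.7, 24.7]), ('red', [261.0, 224.7, 123.1, 61.1, -54.7]), ('yellow', [434.4, 157.7, 120.0, 63.5, 11.1]), ('yellow', [723.4, 612.7, 194.9, 12.1, 0.1]), ('green', [599.7, 148.5, 120.3, 60.4, -7.1]), ('blue', [600.6, 308.3, 122.5, 62.9, 10.2])]
```

View pics/p_wrist.png

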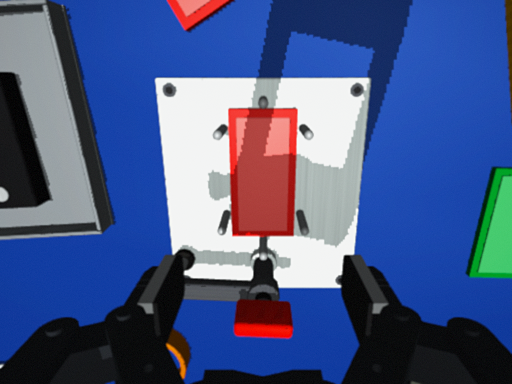

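Red lies flat and centred, 0.3–0.8 mm off. Now yellow.

arm_command(plan=[[[0,0,0],[0,-0.3,-8.4],8.5],[[0,0,0],[0,0,-8.4],8.5],[[0.5,4.2,0.1],[0,0,0],8.5],[[0.5,4.2,0.3],[0,0,0],8.5],[[0.5,4.2,0.4],[0,0,0],8.5],[[0.5,4.2,0.5],[0,0,0],8.5],[[0.5,4.2,0.6],[0,0,0],8.5],[[0.3,3.5,0.6],[0,0,0],8.5]])

```text
time_s: 30.25
position: [0.4281, 0.138, 0.1574]
orientation: [-0.017, -0.097, 0.995, 0.004]
wrist_force: [0.6, 0.5, 0.2]
finger_gap: 0.0849
```

arm_command(plan=[[[0,0,0],[0,0,0],8.5],[[0,0,0],[0,0,0],8.5]])

```text
time_s: 30.45
position: [0.4234, 0.1412, 0.1517]
orientation: [-0.023, -0.101, 0.995, 0.004]
wrist_force: [0.5, -0.6, 0.5]
finger_gap: 0.0849
```

```bash
python3 - <<'E'
from h import *
st(); r=wplate("yellow","q_wrist.png",near=(.4385,.153)); st(); to(.4385,.152,.023,191)
E
```

```text
t 30.45 pos [0.4234 0.1412 0.1517] yaw -168.36 tilt [-0.0462  0.0032] F [ 0.5 -0.6  0.5] M [-0.04 -0.06 -0.04] gap 0.0849 q [ 0.19 -0.07  1.74  0.01  1.52 -1.59]
yellow rect [433.4 152.9 118.   59.3  11.3] ztop 0.0099  bias-corrected xy [434.4 153.1]
t 30.50 pos [0.4232 0.1409 0.1515] yaw -168.42 tilt [-0.0472  0.0038] F [-0.1  0.7 -0.3] M [-0.01 -0.04 -0.02] gap 0.0847 q [ 0.19 -0.07  1.74  0.01  1.52 -1.59]
-> turn [ 0.74 -2.61  0.57] shift after turn [-1.71  0.79 12.85] norm 13.0 | shift in present axes [-2.3   0.61 12.77]
```

arm_command(plan=[[[-1.5,0.9,0],[0.7,-2.6,0.4],8.5],[[0,0,0],[0,0,0],8.5],[[0,0,2],[0,0,0],8.5],[[0,0,2],[0,0,0],8.5],[[0,0,0],[0,0,0],8.5]])

```text
time_s: 31.0
position: [0.4371, 0.1468, 0.1082]
orientation: [-0.002, -0.093, 0.996, -0.001]
wrist_force: [-0.3, -0.3, -0.1]
finger_gap: 0.085
```

```bash
python3 - <<'E'
from h import *
st(); r=wplate("yellow","q_wrist.png",near=(.4385,.153)); st(); to(.437,.1525,.023,191.2)
E
```

```text
t 31.00 pos [0.4371 0.1468 0.1082] yaw -169.27 tilt [-0.0041 -0.003 ] F [-0.3 -0.3 -0.1] M [0.03 0.01 0.06] gap 0.0850 q [ 0.2  -0.03  1.79 -0.    1.39 -1.56]
yellow rect [433.3 152.9 118.1  59.2  11.2] ztop 0.0099  bias-corrected xy [434.2 153.1]
t 31.05 pos [0.4381 0.147  0.1097] yaw -169.28 tilt [-0.0016 -0.0026] F [-0.5 -1.3  0.3] M [-0.03  0.02  0.03] gap 0.0849 q [ 0.2  -0.03  1.79 -0.    1.39 -1.56]
-> turn [-0.13 -0.12 -0.48] shift after turn [-0.    0.56  8.67] norm 8.7 | shift in present axes [-0.02  0.58  8.66]
```

arm_command(plan=[[[0.3,0.6,1],[-0.1,-0.1,-0.5],8.5],[[0,0,1.5],[0,0,0],8.5],[[0,0,1.5],[0,0,0],8.5],[[0,0,1.3],[0,0,0],8.5],[[0,0,0.8],[0,0,0],8.5],[[0,0,0],[0,0,0],8.5]])

```text
time_s: 31.65
position: [0.4364, 0.1519, 0.0498]
orientation: [0.003, -0.097, 0.995, 0.0]
wrist_force: [-0.6, -0.1, 0.4]
finger_gap: 0.085
```

```bash
python3 - <<'E'
from h import *
st(); to(.4342,.153,.0225,191.2)
E
```

```text
t 31.65 pos [0.4364 0.1519 0.0498] yaw -168.86 tilt [0.0064 0.0015] F [-0.6 -0.1  0.4] M [ 0.02 -0.01 -0.05] gap 0.0850 q [ 0.21  0.03  1.86  0.    1.25 -1.55]
-> turn [ 0.02  0.38 -0.06] shift after turn [0.2  0.15 2.73] norm 2.7 | shift in present axes [0.22 0.15 2.73]
```

arm_command(plan=[[[0.2,0.1,0.7],[0,0.4,0],8.5],[[0,0,0.7],[0,0,0],8.5],[[0,0,0.7],[0,0,0],8.5],[[0,0,0.5],[0,0,0],8.5],[[0,0,0.1],[0,0,0],8.5]])

```text
time_s: 32.15
position: [0.4355, 0.1529, 0.0222]
orientation: [0.001, -0.097, 0.995, 0.0]
wrist_force: [-1.0, 0.3, -0.1]
finger_gap: 0.0852
```

```bash
python3 - <<'E'
from h import *
st(); to(.4342,.153,.0215,191.2)
E
```

```text
t 32.15 pos [0.4355 0.1529 0.0222] yaw -168.85 tilt [0.0021 0.0008] F [-1.   0.3 -0.1] M [ 0.04  0.05 -0.01] gap 0.0852 q [ 0.21  0.07  1.88  0.    1.19 -1.55]
-> turn [ 0.02  0.13 -0.05] shift after turn [0.12 0.03 0.07] norm 0.1 | shift in present axes [0.12 0.03 0.07]
```

arm_command(plan=[[[0.1,0,0.1],[0,0.1,0],7.5],[[0,0,0],[0,0,0],6.5],[[0,0,0],[0,0,0],5],[[0,0,0],[0,0,0],5],[[0,0,0],[0,0,0],5]], force=60)

```text
time_s: 32.65
position: [0.4347, 0.1529, 0.0217]
orientation: [0.0, -0.097, 0.995, 0.0]
wrist_force: [-0.0, 0.6, -0.8]
finger_gap: 0.0582
```

```bash
python3 - <<'E'
from h import *
st()
E
```

```text
t 32.65 pos [0.4347 0.1529 0.0217] yaw -168.85 tilt [0.0009 0.0008] F [-0.   0.6 -0.8] M [0.05 0.01 0.03] gap 0.0582 q [ 0.21  0.07  1.88  0.    1.19 -1.55]
```

arm_command(plan=[[[0,0,-1],[0,0,0],5],[[0,0,-2],[0,0,0],5],[[0,0,-3],[0,0,0],5],[[0,0,-3],[0,0,0],5],[[0,0,-2.5],[0,0,0],5],[[0,0,-0.5],[0,0,8.4],5],[[0,0,0],[0,0,8.3],5],[[0,0,0],[0,0,0],5]])

```text
time_s: 33.45
position: [0.4327, 0.1522, 0.1486]
orientation: [-0.001, 0.053, 0.999, -0.0]
wrist_force: [0.1, -0.1, -2.9]
finger_gap: 0.0578
```

```bash
python3 - <<'E'
from h import *
st(); to(*jig2w(0,0),.13,174.35)
E
```

```text
t 33.45 pos [0.4327 0.1522 0.1486] yaw 173.89 tilt [-0.0019 -0.0002] F [ 0.1 -0.1 -2.9] M [ 0.03 -0.01 -0.01] gap 0.0578 q [ 0.21 -0.07  1.74  0.    1.47 -1.25]
-> turn [-0.02 -0.11 -0.46] shift after turn [-10.89 -24.39   1.86] norm 26.8 | shift in present axes [-11.09 -24.3    1.85]
```

arm_command(plan=[[[-1.5,-3.3,0.2],[0,0,-0.5],5],[[-1.5,-3.3,0.2],[0,0,0],5],[[-1.5,-3.3,0.2],[0,0,0],5],[[-1.5,-3.3,0.2],[0,0,0],5],[[-1.5,-3.3,0.2],[0,0,0],5],[[-1.5,-3.3,0.2],[0,0,0],5],[[-1.2,-2.8,0.2],[0,0,0],5],[[0,0,0],[0,0,0],5]])

```text
time_s: 34.25
position: [0.5155, -0.0889, 0.133]
orientation: [-0.002, 0.032, 0.999, 0.001]
wrist_force: [-0.0, 1.3, -0.9]
finger_gap: 0.0582
```

```bash
python3 - <<'E'
from h import *
st(); held("yellow",.011,.0217); to(*jig2w(0,0),.10,174.35)
E
```

```text
t 34.25 pos [ 0.5155 -0.0889  0.133 ] yaw 176.32 tilt [-0.0049  0.0016] F [-0.   1.3 -0.9] M [-0.03 -0.03  0.07] gap 0.0582 q [-0.28  0.09  1.62  0.    1.44 -1.79]
yellow far edge tool x 59.9 (minus ~1 bias, want 60), skew deg -0.00; sides y -31.1 29.3 mid -0.88 top z 12.9
-> turn [ 0.16 -0.35  2.  ] shift after turn [-0.36 -1.37  3.29] norm 3.6 | shift in present axes [-0.33 -1.39  3.29]
```

arm_command(plan=[[[-0.2,-0.7,0.5],[0.1,-0.3,2],5],[[-0.1,-0.6,0.8],[0,0,0],5],[[0,0,0.8],[0,0,0],5],[[0,0,0.5],[0,0,0],5],[[0,0,0],[0,0,0],5],[[0,0,0],[0,0,0],5]])

```text
time_s: 34.9
position: [0.5148, -0.0973, 0.1031]
orientation: [-0.002, 0.046, 0.999, 0.002]
wrist_force: [-0.2, -0.1, -2.6]
finger_gap: 0.0581
```

```bash
python3 - <<'E'
from h import *
st(); held("yellow",.011,.0217); to(*jig2w(-1,0),.084,174.35)
E
```

```text
t 34.90 pos [ 0.5148 -0.0973  0.1031] yaw 174.67 tilt [-0.0044  0.0038] F [-0.2 -0.1 -2.6] M [ 0.03 -0.06  0.  ] gap 0.0581 q [-0.3   0.12  1.65  0.    1.38 -1.77]
yellow far edge tool x 59.9 (minus ~1 bias, want 60), skew deg -0.23; sides y -31.1 29.1 mid -0.98 top z 12.9
-> turn [ 0.19 -0.28  0.32] shift after turn [-0.17 -0.37  1.91] norm 2.0 | shift in present axes [-0.17 -0.38  1.91]
```

arm_command(plan=[[[-0.2,-0.4,0.3],[0.2,-0.3,0.3],5],[[0,0,0.4],[0,0,0],5],[[0,0,0.4],[0,0,0],5],[[0,0,0.2],[0,0,0],5],[[0,0,0],[0,0,0],5]])

```text
time_s: 35.45
position: [0.5172, -0.1017, 0.0899]
orientation: [0.001, 0.049, 0.999, -0.0]
wrist_force: [-0.3, 1.1, -1.7]
finger_gap: 0.0581
```

```bash
python3 - <<'E'
from h import *
p,d,c,X=wlook("r_wrist.png",1.5); st(); to(*jig2w(-1,0),.084,174.35)
E
```

```text
t 35.50 pos [ 0.5172 -0.1017  0.0901] yaw 174.38 tilt [ 0.0028 -0.0011] F [-1.   0.2 -1.4] M [-0.02  0.   -0.02] gap 0.0580 q [-0.3   0.13  1.66 -0.    1.35 -1.77]
-> turn [-0.05  0.17  0.03] shift after turn [0.12 0.05 0.61] norm 0.6 | shift in present axes [0.12 0.05 0.61]
```

View pics/r_wrist.png

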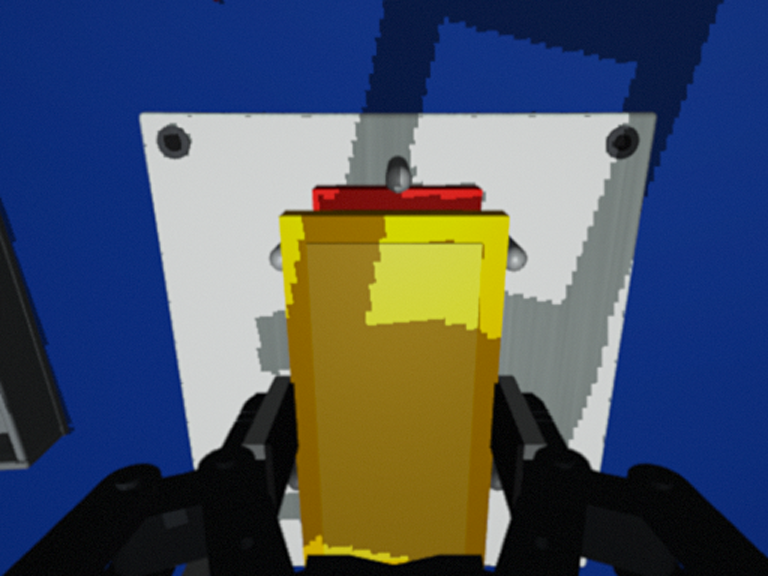

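Yellow is centred between the pins, with the pins at cols 270 and 526 and the plate from 281 to 509. Descending.

arm_command(plan=[[[0.1,0.05,0.4],[0,0.2,0],5],[[0,0,0.5],[0,0,0],5],[[0,0,0.5],[0,0,0],5],[[0,0,0.6],[0,0,0],5],[[0,0,0.6],[0,0,0],5],[[0,0,0.5],[0,0,0],5],[[0,0,0],[0,0,0],5]])

```text
time_s: 36.2
position: [0.516, -0.1009, 0.0559]
orientation: [-0.001, 0.049, 0.999, -0.0]
wrist_force: [0.2, -0.1, -2.6]
finger_gap: 0.0577
```

```bash
python3 - <<'E'
from h import *
st(); to(*jig2w(-1,0),.052,174.35)
E
```

```text
t 36.20 pos [ 0.516  -0.1009  0.0559] yaw 174.39 tilt [-0.0016 -0.0005] F [ 0.2 -0.1 -2.6] M [-0.04 -0.02 -0.01] gap 0.0577 q [-0.3   0.16  1.7  -0.    1.28 -1.77]
-> turn [-0.04 -0.09  0.04] shift after turn [-0.02 -0.01  0.39] norm 0.4 | shift in present axes [-0.02 -0.01  0.39]
```

arm_command(plan=[[[0,0,0.2],[0,-0.1,0],5],[[0,0,0.1],[0,0,0],5],[[0,0,0.1],[0,0,0],5],[[0,0,0],[0,0,0],5]])

```text
time_s: 36.6
position: [0.5163, -0.1011, 0.052]
orientation: [0.001, 0.049, 0.999, -0.0]
wrist_force: [0.8, -0.4, -2.5]
finger_gap: 0.0583
```

```bash
python3 - <<'E'
from h import *
st(); to(*jig2w(-1,0),.052,174.35)
E
```

```text
t 36.60 pos [ 0.5163 -0.1011  0.052 ] yaw 174.39 tilt [ 0.0012 -0.0009] F [ 0.8 -0.4 -2.5] M [ 0.01 -0.01 -0.  ] gap 0.0583 q [-0.3   0.17  1.7  -0.    1.27 -1.77]
-> turn [-0.05  0.07  0.04] shift after turn [ 0.02 -0.01 -0.  ] norm 0.0 | shift in present axes [ 0.02 -0.01 -0.  ]
```

arm_command(plan=[[[0,0,0],[0,0,0],6.3],[[0,0,0],[0,0,0],7.2],[[0,0,0],[0,0,0],8],[[0,0,0],[0,0,0],8.5],[[0,0,-1],[0,0,0],8.5],[[0,0,-1.5],[0,0,0],8.5],[[0,0,-1],[0,0,0],4],[[0,0,0],[0,0,0],0]])

```text
time_s: 37.4
position: [0.5184, -0.1017, 0.0928]
orientation: [0.004, 0.049, 0.999, -0.001]
wrist_force: [-0.2, 0.0, -0.6]
finger_gap: 0.0585
```

arm_command(plan=[[[0,0,0],[0,0,0],0],[[0,0,0],[0,0,0],0],[[0,0,0],[0,0,0],0],[[0,0,0],[0,0,0],0]])

```text
time_s: 37.8
position: [0.518, -0.1016, 0.0922]
orientation: [0.003, 0.049, 0.999, -0.001]
wrist_force: [0.1, -0.6, 0.2]
finger_gap: -0.0003
```

```bash
python3 - <<'E'
from h import *
st(); to(*jig2w(0,0),.066,174.35); p,d,c,X=wlook("s_wrist.png",1); jigplate(p,X,c,.041,"yellow")
E
```

```text
t 37.80 pos [ 0.518  -0.1016  0.0922] yaw 174.39 tilt [ 0.0066 -0.0027] F [ 0.1 -0.6  0.2] M [ 0.01  0.01 -0.03] gap -0.0003 q [-0.3   0.13  1.66 -0.    1.35 -1.77]
-> turn [-0.12  0.39  0.04] shift after turn [0.09 0.03 2.62] norm 2.6 | shift in present axes [0.11 0.03 2.62]
yellow in jig [-8.2 -0.9] rel yaw 0.1 [104.7  59.1] tilt [-0.0001  0.0001  0.0387]
```

View pics/s_wrist.png

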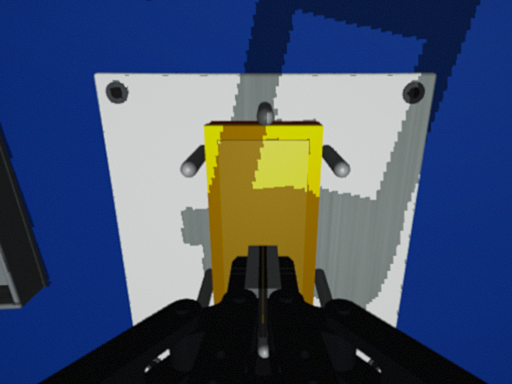

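Yellow sits between the pins. Pressing it.

arm_command(plan=[[[0.1,0,0.6],[-0.1,0.4,0],0],[[0,0,0.6],[0,0,0],0],[[0,0,0.5],[0,0,0],0],[[0,0,0.3],[0,0,0],0],[[0,0,0],[0,0,0],0]])

```text
time_s: 38.35
position: [0.5158, -0.1011, 0.0686]
orientation: [-0.002, 0.049, 0.999, 0.0]
wrist_force: [-0.6, -0.5, 0.7]
finger_gap: -0.0001
```

```bash
python3 - <<'E'
from h import *
st(); to(*jig2w(0,0),.066,174.35)
E
```

```text
t 38.35 pos [ 0.5158 -0.1011  0.0686] yaw 174.38 tilt [-0.0043  0.0011] F [-0.6 -0.5  0.7] M [0.04 0.   0.  ] gap -0.0001 q [-0.3   0.15  1.68 -0.    1.31 -1.77]
-> turn [ 0.04 -0.25  0.03] shift after turn [-0.13  0.01  0.26] norm 0.3 | shift in present axes [-0.13  0.01  0.25]
```

arm_command(plan=[[[-0.1,0,0.1],[0,-0.2,0],0],[[0,0,0.2],[0,0,0],0],[[0,0,0.3],[0,0,0],0],[[0,0,0.3],[0,0,0],0]])

```text
time_s: 38.75
position: [0.5171, -0.1013, 0.066]
orientation: [-0.0, 0.049, 0.999, 0.0]
wrist_force: [-7.4, 2.4, 14.4]
finger_gap: 0.0001
```

```bash
python3 - <<'E'
from h import *
st(); to(*jig2w(0,0),.066,174.35)
E
```

```text
t 38.75 pos [ 0.5171 -0.1013  0.066 ] yaw 174.41 tilt [-0.0004  0.0002] F [-7.4  2.4 14.4] M [0.3  1.22 0.04] gap 0.0001 q [-0.3   0.15  1.69  0.    1.3  -1.77]
-> turn [ 0.01 -0.02  0.06] shift after turn [0.01 0.01 0.  ] norm 0.0 | shift in present axes [0.01 0.01 0.  ]
```

Contact at TCP z 0.0660, so the top is at 0.041 = bed + 25 mm, with 14 N. One firmer press, then up and on to green.

arm_command(plan=[[[0,0,0.4],[0,0,0],0],[[0,0,0.4],[0,0,0],0],[[0,0,-0.5],[0,0,0],0],[[0,0,-3],[0,0,0],2],[[0,0,-4],[0,0,0],5],[[0,0,-4],[0,0,0],8.5],[[0,0,-2],[0,0,0],8.5],[[0,0,0],[0,0,0],8.5]])

```text
time_s: 39.55
position: [0.5172, -0.1012, 0.2076]
orientation: [0.001, 0.049, 0.999, -0.001]
wrist_force: [1.4, 0.4, 0.6]
finger_gap: 0.0724
```

```bash
python3 - <<'E'
from h import *
p,d,c,X=wlook("t_wrist.png",1); st(); to(.600,.143,.17,173); jigplate(p,X,c,.041,"yellow")
p,d=read_camera("side"); print([o[:2] for o in plates("side",p,area=300) if o[2][1]>200])
E
```

```text
t 39.60 pos [ 0.5167 -0.101   0.206 ] yaw 174.44 tilt [ 0.0004 -0.0005] F [-0.6  0.1  0.9] M [0. 0. 0.] gap 0.0791 q [-0.3   0.05  1.51 -0.    1.58 -1.77]
-> turn [-0.03  0.03  1.44] shift after turn [-5.3  25.24  3.6 ] norm 26.0 | shift in present axes [-5.93 25.1   3.59]
yellow in jig [-1.2 -0.8] rel yaw 0.1 [118.2  59.5] tilt [0.0004 0.0009 0.0389]
[('red', [321.2, -146.1, 120.7, 67.4, 25.1]), ('red', [261.0, 224.7, 123.2, 61.2, -54.8]), ('yellow', [723.4, 612.7, 194.9, 12.1, 0.1]), ('green', [599.7, 148.5, 120.3, 60.4, -7.1]), ('blue', [600.6, 308.3, 122.4, 63.1, 10.0])]
```

View pics/t_wrist.png

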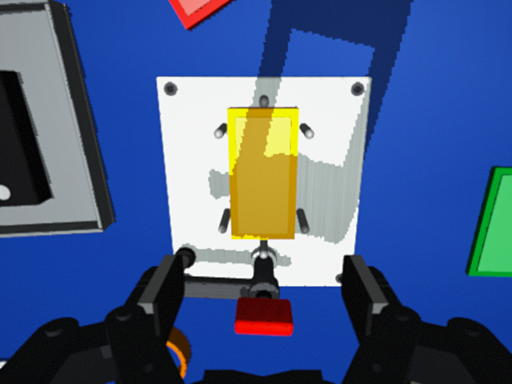

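arm_command(plan=[[[-0.9,4.1,0.1],[0,0,1.4],8.5],[[-0.9,4.1,0.3],[0,0,0],8.5],[[-0.9,4.1,0.4],[0,0,0],8.5],[[-0.9,4.1,0.5],[0,0,0],8.5],[[-0.9,4.1,0.5],[0,0,0],8.5],[[-0.8,3.8,0.5],[0,0,0],8.5],[[0,0,0],[0,0,0],8.5],[[0,0,0],[0,0,0],8.5]])

```text
time_s: 40.45
position: [0.5918, 0.1407, 0.1559]
orientation: [-0.018, 0.064, 0.998, -0.002]
wrist_force: [-0.2, -0.7, 0.0]
finger_gap: 0.0851
```

```bash
python3 - <<'E'
from h import *
st(); r=wplate("green","u_wrist.png",near=(.6,.145)); st(); to(.600,.143,.08,173)
E
```

```text
t 40.45 pos [0.5918 0.1407 0.1559] yaw 172.68 tilt [-0.0371 -0.0023] F [-0.2 -0.7  0. ] M [ 0.   -0.01 -0.05] gap 0.0851 q [ 0.14  0.28  1.35  0.    1.55 -1.3 ]
green rect [598.7 144.3 117.9  59.2  -7. ] ztop 0.0079  bias-corrected xy [599.7 144.2]
t 40.50 pos [0.5914 0.1406 0.1554] yaw 172.64 tilt [-0.0381 -0.0015] F [-0.4  0.6 -0.8] M [ 0.03  0.01 -0.02] gap 0.0852 q [ 0.14  0.28  1.35  0.    1.55 -1.3 ]
-> turn [-0.36 -2.16 -0.35] shift after turn [-0.83  0.35  7.54] norm 7.6 | shift in present axes [-1.11  0.4   7.5 ]
```

arm_command(plan=[[[-0.8,0.4,0],[-0.4,-2.2,-0.4],8.5],[[0,0,0],[0,0,0],8.5],[[0,0,2],[0,0,0],8.5],[[0,0,2],[0,0,0],8.5],[[0,0,1.5],[0,0,0],8.5],[[0,0,0],[0,0,0],8.5]])

```text
time_s: 41.1
position: [0.5977, 0.1356, 0.0971]
orientation: [-0.002, 0.065, 0.998, -0.001]
wrist_force: [-0.2, -0.1, 0.3]
finger_gap: 0.0851
```

```bash
python3 - <<'E'
from h import *
st(); r=wplate("green","u_wrist.png",near=(.6,.145)); st(); to(.5997,.1442,.0205,173)
E
```

```text
t 41.10 pos [0.5977 0.1356 0.0971] yaw 172.50 tilt [-0.0034 -0.0022] F [-0.2 -0.1  0.3] M [ 0.03 -0.01 -0.01] gap 0.0851 q [ 0.13  0.31  1.43 -0.    1.4  -1.31]
green rect [598.8 144.2 118.5  59.   -6.9] ztop 0.0078  bias-corrected xy [599.8 144.1]
t 41.15 pos [0.5984 0.1357 0.0984] yaw 172.51 tilt [-0.0012 -0.0021] F [ 0.4 -1.6  0.3] M [ 0.01 -0.03  0.  ] gap 0.0850 q [ 0.13  0.31  1.43 -0.    1.41 -1.31]
-> turn [-0.13 -0.05 -0.49] shift after turn [-0.02  0.86  7.79] norm 7.8 | shift in present axes [-0.02  0.88  7.79]
```

View pics/u_wrist.png

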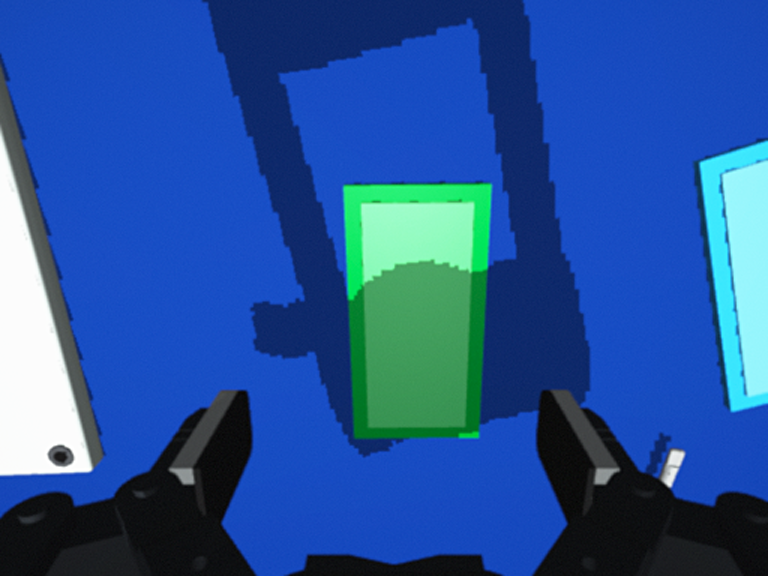

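arm_command(plan=[[[0,0.8,0.5],[-0.1,0,-0.5],8.5],[[0,0,1.2],[0,0,0],8.5],[[0,0,1.2],[0,0,0],8.5],[[0,0,1.2],[0,0,0],8.5],[[0,0,0.8],[0,0,0],8.5],[[0,0,0],[0,0,0],8.5]])

```text
time_s: 41.75
position: [0.6011, 0.1443, 0.0481]
orientation: [0.002, 0.061, 0.998, 0.0]
wrist_force: [-1.0, -0.0, -0.6]
finger_gap: 0.085
```

```bash
python3 - <<'E'
from h import *
st(); to(.5998,.1442,.021,173)
E
```

```text
t 41.75 pos [0.6011 0.1443 0.0481] yaw 173.03 tilt [0.0034 0.0005] F [-1.  -0.  -0.6] M [-0.03 -0.    0.01] gap 0.0850 q [ 0.14  0.36  1.47  0.    1.31 -1.31]
-> turn [0.05 0.19 0.03] shift after turn [ 0.13 -0.02  2.71] norm 2.7 | shift in present axes [ 0.14 -0.02  2.71]
```

arm_command(plan=[[[0.1,0,0.7],[0,0.2,0],8.5],[[0,0,0.7],[0,0,0],8.5],[[0,0,0.7],[0,0,0],8.5],[[0,0,0.4],[0,0,0],8.5],[[0,0,0.1],[0,0,0],8.5]])

```text
time_s: 42.25
position: [0.6004, 0.1444, 0.0201]
orientation: [0.0, 0.061, 0.998, 0.001]
wrist_force: [0.3, -0.4, 0.5]
finger_gap: 0.0851
```

```bash
python3 - <<'E'
from h import *
st(); to(.5998,.1442,.021,173)
E
```

```text
t 42.25 pos [0.6004 0.1444 0.0201] yaw 173.03 tilt [0.0002 0.001 ] F [ 0.3 -0.4  0.5] M [ 0.03 -0.01  0.02] gap 0.0851 q [ 0.14  0.39  1.49  0.    1.26 -1.31]
-> turn [0.06 0.   0.03] shift after turn [ 0.06 -0.03 -0.09] norm 0.1 | shift in present axes [ 0.06 -0.03 -0.09]
```

arm_command(plan=[[[0,0,-0.1],[0,0,0],7.5],[[0,0,0],[0,0,0],6.5],[[0,0,0],[0,0,0],5],[[0,0,0],[0,0,0],5],[[0,0,0],[0,0,0],5]], force=60)

```text
time_s: 42.75
position: [0.601, 0.1445, 0.0225]
orientation: [0.001, 0.061, 0.998, 0.001]
wrist_force: [1.0, 1.0, -1.7]
finger_gap: 0.0577
```

```bash
python3 - <<'E'
from h import *
st()
E
```

```text
t 42.75 pos [0.601  0.1445 0.0225] yaw 173.03 tilt [0.0019 0.0013] F [ 1.   1.  -1.7] M [-0.   -0.05 -0.04] gap 0.0577 q [ 0.14  0.38  1.49  0.    1.26 -1.31]
```

arm_command(plan=[[[0,0,-1],[0,0,0],5],[[0,0,-2],[0,0,0],5],[[0,0,-3],[0,0,0],5],[[0,0,-3],[0,0,0],5],[[0,0,-2.5],[0,0,0],5],[[0,0,-0.5],[0,0,-1.3],5],[[0,0,0],[0,0,0],5]])

```text
time_s: 43.45
position: [0.5987, 0.144, 0.1457]
orientation: [-0.002, 0.048, 0.999, -0.0]
wrist_force: [-0.5, -0.6, -1.8]
finger_gap: 0.0575
```

```bash
python3 - <<'E'
from h import *
st(); held("green",.009,.0225); to(*jig2w(0,0),.13,174.35)
E
```

```text
t 43.45 pos [0.5987 0.144  0.1457] yaw 174.44 tilt [-0.0045  0.0002] F [-0.5 -0.6 -1.8] M [-0.03  0.01 -0.04] gap 0.0575 q [ 0.14  0.28  1.37  0.    1.5  -1.33]
green far edge tool x 60.6 (minus ~1 bias, want 60), skew deg 0.00; sides y -31.0 29.1 mid -0.97 top z 15.2
-> turn [-0.02 -0.27  0.06] shift after turn [  5.71 -25.2    1.54] norm 25.9 | shift in present axes [  5.73 -25.19   1.57]
```

arm_command(plan=[[[0.8,-3.4,0.2],[0,-0.3,0],5],[[0.8,-3.4,0.2],[0,0,0],5],[[0.8,-3.4,0.2],[0,0,0],5],[[0.8,-3.4,0.2],[0,0,0],5],[[0.8,-3.4,0.2],[0,0,0],5],[[0.8,-3.4,0.2],[0,0,0],5],[[0.8,-3.2,0.2],[0,0,0],5],[[0,0,0],[0,0,0],5]])

```text
time_s: 44.3
position: [0.5092, -0.091, 0.114]
orientation: [-0.013, 0.046, 0.999, 0.001]
wrist_force: [-0.3, 0.2, -1.9]
finger_gap: 0.0581
```

```bash
python3 - <<'E'
from h import *
st(); to(*jig2w(-.4,0),.105,174.35)
E
```

```text
t 44.30 pos [ 0.5092 -0.091   0.114 ] yaw 174.69 tilt [-0.026  0.003] F [-0.3  0.2 -1.9] M [-0.02  0.02  0.02] gap 0.0581 q [-0.28  0.11  1.64 -0.    1.42 -1.76]
-> turn [ 0.03 -1.5   0.34] shift after turn [-0.85 -0.93  0.9 ] norm 1.5 | shift in present axes [-0.86 -0.94  0.88]
```

arm_command(plan=[[[-0.8,-0.9,0.2],[0,-1.5,0.3],5],[[0,0,0],[0,0,0],5],[[0,0,0.4],[0,0,0],5],[[0,0,0],[0,0,0],5]])

```text
time_s: 44.7
position: [0.513, -0.0989, 0.1017]
orientation: [-0.005, 0.05, 0.999, 0.003]
wrist_force: [0.4, 0.0, -2.1]
finger_gap: 0.0577
```

```bash
python3 - <<'E'
from h import *
st(); held("green",.009,.022); to(*jig2w(-.4,0),.084,174.35)
E
```

```text
t 44.70 pos [ 0.513  -0.0989  0.1017] yaw 174.30 tilt [-0.0098  0.0062] F [ 0.4  0.  -2.1] M [-0.02 -0.02  0.01] gap 0.0577 q [-0.3   0.12  1.65  0.    1.38 -1.77]
green far edge tool x 60.4 (minus ~1 bias, want 60), skew deg 0.41; sides y -30.9 29.0 mid -0.95 top z 15.1
-> turn [ 0.29 -0.55 -0.04] shift after turn [-0.36 -0.2   1.81] norm 1.9 | shift in present axes [-0.38 -0.21  1.81]
```

arm_command(plan=[[[-0.4,-0.2,0.2],[0.3,-0.6,0],5],[[0,0,0.3],[0,0,0],5],[[0,0,0.3],[0,0,0],5],[[0,0,0],[0,0,0],5]])

```text
time_s: 45.15
position: [0.5179, -0.0996, 0.0935]
orientation: [0.001, 0.048, 0.999, -0.0]
wrist_force: [-0.3, -0.0, -1.9]
finger_gap: 0.0576
```

```bash
python3 - <<'E'
from h import *
p,d,c,X=wlook("v_wrist.png",1.5);st(); to(*jig2w(-.4,0),.084,174.35)
E
```

```text
t 45.20 pos [ 0.518  -0.0997  0.0938] yaw 174.47 tilt [ 0.0022 -0.0005] F [-0.4  0.1 -1.4] M [-0.01 -0.   -0.03] gap 0.0576 q [-0.3   0.13  1.66  0.    1.35 -1.77]
-> turn [-0.01  0.13  0.12] shift after turn [ 0.12 -0.16  0.98] norm 1.0 | shift in present axes [ 0.12 -0.16  0.98]
```

View pics/v_wrist.png

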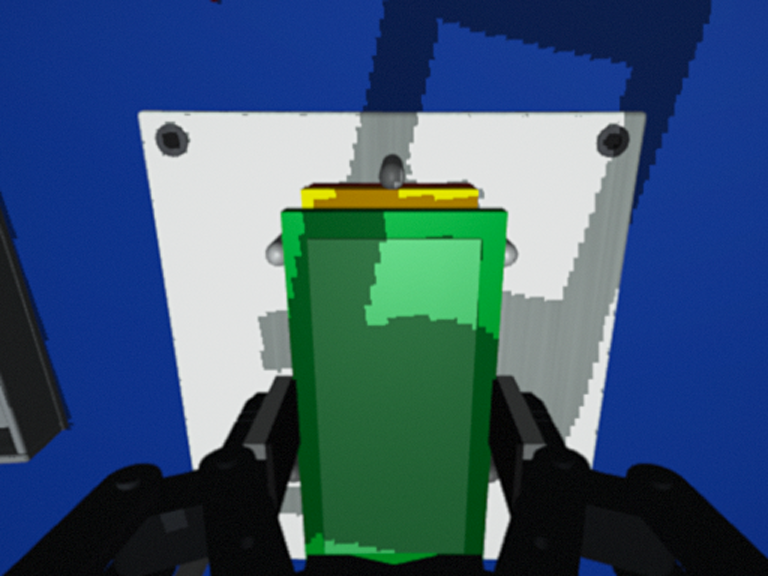

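arm_command(plan=[[[0.1,-0.15,0.3],[0,0.1,0.1],5],[[0,0,0.4],[0,0,0],5],[[0,0,0.4],[0,0,0],5],[[0,0,0],[0,0,0],5]])

```text
time_s: 45.6
position: [0.5169, -0.1014, 0.0821]
orientation: [0.0, 0.049, 0.999, -0.0]
wrist_force: [-0.2, 0.4, -1.2]
finger_gap: 0.0575
```

```bash
python3 - <<'E'
from h import *
st(); to(*jig2w(-.4,0),.063,174.35)
E
```

```text
t 45.60 pos [ 0.5169 -0.1014  0.0821] yaw 174.35 tilt [ 0.0008 -0.0005] F [-0.2  0.4 -1.2] M [-0.03 -0.03  0.04] gap 0.0575 q [-0.3   0.14  1.67 -0.    1.33 -1.77]
-> turn [-0.02  0.05 -0.  ] shift after turn [0.02 0.02 1.91] norm 1.9 | shift in present axes [0.02 0.02 1.91]
```

Well aligned. On down.

arm_command(plan=[[[0,0,0.5],[0,0,0],5],[[0,0,0.5],[0,0,0],5],[[0,0,0.4],[0,0,0],5],[[0,0,0.3],[0,0,0],5],[[0,0,0.1],[0,0,0],5],[[0,0,0],[0,0,0],5]])

```text
time_s: 46.2
position: [0.517, -0.1015, 0.063]
orientation: [0.0, 0.049, 0.999, -0.0]
wrist_force: [-1.3, -0.4, -2.7]
finger_gap: 0.0576
```

```bash
python3 - <<'E'
from h import *
st(); to(*jig2w(-.4,0),.063,174.35)
E
```

```text
t 46.20 pos [ 0.517  -0.1015  0.063 ] yaw 174.34 tilt [ 0.0009 -0.0004] F [-1.3 -0.4 -2.7] M [0.04 0.   0.06] gap 0.0576 q [-0.3   0.16  1.69 -0.    1.29 -1.77]
-> turn [-0.02  0.05 -0.01] shift after turn [0.03 0.03 0.  ] norm 0.0 | shift in present axes [0.03 0.03 0.  ]
```

arm_command(plan=[[[0,0,0.1],[0,0,0],5],[[0,0,0],[0,0,0],6.3],[[0,0,0],[0,0,0],7.2],[[0,0,0],[0,0,0],8.5],[[0,0,0],[0,0,0],8.5],[[0,0,-1],[0,0,0],8.5],[[0,0,-1.5],[0,0,0],8.5],[[0,0,-1],[0,0,0],4]])

```text
time_s: 47.0
position: [0.5172, -0.1015, 0.0993]
orientation: [0.001, 0.049, 0.999, -0.0]
wrist_force: [0.7, -0.6, -0.2]
finger_gap: 0.0731
```

arm_command(plan=[[[0,0,0],[0,0,0],0],[[0,0,0],[0,0,0],0],[[0,0,0],[0,0,0],0],[[0,0,0],[0,0,0],0],[[0,0,0],[0,0,0],0]])

```text
time_s: 47.5
position: [0.518, -0.1017, 0.101]
orientation: [0.002, 0.049, 0.999, -0.001]
wrist_force: [-0.1, -0.5, 0.3]
finger_gap: 0.0003
```

```bash
python3 - <<'E'
from h import *
st(); to(*jig2w(0,0),.075,174.35); p,d,c,X=wlook("w_wrist.png",1); jigplate(p,X,c,.050,"green")
E
```

```text
t 47.50 pos [ 0.518  -0.1017  0.101 ] yaw 174.34 tilt [ 0.0044 -0.0015] F [-0.1 -0.5  0.3] M [-0.03  0.04  0.04] gap 0.0003 q [-0.3   0.12  1.65 -0.    1.37 -1.77]
-> turn [-0.06  0.26 -0.01] shift after turn [0.1  0.04 2.6 ] norm 2.6 | shift in present axes [0.11 0.05 2.59]
green in jig [-12.2  -1.2] rel yaw 0.0 [96.9 59.1] tilt [0.0076 0.0001 0.048 ]
```

View pics/w_wrist.png

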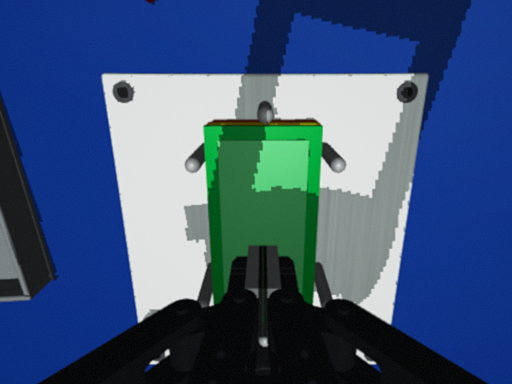

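Green is seated between the pins. Pressing.

arm_command(plan=[[[0.1,0,0.6],[0,0.3,0],0],[[0,0,0.6],[0,0,0],0],[[0,0,0.5],[0,0,0],0],[[0,0,0.3],[0,0,0],0],[[0,0,0],[0,0,0],0]])

```text
time_s: 48.05
position: [0.5159, -0.1013, 0.0774]
orientation: [-0.002, 0.049, 0.999, -0.0]
wrist_force: [0.7, 0.2, -0.3]
finger_gap: 0.0003
```

```bash
python3 - <<'E'
from h import *
st(); to(*jig2w(0,0),.075,174.35)
E
```

```text
t 48.05 pos [ 0.5159 -0.1013  0.0774] yaw 174.34 tilt [-0.0047  0.0001] F [ 0.7  0.2 -0.3] M [0.06 0.01 0.02] gap 0.0003 q [-0.3   0.14  1.67 -0.    1.33 -1.77]
-> turn [-0.02 -0.27 -0.01] shift after turn [-0.12  0.02  0.24] norm 0.3 | shift in present axes [-0.12  0.02  0.24]
```

arm_command(plan=[[[-0.1,0,0.1],[0,-0.2,0],0],[[0,0,0.2],[0,0,0],0],[[0,0,0.4],[0,0,0],0],[[0,0,0.4],[0,0,0],0],[[0,0,0.4],[0,0,0],0]])

```text
time_s: 48.55
position: [0.5172, -0.1015, 0.075]
orientation: [-0.0, 0.049, 0.999, -0.001]
wrist_force: [-9.0, 1.8, 17.3]
finger_gap: -0.0001
```

```bash
python3 - <<'E'
from h import *
st(); to(*jig2w(0,0),.075,174.35)
E
```

```text
t 48.55 pos [ 0.5172 -0.1015  0.075 ] yaw 174.38 tilt [-0.0003 -0.0013] F [-9.   1.8 17.3] M [0.44 1.5  0.01] gap -0.0001 q [-0.3   0.15  1.68 -0.    1.32 -1.77]
-> turn [-0.07 -0.01  0.03] shift after turn [ 0.01  0.03 -0.  ] norm 0.0 | shift in present axes [ 0.01  0.03 -0.  ]
```

17 N at TCP z 0.0750, so the top is at 0.050, as it should be. Up, check, and on to blue.

arm_command(plan=[[[0,0,0.4],[0,0,0],0],[[0,0,0],[0,0,0],0],[[0,0,-0.5],[0,0,0],0],[[0,0,-3],[0,0,0],2],[[0,0,-4],[0,0,0],5],[[0,0,-3.5],[0,0,0],8.5],[[0,0,-1.5],[0,0,0],8.5],[[0,0,0],[0,0,0],8.5]])

```text
time_s: 49.35
position: [0.5171, -0.1012, 0.2054]
orientation: [0.001, 0.049, 0.999, -0.001]
wrist_force: [0.0, -0.2, 0.4]
finger_gap: 0.0723
```

```bash
python3 - <<'E'
from h import *
p,d,c,X=wlook("x_wrist.png",1); st(); jigplate(p,X,c,.050,"green"); to(.601,.305,.18,190)
p,d=read_camera("side"); save(p,"x_side.png"); print([o[:2] for o in plates("side",p,area=300) if o[2][1]>200])
E
```

```text
t 49.40 pos [ 0.5167 -0.1011  0.2042] yaw 174.39 tilt [-0.0005 -0.0014] F [-0.6  0.1 -0.1] M [ 0.02  0.05 -0.02] gap 0.0790 q [-0.3   0.05  1.51 -0.    1.58 -1.77]
green in jig [-1.  -1.1] rel yaw 0.1 [117.9  59.2] tilt [0.0002 0.0002 0.0478]
-> turn [ -0.08  -0.03 -15.61] shift after turn [-15.35  38.53   2.42] norm 41.5 | shift in present axes [-4.41 41.24  2.36]
[('red', [321.1, -146.0, 120.7, 67.8, 25.1]), ('red', [260.8, 225.1, 124.2, 61.2, -54.8]), ('yellow', [723.4, 612.7, 194.9, 12.1, 0.1]), ('blue', [600.6, 308.3, 122.4, 63.1, 10.0])]
```

View pics/x_wrist.png

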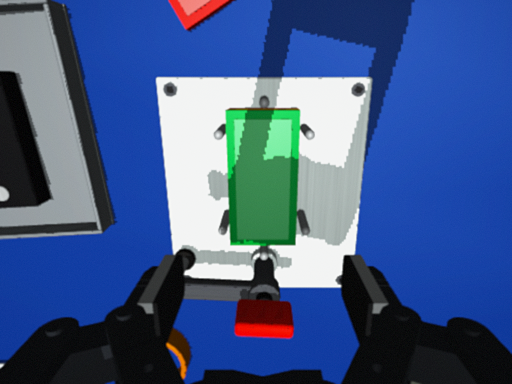

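View pics/x_side.png

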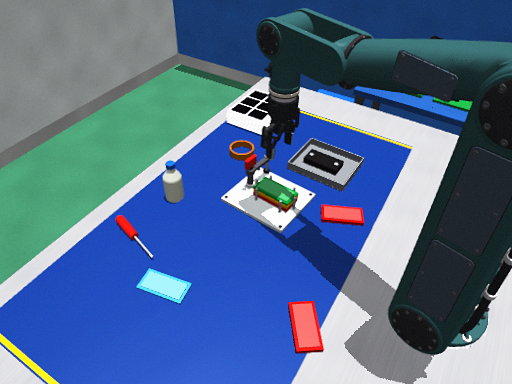

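arm_command(plan=[[[0,0,0],[0,0,-7.8],8.5],[[0,0,0],[0,0,-7.8],8.5],[[-1.5,3.9,0],[0,0,0],8.5],[[-1.5,3.9,0],[0,0,0],8.5],[[-1.5,3.9,0],[0,0,0],8.5],[[-1.5,3.9,0],[0,0,0],8.5],[[-1.5,3.9,0],[0,0,0],8.5],[[-1.5,3.9,0],[0,0,0],8.5]])

```text
time_s: 50.25
position: [0.5563, 0.1481, 0.1821]
orientation: [-0.017, -0.087, 0.996, 0.001]
wrist_force: [0.9, -0.1, 0.2]
finger_gap: 0.0854
```

```bash
python3 - <<'E'
from h import *
st(); to(.6015,.305,.15,190)
E
```

```text
t 50.25 pos [0.5563 0.1481 0.1821] yaw -170.06 tilt [-0.0342 -0.0005] F [ 0.9 -0.1  0.2] M [-0.03 -0.08 -0.02] gap 0.0854 q [ 0.16  0.19  1.4   0.    1.58 -1.59]
-> turn [ 0.31 -1.93 -0.06] shift after turn [-7.18 14.66  3.21] norm 16.6 | shift in present axes [-7.27 14.65  3.04]
```

arm_command(plan=[[[-1.7,3.6,0.2],[0.3,-1.9,0],8.5],[[-1.7,3.6,0.5],[0,0,0],8.5],[[-1.7,3.6,0.5],[0,0,0],8.5],[[-1.5,3,0.5],[0,0,0],8.5],[[0,0,0],[0,0,0],8.5],[[0,0,0],[0,0,0],8.5]])

```text
time_s: 50.85
position: [0.5913, 0.3056, 0.1453]
orientation: [-0.012, -0.09, 0.996, -0.003]
wrist_force: [-0.1, 0.4, 0.4]
finger_gap: 0.0849
```

```bash
python3 - <<'E'
from h import *
st(); wplate("blue","y_wrist.png",near=(.602,.305)); to(.6015,.305,.10,190)
E
```

```text
t 50.85 pos [0.5913 0.3056 0.1453] yaw -169.62 tilt [-0.0242 -0.0078] F [-0.1  0.4  0.4] M [-0.04 -0.   -0.01] gap 0.0849 q [ 0.39  0.4   1.21  0.    1.56 -1.36]
blue rect [599.7 304.6 118.7  59.4  10.3] ztop 0.0058  bias-corrected xy [600.7 304.8]
-> turn [-0.16 -1.5   0.36] shift after turn [-1.03 -0.22  4.48] norm 4.6 | shift in present axes [-1.14 -0.22  4.46]
```

View pics/y_wrist.png

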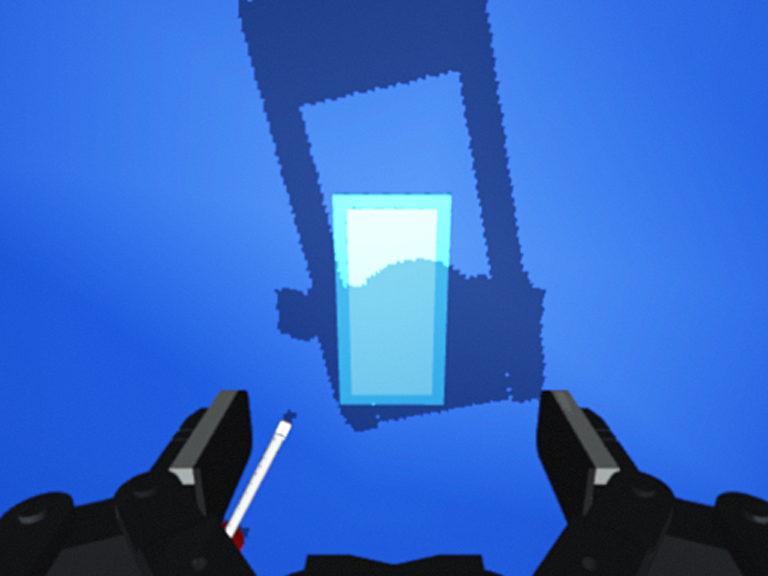

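The driver's tip is at px (192,283) unscaled, near the left finger. I'll check its clearance in tool coordinates.

```bash
python3 - <<'E'
from h import *
p,d,c,X=wlook()
P=onplane([(192,282),(175,317),(155,355)],c,.004); print(P.round(4))
G=yawR(190.3)
print("relative to blue centre in plate/tool axes (mm):",((P-np.array([.6007,.3048,0]))@G*1000).round(1))
wplate("blue",None,near=(.602,.305))
E
```

```text
[[0.6818 0.258  0.004 ]
 [0.7204 0.2473 0.004 ]
 [0.7656 0.2333 0.004 ]]
relative to blue centre in plate/tool axes (mm): [[ -71.4  -60.5   -4. ]
 [-107.5  -78.    -4. ]
 [-149.5  -99.8   -4. ]]
blue rect [599.7 304.6 118.8  59.4  10.3] ztop 0.0058  bias-corrected xy [600.7 304.8]
```

The driver tip is 71 mm away along the plate axis and the fingers are only ±11 mm wide, so there's clearance. Coming down onto blue.

arm_command(plan=[[[-0.9,-0.2,0],[-0.2,-1.5,0],8.5],[[0,0,0],[0,0,0],8.5],[[0,0,2],[0,0,0],8.5],[[0,0,2],[0,0,0],8.5],[[0,0,2],[0,0,0],8.5],[[0,0,1.5],[0,0,0],8.5],[[0,0,0],[0,0,0],8.5]])

```text
time_s: 51.7
position: [0.6063, 0.2979, 0.0762]
orientation: [0.008, -0.085, 0.996, 0.002]
wrist_force: [0.5, 0.3, -1.1]
finger_gap: 0.0851
```

```bash
python3 - <<'E'
from h import *
st(); wplate("blue",None,near=(.602,.305)); to(.6007,.3048,.0205,190.3)
E
```

```text
t 51.70 pos [0.6063 0.2979 0.0762] yaw -170.28 tilt [0.0166 0.0052] F [ 0.5  0.3 -1.1] M [-0.05 -0.01 -0.03] gap 0.0851 q [ 0.37  0.44  1.3  -0.    1.39 -1.37]
blue rect [599.5 304.4 118.6  59.2  10.3] ztop 0.0057  bias-corrected xy [600.5 304.5]
-> turn [ 0.15  1.1  -0.57] shift after turn [0.5  0.76 5.71] norm 5.8 | shift in present axes [0.62 0.74 5.7 ]
```

arm_command(plan=[[[0.5,0.7,0.5],[0.1,1,-0.5],8.5],[[0,0,1],[0,0,0],8.5],[[0,0,1],[0,0,0],8.5],[[0,0,0.8],[0,0,0],8.5],[[0,0,0],[0,0,0],8.5]])

```text
time_s: 52.25
position: [0.6026, 0.3059, 0.046]
orientation: [0.003, -0.09, 0.996, 0.001]
wrist_force: [-0.4, -0.6, -0.0]
finger_gap: 0.0846
```

```bash
python3 - <<'E'
from h import *
st(); to(.6006,.3047,.0205,190.3)
E
```

```text
t 52.25 pos [0.6026 0.3059 0.046 ] yaw -169.72 tilt [0.0065 0.0035] F [-0.4 -0.6 -0. ] M [-0.    0.06  0.01] gap 0.0846 q [ 0.39  0.47  1.31  0.    1.35 -1.36]
-> turn [ 0.13  0.4  -0.02] shift after turn [ 0.21 -0.08  2.55] norm 2.6 | shift in present axes [ 0.23 -0.08  2.54]
```

arm_command(plan=[[[0.2,-0.1,0.7],[0.1,0.4,0],8.5],[[0,0,0.7],[0,0,0],8.5],[[0,0,0.6],[0,0,0],8.5],[[0,0,0.4],[0,0,0],8.5],[[0,0,0],[0,0,0],8.5]])

```text
time_s: 52.75
position: [0.6006, 0.3043, 0.0195]
orientation: [-0.001, -0.09, 0.996, 0.0]
wrist_force: [-0.2, 0.2, 0.1]
finger_gap: 0.0851
```

```bash
python3 - <<'E'
from h import *
st(); to(.6006,.3047,.0205,190.3)
E
```

```text
t 52.75 pos [0.6006 0.3043 0.0195] yaw -169.73 tilt [-0.001 -0.   ] F [-0.2  0.2  0.1] M [-0.03 -0.04  0.02] gap 0.0851 q [ 0.38  0.5   1.34  0.    1.31 -1.37]
-> turn [ 0.01 -0.06 -0.03] shift after turn [-0.    0.04 -0.1 ] norm 0.1 | shift in present axes [-0.    0.04 -0.1 ]
```

arm_command(plan=[[[0,0,0],[0,0,0],7.5],[[0,0,0],[0,0,0],6.8],[[0,0,0],[0,0,0],6.5]])

```text
time_s: 53.05
position: [0.601, 0.3044, 0.02]
orientation: [-0.0, -0.089, 0.996, 0.0]
wrist_force: [0.3, -0.2, -0.7]
finger_gap: 0.0648
```

```bash
python3 - <<'E'
from h import *
st(); to(.6006,.3047,.0205,190.3)
E
```

```text
t 53.05 pos [0.601  0.3044 0.02  ] yaw -169.73 tilt [-0.0001  0.0003] F [ 0.3 -0.2 -0.7] M [ 0.03 -0.04  0.  ] gap 0.0648 q [ 0.38  0.5   1.33  0.    1.31 -1.37]
-> turn [ 0.02 -0.   -0.03] shift after turn [ 0.04  0.04 -0.05] norm 0.1 | shift in present axes [ 0.04  0.04 -0.05]
```

No bench contact. Closing on it.

arm_command(plan=[[[0,0,0],[0,0,0],5],[[0,0,0],[0,0,0],5],[[0,0,0],[0,0,0],5],[[0,0,0],[0,0,0],5]], force=60)

```text
time_s: 53.45
position: [0.6014, 0.3046, 0.0213]
orientation: [0.001, -0.09, 0.996, 0.0]
wrist_force: [0.4, 0.2, -1.5]
finger_gap: 0.0579
```

```bash
python3 - <<'E'
from h import *
st()
E
```

```text
t 53.45 pos [0.6014 0.3046 0.0213] yaw -169.73 tilt [0.0014 0.0009] F [ 0.4  0.2 -1.5] M [ 0.02 -0.02  0.03] gap 0.0579 q [ 0.38  0.5   1.33  0.    1.31 -1.37]
```

arm_command(plan=[[[0,0,-1],[0,0,0],5],[[0,0,-2],[0,0,0],5],[[0,0,-3],[0,0,0],5],[[0,0,-3],[0,0,0],5],[[0,0,-3],[0,0,0],5],[[0,0,-0.5],[0,0,8],5],[[0,0,0],[0,0,8],5],[[0,0,0],[0,0,0],5]])

```text
time_s: 54.25
position: [0.6005, 0.3042, 0.1538]
orientation: [-0.0, 0.055, 0.999, 0.0]
wrist_force: [0.9, 0.4, -1.5]
finger_gap: 0.0579
```

```bash
python3 - <<'E'
from h import *
st(); held("blue",.007,.0205); to(*jig2w(0,0),.14,174.35); wlook("z_wrist.png",1)
E
```

```text
t 54.25 pos [0.6005 0.3042 0.1538] yaw 173.74 tilt [-0.0001  0.0003] F [ 0.9  0.4 -1.5] M [-0.04 -0.02  0.06] gap 0.0579 q [ 0.38  0.4   1.2   0.    1.55 -1.08]
blue far edge tool x 60.2 (minus ~1 bias, want 60), skew deg -0.11; sides y -31.1 29.1 mid -0.99 top z 16.2
-> turn [ 0.01 -0.02 -0.48] shift after turn [  4.31 -41.16   1.36] norm 41.4 | shift in present axes [  3.96 -41.19   1.36]
```

View pics/z_wrist.png

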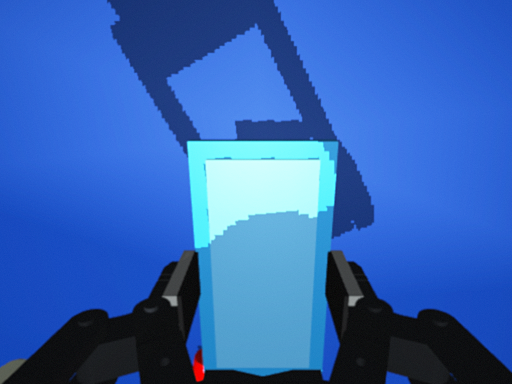

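arm_command(plan=[[[0.4,-4,0],[0,0,-0.5],5],[[0.4,-4,0],[0,0,0],5],[[0.4,-4,0],[0,0,0],5],[[0.4,-4,0],[0,0,0],5],[[0.4,-4,0],[0,0,0],5],[[0.4,-4,0],[0,0,0],5],[[0.4,-4,0],[0,0,0],5],[[0.4,-4,0],[0,0,0],5]])

```text
time_s: 55.15
position: [0.5354, -0.0174, 0.1465]
orientation: [-0.006, 0.033, 0.999, -0.0]
wrist_force: [-0.0, -0.1, -0.6]
finger_gap: 0.0574
```

```bash
python3 - <<'E'
from h import *
st(); to(*jig2w(-.8,0),.12,174.35)
E
```

```text
t 55.15 pos [ 0.5354 -0.0174  0.1465] yaw 176.27 tilt [-0.0115  0.    ] F [-0.  -0.1 -0.6] M [-0.05 -0.02  0.05] gap 0.0574 q [-0.14  0.11  1.56 -0.    1.48 -1.64]
-> turn [-0.05 -0.66  1.92] shift after turn [ 1.08 -8.52  2.65] norm 9.0 | shift in present axes [ 1.33 -8.48  2.68]
```

arm_command(plan=[[[0.3,-2.3,0.3],[0,-0.7,1.9],5],[[0.3,-2.3,0.5],[0,0,0],5],[[0.3,-2.3,0.5],[0,0,0],5],[[0.2,-1.5,0.5],[0,0,0],5],[[0,0,0],[0,0,0],5],[[0,0,0],[0,0,0],5]])

```text
time_s: 55.75
position: [0.5122, -0.1082, 0.1254]
orientation: [-0.003, 0.047, 0.999, -0.0]
wrist_force: [0.3, 0.4, -1.2]
finger_gap: 0.0576
```

```bash
python3 - <<'E'
from h import *
st(); held("blue",.007,.021);to(*jig2w(-.8,0),.085,174.35)
E
```

```text
t 55.75 pos [ 0.5122 -0.1082  0.1254] yaw 174.57 tilt [-0.0054 -0.0005] F [ 0.3  0.4 -1.2] M [ 0.   -0.01 -0.  ] gap 0.0576 q [-0.32  0.1   1.63 -0.    1.43 -1.79]
blue far edge tool x 60.3 (minus ~1 bias, want 60), skew deg -0.00; sides y -30.8 29.2 mid -0.75 top z 16.1
-> turn [-0.08 -0.32  0.24] shift after turn [-0.34  0.73  4.03] norm 4.1 | shift in present axes [-0.37  0.73  4.02]
```

arm_command(plan=[[[-0.3,0.7,0.3],[0,-0.3,0.2],5],[[0,0,0.7],[0,0,0],5],[[0,0,0.7],[0,0,0],5],[[0,0,0.5],[0,0,0],5],[[0,0,0],[0,0,0],5],[[0,0,0],[0,0,0],5]])

```text
time_s: 56.4
position: [0.5168, -0.097, 0.1012]
orientation: [-0.0, 0.046, 0.999, -0.0]
wrist_force: [-0.0, -0.1, -0.9]
finger_gap: 0.0575
```

```bash
python3 - <<'E'
from h import *
st(); held("blue",.007,.021);to(*jig2w(-.8,0),.085,174.35)
E
```

```text
t 56.40 pos [ 0.5168 -0.097   0.1012] yaw 174.78 tilt [-0.0002 -0.0001] F [-0.  -0.1 -0.9] M [0.04 0.09 0.01] gap 0.0575 q [-0.29  0.12  1.65 -0.    1.37 -1.77]
blue far edge tool x 60.3 (minus ~1 bias, want 60), skew deg 0.06; sides y -31.1 29.4 mid -0.85 top z 16.1
-> turn [-0.   -0.02  0.42] shift after turn [ 0.   -0.41  1.61] norm 1.7 | shift in present axes [ 0.01 -0.41  1.61]
```

arm_command(plan=[[[0,-0.35,0.2],[0,0,0.4],5],[[0,0,0.4],[0,0,0],5],[[0,0,0.3],[0,0,0],5],[[0,0,0],[0,0,0],5],[[0,0,0],[0,0,0],5]])

```text
time_s: 56.95
position: [0.5167, -0.1015, 0.092]
orientation: [0.0, 0.05, 0.999, -0.0]
wrist_force: [0.0, 0.2, -0.3]
finger_gap: 0.0579
```

```bash
python3 - <<'E'
from h import *
wlook("za_wrist.png");st(); to(*jig2w(-.8,0),.085,174.35)
E
```

```text
t 57.00 pos [ 0.5167 -0.1014  0.092 ] yaw 174.28 tilt [ 0.0008 -0.0006] F [-0.  -0.  -1.2] M [0.01 0.01 0.03] gap 0.0576 q [-0.3   0.13  1.66 -0.    1.35 -1.77]
-> turn [-0.03  0.05 -0.07] shift after turn [0.04 0.03 0.7 ] norm 0.7 | shift in present axes [0.04 0.03 0.7 ]
```

View pics/za_wrist.png

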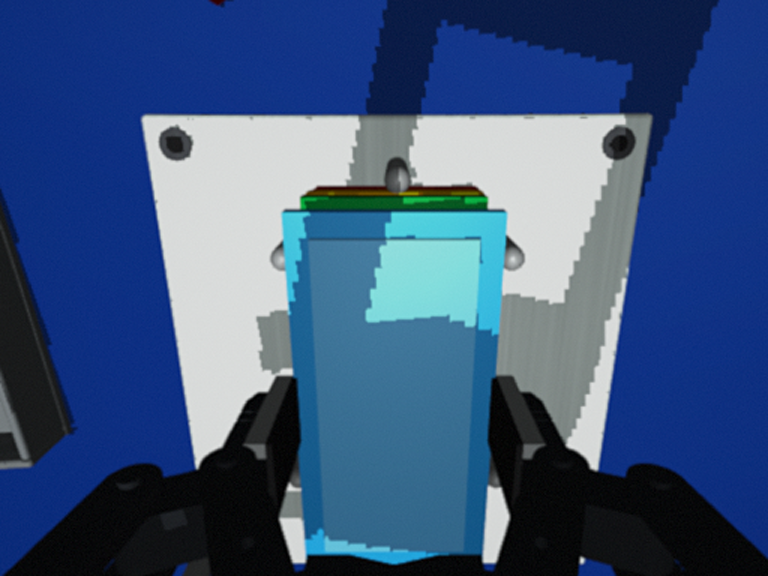

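Blue is centred between the pins. Descending.

arm_command(plan=[[[0,0,0.4],[0,0,0],5],[[0,0,0.4],[0,0,0],5],[[0,0,0.4],[0,0,0],5],[[0,0,0.4],[0,0,0],5],[[0,0,0.2],[0,0,0],5],[[0,0,0],[0,0,0],5]])

```text
time_s: 57.6
position: [0.5166, -0.1013, 0.0722]
orientation: [0.0, 0.05, 0.999, -0.0]
wrist_force: [-0.6, -0.2, -1.3]
finger_gap: 0.0579
```

```bash
python3 - <<'E'
from h import *
st(); to(*jig2w(-.8,0),.0705,174.35)
E
```

```text
t 57.60 pos [ 0.5166 -0.1013  0.0722] yaw 174.29 tilt [ 0.0005 -0.0004] F [-0.6 -0.2 -1.3] M [-0.04  0.02  0.04] gap 0.0579 q [-0.3   0.15  1.68 -0.    1.31 -1.77]
-> turn [-0.02  0.03 -0.06] shift after turn [0.03 0.02 0.17] norm 0.2 | shift in present axes [0.03 0.02 0.17]
```

arm_command(plan=[[[0,0,0.1],[0,0,0],5],[[0,0,0.1],[0,0,0],5],[[0,0,0],[0,0,0],6.3],[[0,0,0],[0,0,0],7.2],[[0,0,0],[0,0,0],8.5],[[0,0,0],[0,0,0],8.5],[[0,0,-1],[0,0,0],8.5],[[0,0,-1.5],[0,0,0],8.5]])

```text
time_s: 58.4
position: [0.5162, -0.1011, 0.0958]
orientation: [-0.001, 0.05, 0.999, 0.0]
wrist_force: [-0.0, -0.0, 0.2]
finger_gap: 0.0857
```

arm_command(plan=[[[0,0,-1],[0,0,0],3],[[0,0,0],[0,0,0],0],[[0,0,0],[0,0,0],0],[[0,0,0],[0,0,0],0],[[0,0,0],[0,0,0],0],[[0,0,0],[0,0,0],0]])

```text
time_s: 59.0
position: [0.5175, -0.1016, 0.1091]
orientation: [0.002, 0.05, 0.999, -0.001]
wrist_force: [-0.2, 0.4, 0.5]
finger_gap: 0.0005
```

```bash
python3 - <<'E'
from h import *
st(); to(*jig2w(0,0),.082,174.35); p,d,c,X=wlook("zb_wrist.png",1); jigplate(p,X,c,.057,"blue")
E
```

```text
t 59.00 pos [ 0.5175 -0.1016  0.1091] yaw 174.30 tilt [ 0.0035 -0.0014] F [-0.2  0.4  0.5] M [-0.01  0.04 -0.03] gap 0.0005 q [-0.3   0.11  1.64 -0.    1.38 -1.77]
-> turn [-0.06  0.21 -0.05] shift after turn [0.04 0.03 2.71] norm 2.7 | shift in present axes [0.05 0.03 2.71]
blue in jig [-8.3 -1. ] rel yaw -0.1 [104.7  59.1] tilt [ 0.0012 -0.      0.0547]
```

View pics/zb_wrist.png

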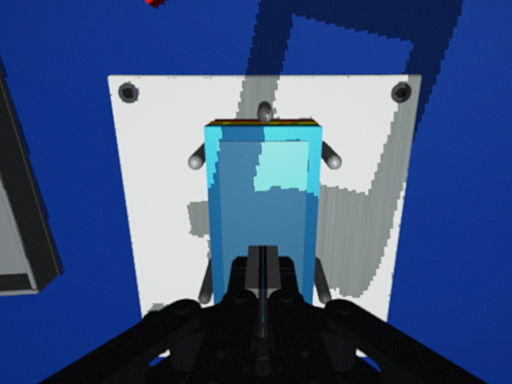

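Blue lies between the pins. Pressing it.

arm_command(plan=[[[0,0,0.6],[0,0.2,0],0],[[0,0,0.6],[0,0,0],0],[[0,0,0.5],[0,0,0],0],[[0,0,0.4],[0,0,0],0],[[0,0,0],[0,0,0],0]])

```text
time_s: 59.55
position: [0.5164, -0.1013, 0.0844]
orientation: [-0.002, 0.05, 0.999, -0.0]
wrist_force: [0.3, 0.5, -0.1]
finger_gap: 0.0001
```

```bash
python3 - <<'E'
from h import *
st(); to(*jig2w(0,0),.082,174.35)
E
```

```text
t 59.55 pos [ 0.5164 -0.1013  0.0844] yaw 174.29 tilt [-0.0037  0.0001] F [ 0.3  0.5 -0.1] M [-0.05 -0.02  0.02] gap 0.0001 q [-0.3   0.14  1.67 -0.    1.34 -1.77]
-> turn [-0.02 -0.21 -0.06] shift after turn [-0.07  0.01  0.24] norm 0.3 | shift in present axes [-0.07  0.01  0.24]
```

arm_command(plan=[[[-0.1,0,0.1],[0,-0.2,0],0],[[0,0,0.2],[0,0,0],0],[[0,0,0.4],[0,0,0],0],[[0,0,0.4],[0,0,0],0],[[0,0,0.4],[0,0,0],0]])

```text
time_s: 60.05
position: [0.5177, -0.1014, 0.082]
orientation: [0.0, 0.049, 0.999, -0.001]
wrist_force: [-8.0, 3.0, 17.1]
finger_gap: 0.0001
```

```bash
python3 - <<'E'
from h import *
st(); to(*jig2w(0,0),.082,174.35)
E
```

```text
t 60.05 pos [ 0.5177 -0.1014  0.082 ] yaw 174.33 tilt [ 0.0008 -0.0013] F [-8.   3.  17.1] M [ 0.38  1.45 -0.01] gap 0.0001 q [-0.3   0.14  1.67 -0.    1.33 -1.77]
-> turn [-0.07  0.05 -0.02] shift after turn [ 0.06  0.01 -0.  ] norm 0.1 | shift in present axes [ 0.06  0.01 -0.  ]
```

17 N at TCP z 0.0820, so the top is at 0.057 = bed + 41 mm: the whole pack lies flat. Rising and turning toward the knob.

arm_command(plan=[[[0,0,0.4],[0,0,0],0],[[0,0,0],[0,0,0],0],[[0,0,-0.5],[0,0,0],0],[[0,0,-3],[0,0,0],2],[[0,0,-4],[0,0,0],5],[[0,0,-4],[0,0,0],8.5],[[0,0,-2.5],[0,0,0],8.5],[[0,0,0],[0,0,0],8.5]])

```text
time_s: 60.85
position: [0.5172, -0.101, 0.2276]
orientation: [0.001, 0.049, 0.999, -0.001]
wrist_force: [0.1, -0.2, 0.1]
finger_gap: 0.0726
```

```bash
python3 - <<'E'
from h import *
p,d,c,X=wlook("zc_wrist.png",1.5); st(); jigplate(p,X,c,.057,"blue"); print(np.round(knob(p,X),1)); to(.609,-.1103,.2,81)
E
```

```text
t 60.90 pos [ 0.5165 -0.1008  0.2256] yaw 174.34 tilt [-0.0013 -0.0008] F [ 1.  -0.5 -0.9] M [ 0.01 -0.02 -0.02] gap 0.0790 q [-0.3   0.04  1.48 -0.    1.62 -1.77]
blue in jig [-1.2 -1. ] rel yaw -0.1 [117.8  59.4] tilt [ 0.0024 -0.0009  0.0548]
[ 607.7 -110.1  120.8   42.6   11.9   81.9]
-> turn [-1.000e-01 -1.000e-02  9.334e+01] shift after turn [0.51 9.28 2.56] norm 9.6 | shift in present axes [-9.3  -0.03  2.55]
```

View pics/zc_wrist.png

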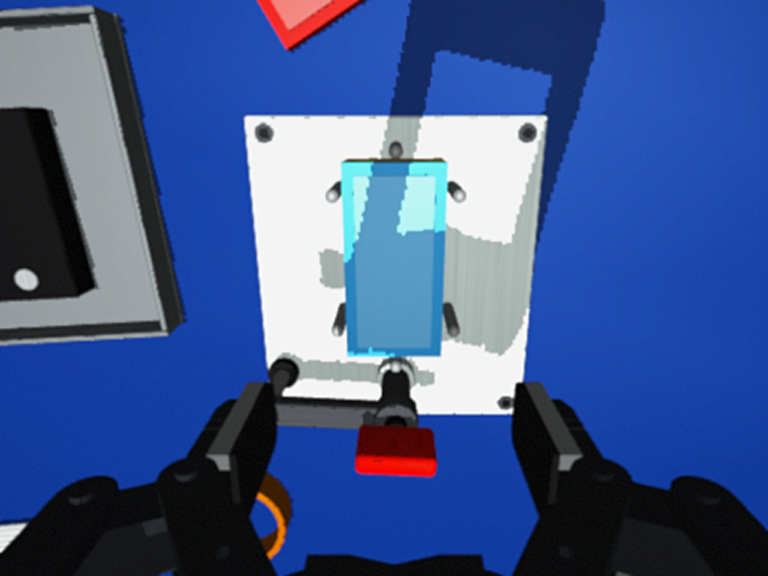

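The pack is in place at px (395,255), flat, with all layers in line. The knob top is at z≈0.120 and its yaw is 82°.

arm_command(plan=[[[0,0,0],[0,0,8.3],8.5],[[0,0,0],[0,0,8.3],8.5],[[0,0,0],[0,0,8.3],8.5],[[0,0,0],[0,0,8.3],8.5],[[0,0,0],[0,0,8.3],8.5],[[0,0,0],[0,0,8.3],8.5],[[0,0,0],[0,0,8.3],8.5],[[0,0,0],[0,0,8.3],8.5]])

```text
time_s: 61.7
position: [0.5101, -0.099, 0.2058]
orientation: [-0.014, 0.604, 0.797, -0.006]
wrist_force: [0.5, 0.0, 0.3]
finger_gap: 0.0844
```

```bash
python3 - <<'E'
from h import *
st(); to(.609,-.1103,.18,82)
E
```

```text
t 61.70 pos [ 0.5101 -0.099   0.2058] yaw 105.62 tilt [-0.03    0.0081] F [0.5 0.  0.3] M [ 0.01  0.01 -0.01] gap 0.0844 q [-0.3   0.06  1.5  -0.    1.61 -0.57]
-> turn [-1.7  -0.58 23.63] shift after turn [0.26 9.95 2.58] norm 10.3 | shift in present axes [-3.79  9.28  2.28]
```

arm_command(plan=[[[0,0,0],[-1.7,-0.6,7],8.5],[[0,0,0],[0,0,7],8.5],[[0,0,0],[0,0,6],8.5],[[0,2.8,0],[0,0,0],8.5],[[0,2.8,0],[0,0,0],6],[[0,2.8,0],[0,0,0],6],[[0,1,0],[0,0,0],6],[[0,0,0],[0,0,0],6]])

```text
time_s: 62.5
position: [0.5974, -0.1057, 0.1812]
orientation: [-0.016, 0.74, 0.673, -0.007]
wrist_force: [-1.0, -0.6, -0.5]
finger_gap: 0.0601
```

```bash
python3 - <<'E'
from h import *
p,d,c,X=wlook("zd_wrist.png",1); st(); print(np.round(knob(p,X),1)); to(.609,-.1103,.16,82)
E
```

```text
t 62.55 pos [ 0.5967 -0.1055  0.1809] yaw 84.54 tilt [-0.0339  0.0144] F [ 0.7  0.7 -0.6] M [ 0.01 -0.03  0.05] gap 0.0601 q [-0.27  0.26  1.32  0.    1.6  -0.18]
[ 608.7 -109.9  121.2   43.4   11.7   81.1]
-> turn [-2.02 -0.59  2.55] shift after turn [-0.3   1.29  2.09] norm 2.5 | shift in present axes [-0.38  1.35  2.04]
```

View pics/zd_wrist.png

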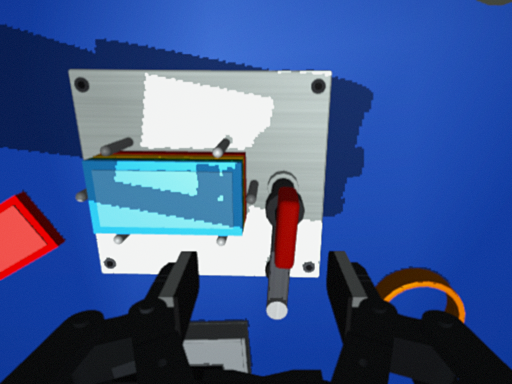

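arm_command(plan=[[[-0.3,1.2,0],[-2,-0.6,2.8],6],[[0,0,0],[0,0,0],6],[[0,0,0.8],[0,0,0],6],[[0,0,0.8],[0,0,0],6],[[0,0,0],[0,0,0],6]])

```text
time_s: 63.05
position: [0.6032, -0.1089, 0.1615]
orientation: [-0.003, 0.756, 0.655, -0.002]
wrist_force: [-0.0, 0.6, -0.6]
finger_gap: 0.0597
```

```bash
python3 - <<'E'
from h import *
p,d,c,X=wlook("ze_wrist.png",1); st(); print(np.round(knob(p,X),1)); to(.6087,-.1103,.112,81.3)
E
```

```text
t 63.10 pos [ 0.6034 -0.1089  0.1621] yaw 81.76 tilt [-0.0066  0.0012] F [ 0.4 -0.1  0.1] M [-0.01  0.02 -0.03] gap 0.0598 q [-0.27  0.27  1.35 -0.    1.53 -0.13]
[ 633.4 -113.9  121.1   61.3   43.6   -9.1]
-> turn [-0.39 -0.01  0.46] shift after turn [-0.06  0.54  5.01] norm 5.0 | shift in present axes [-0.06  0.57  5.  ]
```

arm_command(plan=[[[0,0.5,0.5],[-0.4,0,0.4],6],[[0,0,1],[0,0,0],6],[[0,0,1],[0,0,0],6],[[0,0,0.8],[0,0,0],6],[[0,0,0],[0,0,0],6]])

```text
time_s: 63.6
position: [0.6086, -0.1096, 0.1261]
orientation: [0.0, 0.758, 0.652, 0.0]
wrist_force: [-0.4, -0.7, -0.3]
finger_gap: 0.06
```

```bash
python3 - <<'E'
from h import *
p,d,c,X=wlook("zf_wrist.png",1); st(); to(.6087,-.1103,.110,81.3)
E
```

```text
t 63.65 pos [ 0.6088 -0.1097  0.1267] yaw 81.35 tilt [ 0.0014 -0.    ] F [0.4 0.1 0.3] M [-0.09  0.03  0.01] gap 0.0602 q [-0.27  0.29  1.39  0.    1.46 -0.12]
-> turn [ 0.08 -0.01  0.05] shift after turn [-0.06 -0.    1.67] norm 1.7 | shift in present axes [-0.06 -0.    1.67]
```

View pics/zf_wrist.png

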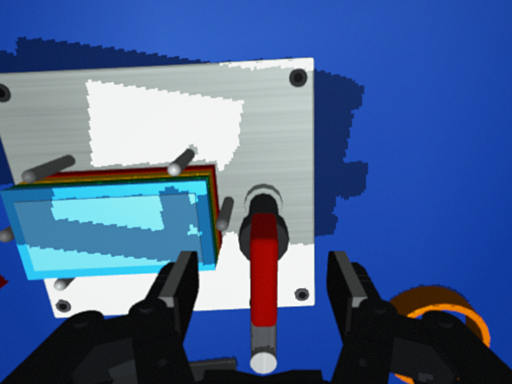

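The knob is centred between the jaws. Lowering and gripping.

arm_command(plan=[[[-0.1,0,0.7],[0,0,0],6],[[0,0,0.6],[0,0,0],6],[[0,0,0.3],[0,0,0],6],[[0,0,0],[0,0,0],3],[[0,0,0],[0,0,0],0.5],[[0,0,0],[0,0,0],0.5],[[0,0,0],[0,0,0],0.5],[[0,0,0],[0,0,0],0.5]], force=80)

```text
time_s: 64.45
position: [0.6089, -0.1109, 0.1105]
orientation: [0.001, 0.758, 0.652, 0.001]
wrist_force: [0.5, 0.4, -1.5]
finger_gap: 0.0115
```

```bash
python3 - <<'E'
from h import *
st(); to(.6087,-.1103,.160,81.3)
E
```

```text
t 64.45 pos [ 0.6089 -0.1109  0.1105] yaw 81.36 tilt [ 0.0022 -0.0004] F [ 0.5  0.4 -1.5] M [ 0.    0.06 -0.02] gap 0.0115 q [-0.27  0.31  1.41  0.    1.43 -0.12]
-> turn [0.13 0.   0.06] shift after turn [ 0.06 -0.03 -4.95] norm 5.0 | shift in present axes [ 0.06 -0.02 -4.95]
```

arm_command(plan=[[[0,0,-0.6],[0,0,0],0.5],[[0,0,-0.8],[0,0,0],0.5],[[0,0,-0.8],[0,0,0],0.5],[[0,0,-0.8],[0,0,0],0.5],[[0,0,-0.8],[0,0,0],0.5],[[0,0,-0.8],[0,0,0],0.5],[[0,0,-0.4],[0,0,0],0.5],[[0,0,0],[0,0,0],0.5]], force=110)

```text
time_s: 65.25
position: [0.6087, -0.1109, 0.1561]
orientation: [-0.001, 0.758, 0.652, -0.0]
wrist_force: [3.0, -0.8, -12.5]
finger_gap: 0.0104
```

```bash
python3 - <<'E'
from h import *
st(); to(.6087,-.1103,.161,81.3)
E
```

```text
t 65.25 pos [ 0.6087 -0.1109  0.1561] yaw 81.34 tilt [-0.0017  0.001 ] F [  3.   -0.8 -12.5] M [-0.25 -1.01 -0.07] gap 0.0104 q [-0.27  0.28  1.35  0.    1.52 -0.12]
-> turn [-0.1  -0.04  0.04] shift after turn [ 0.06 -0.01 -0.49] norm 0.5 | shift in present axes [ 0.06 -0.01 -0.49]
```

arm_command(plan=[[[0,0,-0.5],[0,0,0],0.5],[[0,0,-0.1],[0,0,0],0.5],[[0,0,0],[0,0,7],0.5],[[0,0,0],[0,0,7.5],0.5],[[0,0,0],[0,0,7.5],0.5],[[0,0,0],[0,0,7.5],0.5]])

```text
time_s: 65.85
position: [0.6081, -0.1108, 0.1601]
orientation: [-0.002, 0.904, 0.428, -0.002]
wrist_force: [4.0, -0.1, -12.0]
finger_gap: 0.0106
```

```bash
python3 - <<'E'
from h import *
st(); to(.6087,-.1103,.161,-5.65)
E
```

```text
t 65.85 pos [ 0.6081 -0.1108  0.1601] yaw 50.74 tilt [-0.0044  0.0015] F [  4.   -0.1 -12. ] M [-0.29 -1.11  0.07] gap 0.0106 q [-0.27  0.28  1.34  0.    1.53  0.41]
-> turn [-0.18  0.21 56.39] shift after turn [ 0.05 -0.06 -0.09] norm 0.1 | shift in present axes [ 0.08  0.01 -0.09]
```

arm_command(plan=[[[0.1,0,-0.1],[0,0,7.5],0.5],[[0,0,0],[0,0,7.5],0.5],[[0,0,0],[0,0,7.5],0.5],[[0,0,0],[0,0,7.5],0.5],[[0,0,0],[0,0,7.5],0.5],[[0,0,0],[0,0,7],0.5],[[0,0,0],[0,0,4],0.5],[[0,0,0],[0,0,0],0.5]])

```text
time_s: 66.65
position: [0.6077, -0.1098, 0.1583]
orientation: [-0.001, 1.0, 0.001, -0.004]
wrist_force: [4.0, -0.8, -13.3]
finger_gap: 0.0108
```

```bash
python3 - <<'E'
from h import *
st(); to(.6087,-.1103,.161,-5.65)
p,d=read_camera("side"); save(p,"zg_side.png",5,(110,230,190,350))
p,d,c,X=wlook("zg_wrist.png",1)
E
```

```text
t 66.65 pos [ 0.6077 -0.1098  0.1583] yaw 0.14 tilt [-0.0087  0.0023] F [  4.   -0.8 -13.3] M [-0.36 -1.15 -0.05] gap 0.0108 q [-0.27  0.28  1.34 -0.    1.53  1.3 ]
-> turn [-0.11  0.5   5.79] shift after turn [ 0.1   0.04 -0.27] norm 0.3 | shift in present axes [ 0.1   0.05 -0.27]
```

View pics/zg_side.png

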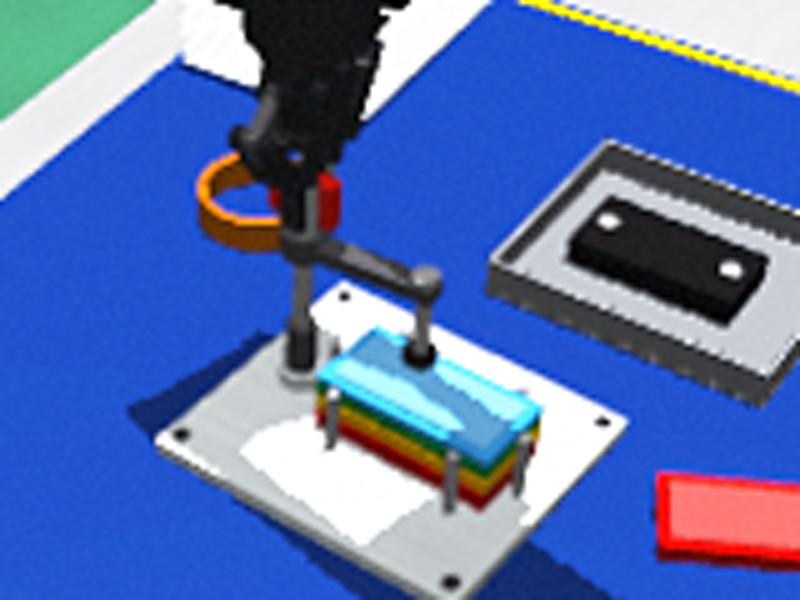

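The foot is above the blue plate. Turning the last 6°, then lowering.

arm_command(plan=[[[0.1,0,-0.1],[0,0.4,4],0.5],[[0,0,0],[0,0,2],0.5],[[0,0,0],[0,0,0],0.5]])

```text
time_s: 67.05
position: [0.6073, -0.1097, 0.1584]
orientation: [-0.001, 0.999, -0.05, -0.003]
wrist_force: [3.7, -0.8, -12.7]
finger_gap: 0.0105
```

```bash
python3 - <<'E'
from h import *
st(); to(.6087,-.1103,.1475,-5.65)
E
```

```text
t 67.05 pos [ 0.6073 -0.1097  0.1584] yaw -5.76 tilt [-0.006   0.0026] F [  3.7  -0.8 -12.7] M [-0.37 -1.18 -0.01] gap 0.0105 q [-0.27  0.28  1.35  0.    1.53  1.4 ]
-> turn [-0.11  0.35 -0.11] shift after turn [0.14 0.05 1.09] norm 1.1 | shift in present axes [0.15 0.05 1.09]
```

arm_command(plan=[[[0.1,0,0.2],[0,0.3,0],0.5],[[0,0,0.2],[0,0,0],0.5],[[0,0,0.2],[0,0,0],0.5],[[0,0,0.2],[0,0,0],0.5],[[0,0,0.1],[0,0,0],0.5],[[0,0,0],[0,0,0],0.5]])

```text
time_s: 67.65
position: [0.6074, -0.1097, 0.1487]
orientation: [-0.001, 0.999, -0.048, -0.002]
wrist_force: [3.2, -0.5, -11.5]
finger_gap: 0.0108
```

```bash
python3 - <<'E'
from h import *
st(); to(.6087,-.1103,.1475,-5.65)
E
```

```text
t 67.65 pos [ 0.6074 -0.1097  0.1487] yaw -5.54 tilt [-0.0031  0.0023] F [  3.2  -0.5 -11.5] M [-0.3  -0.78 -0.02] gap 0.0108 q [-0.27  0.28  1.36  0.    1.5   1.4 ]
-> turn [-0.11  0.19  0.11] shift after turn [0.14 0.05 0.12] norm 0.2 | shift in present axes [0.14 0.05 0.12]
```

arm_command(plan=[[[0,0,0.1],[0,0,0],0.5],[[0,0,0.1],[0,0,0],0.5],[[0,0,0.1],[0,0,0],0.5],[[0,0,0],[0,0,0],0.5]])

```text
time_s: 68.05
position: [0.6075, -0.1097, 0.1477]
orientation: [-0.001, 0.999, -0.048, -0.001]
wrist_force: [2.0, -1.0, -11.7]
finger_gap: 0.0106
```

```bash
python3 - <<'E'
from h import *
st(); 
E
```

```text
t 68.05 pos [ 0.6075 -0.1097  0.1477] yaw -5.53 tilt [-0.0021  0.0019] F [  2.   -1.  -11.7] M [-0.22 -0.55 -0.02] gap 0.0106 q [-0.27  0.28  1.36  0.    1.5   1.4 ]
```

arm_command(plan=[[[0,0,0.2],[0,0,0],0.5],[[0,0,0.2],[0,0,0],0.5],[[0,0,0],[0,0,0],0.5]])

```text
time_s: 68.35
position: [0.6077, -0.1097, 0.1476]
orientation: [-0.001, 0.999, -0.048, 0.0]
wrist_force: [1.0, 0.2, -8.8]
finger_gap: 0.0106
```

```bash
python3 - <<'E'
from h import *
st(); 
E
```

```text
t 68.35 pos [ 0.6077 -0.1097  0.1476] yaw -5.52 tilt [0.0002 0.0011] F [ 1.   0.2 -8.8] M [-0.12 -0.1   0.  ] gap 0.0106 q [-0.27  0.28  1.36  0.    1.5   1.4 ]
```

The height holds at 0.1476 while the load falls off, so the foot is on the pack. Letting the rest of the load off, then releasing.

arm_command(plan=[[[0,0,0.2],[0,0,0],0.5],[[0,0,0.2],[0,0,0],0.5],[[0,0,0.2],[0,0,0],0.5],[[0,0,0],[0,0,0],0.5]])

```text
time_s: 68.75
position: [0.6078, -0.1097, 0.1475]
orientation: [-0.0, 0.999, -0.048, 0.002]
wrist_force: [0.0, 0.4, -4.6]
finger_gap: 0.0102
```

```bash
python3 - <<'E'
from h import *
st(); p,d=read_camera("side"); save(p,"zh_side.png",5,(110,230,190,350))
E
```

```text
t 68.75 pos [ 0.6078 -0.1097  0.1475] yaw -5.50 tilt [0.0032 0.0001] F [ 0.   0.4 -4.6] M [-0.03  0.52 -0.05] gap 0.0102 q [-0.27  0.28  1.37  0.    1.49  1.4 ]
```

View pics/zh_side.png

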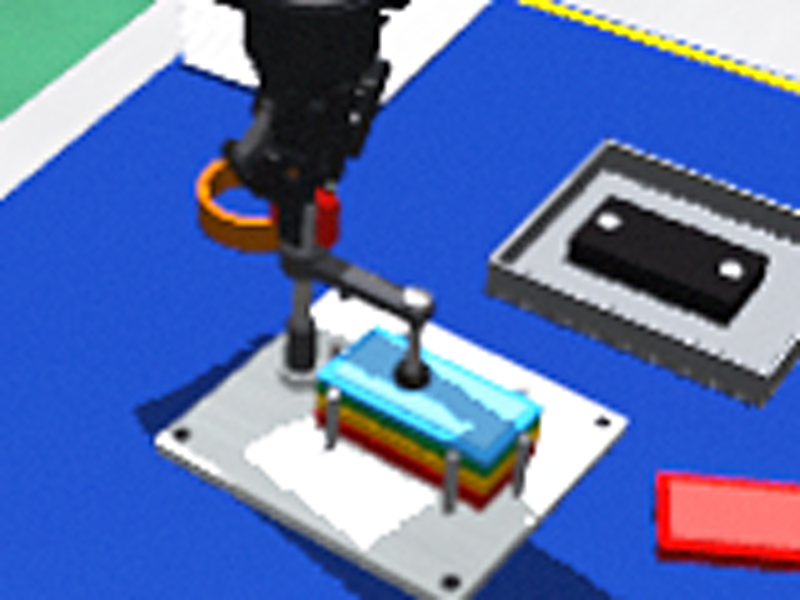

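arm_command(plan=[[[0,0,0.1],[0,0,0],0.5],[[0,0,0],[0,0,0],2],[[0,0,0],[0,0,0],4],[[0,0,0],[0,0,0],6],[[0,0,0],[0,0,0],6],[[0,0,-1],[0,0,0],6],[[0,0,-3],[0,0,0],6],[[0,0,-4],[0,0,0],6]])

```text
time_s: 69.6
position: [0.6057, -0.1091, 0.2218]
orientation: [-0.002, 0.999, -0.048, -0.003]
wrist_force: [-0.3, 0.2, -0.5]
finger_gap: 0.0604
```

arm_command(plan=[[[0,0,-4],[0,0,0],6],[[0,0,-3],[0,0,0],6],[[0,0,0],[0,0,0],6],[[0,0,0],[0,0,0],6]])

```text
time_s: 70.0
position: [0.6079, -0.1098, 0.3048]
orientation: [0.0, 0.999, -0.048, 0.005]
wrist_force: [-0.1, 0.2, -0.1]
finger_gap: 0.0602
```

```bash
python3 - <<'E'
from h import *
p,d,c,X=wlook("zi_wrist.png",1.5); st(); k=np.array(knob(p,X)); print("knob",k.round(1)); 
print("blue clip lift from knob top: about",(k[2]-120.3)/1000)
p,d=read_camera("side"); save(p,"zi_side.png",1.5); save(p,"zi_side_c.png",5,(120,240,190,350))
p,d=read_camera("scene"); save(p,"zi_scene.png",1.5)
E
```

```text
t 70.05 pos [ 0.6079 -0.1098  0.3052] yaw -5.50 tilt [ 0.0101 -0.0009] F [-0.7  1.   1.1] M [0.03 0.05 0.01] gap 0.0605 q [-0.27  0.23  1.11  0.    1.79  1.4 ]
knob [ 609.  -110.3  156.4   42.9   11.5   -5.9]
blue clip lift from knob top: about 0.03608175527419071
```

View pics/zi_wrist.png

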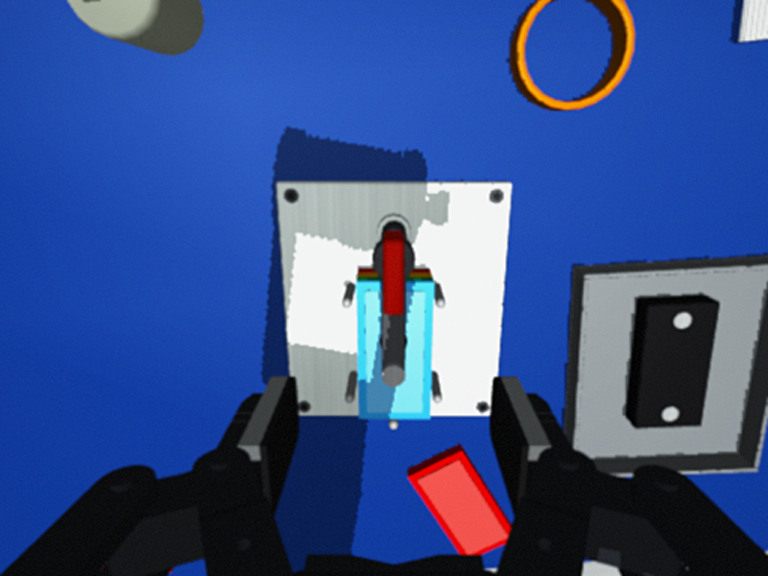

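View pics/zi_side_c.png

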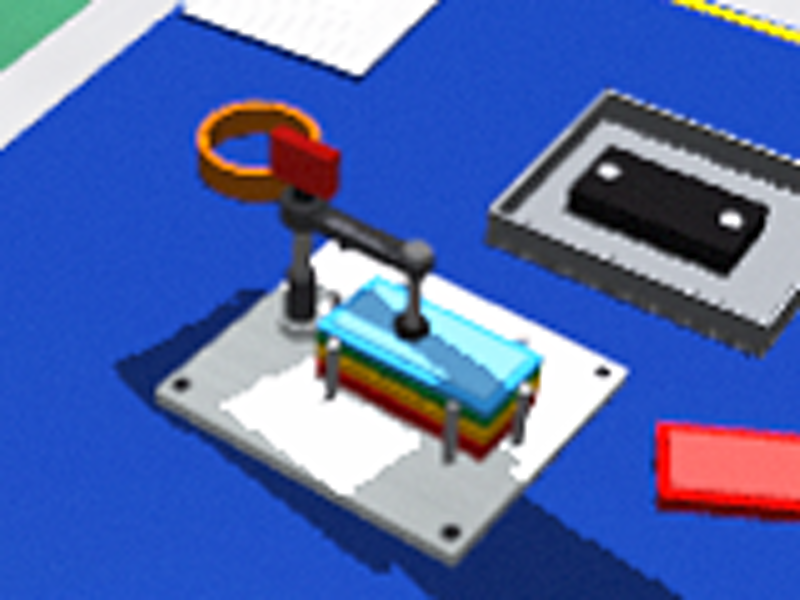

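View pics/zi_scene.png

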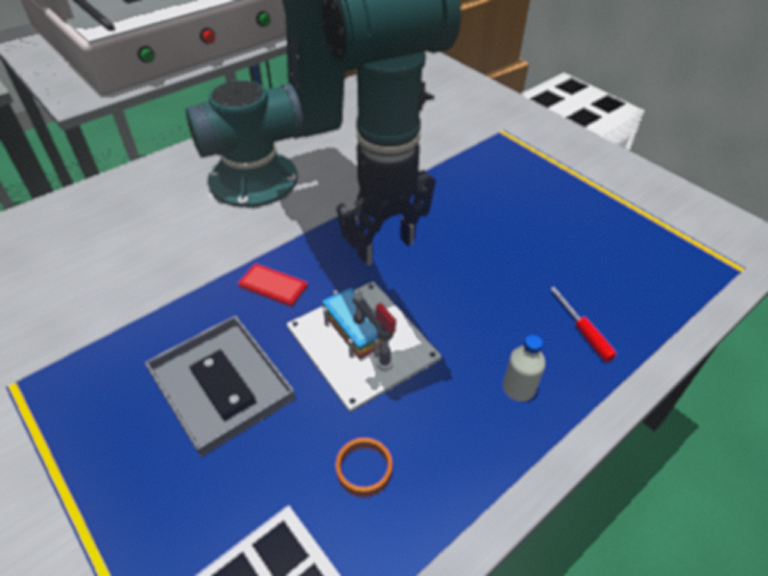

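Every check fits: the foot stands on the blue plate at a lift of about 0.036–0.037 m, with swing ≈ 0 (knob yaw -5.9° against the jig's -5.65°). The four-plate pack is between the pins, the block is flat in the tray, and the bystanders are unmoved. Handing in.

```bash
python3 -c "
from bench import bot
print(bot.get_obs()['time_s'], bot.hand_in())"
```

```text
the job is handed in; nothing more can be done
70.15 None
```

The height pack is changed and the job was handed in at about 70 s of the 210 s allowed.

- **Clip and block:** I lifted the clip by its red handle and swung it to about 1.5 rad. The black block now lies flat in the grey tray, with no measurable tilt.
- **Plates:** All four were on the bench. The red one meant was the leftmost of three look-alikes, at y ≈ 0.30 m. I stacked red, yellow, green and blue between the pins. After letting go of each I pressed its top with the closed fingers at 14–20 N. The tops came to 14, 25, 34 and 41 mm above the bed, exactly the nominal heights, so each lay flat.
- **Clip back:** I swung it back over the pack and let the foot down on the blue plate. The last pictures gave a swing of about 0 and a lift of about 0.036 m. With the foot on a 41 mm pack it should read 0.037 m, and the gripper's height at contact gave 0.037 m.

**Checks:** No check failed. The side camera read about 5 mm off the others, so I relied on the wrist camera; it showed a bias of about 1 mm, which I corrected for. I saw no knocked plate and no slackened grip. The bottle, tape and screwdriver were not touched.

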